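# Put the washed beakers and brush on the drying tray

## Robot

A 6-joint arm with a two-finger parallel gripper is mounted at the origin on the work surface. World frame = base frame: x ahead of the robot, y to its left, z up, the work surface at z = 0. Lengths are in m, angles in rad, forces in N, time in s.
With the tool pointing down it reaches from about 0.25 to 0.775 m from the base axis. Payload 4 kg.
Tool frame: the origin (TCP) lies at the very end of the fingers, on their centre line; the grasp point (between the pads) lies 19 mm behind it; z points along the fingers, x is the direction in which the jaws open and shut, and the axes are right-handed (so a half turn about z gives the same grasp; the last joint's range is limited). The gripper opens to 94 mm and grips with 3 to 60 N. Pads are 16 mm wide; open, the fingers measure 119 mm over their backs; the gripper's body (75 mm by 177 mm) begins 78 mm behind the grasp point.
Start: joints at [-1.414, 0.087, 1.371, -0, 1.684, -0.103], TCP at [0.141, -0.532, 0.184] pointing down, gripper open.
Joint ranges: [-3.1, 3.1], [-0.76, 2.03], [0.27, 2.55], [-1.08, 4.22], [0.17, 2.65], [-2.57, 2.57]. Speed limits (rad/s): [2.79, 2.79, 3.14, 3.14, 3.14, 3.14].

## Interface

Orientations are given as [roll, pitch, yaw] about the fixed x, y, z axes, in that order (R = Rz(yaw) Ry(pitch) Rx(roll)).
In Python, from bench import robot, cams, ticket gives the robot as it stands.
- The arm moves only by the tool jog_arm, never from a script. Its argument "series" is a list of rows, each an object of numbers: "x", "y", "z": the shift along the tool's x, y, z in m; "rx", "ry", "rz": the turn, a rotation vector about the tool's x, y, z in degrees. A call has 1 to 12 rows; each row shifts and turns the pose as measured when the row begins, along the tool's axes as they then stand; what a row does not reach is not made up. A row lasts 1/12 s, in which the tool goes at most 41.7 mm and 7.16 degrees, less where a joint would pass 70% of its speed; a pose out of reach is approached as far as the arm can. A call with a gripper value outside its range is refused whole. "claw" is the opening, from 0 (shut) to 1 (fully open), set as the call begins (left out, the last holds). The fingers move at their own pace and stop on an object; the grip force is fixed at half the most. Time passes only in rows, so rows that do not move let the fingers close. It gives the time, the measured TCP pose, the force and the opening at its end, in the units of the state.
- robot.get_obs(): the state, without advancing time (a new reading comes with each control period).
- cams.snapshot(name): name is "scene" or "top" or "wrist"; returns a dict with "img" (480x640x3 uint8, red, green, blue), "mtx" (3x3 intrinsics, pixels), "origin" and "attitude" of the camera in the world. Camera axes: x right, y down, z forward; pixel columns grow to the right and rows downward; lengths in m; the calibration is good to about 2 mm. A picture is of the moment at which its call begins. There is no depth.
- ticket.close_job(): hands the job in, once; it reports no verdict.
Trained networks look in a picture, given as the dict that the camera call returned (one of the last four; its "shot" number tells which), for a name from the list of things; names that differ only in an ending like _2 or _b are one class to them, and where a whole thing is asked for, a point or a joint stands for the part that bears it (a point fixed in the world has none). Each returns a list of dicts, best first, with "p" (0 to 1); they miss things now and then, are a little off and sometimes report something else, mostly with a low value. They report only what shows in the picture. A call takes as long as a camera call. They do not tell look-alikes from the thing itself.
- cams.look_for(thing, picture): "bbox" ([left, top, width, height] in pixels, round what is visible of it).
The state is a dict: "time": time; "joint_positions": joint angles; "qvel": joint speeds; "joint_torque": joint torques, N m; "tool_pos": TCP position; "ee_rot": TCP orientation; "wrist_force": force on the tool from outside, world axes, zero at the start; "wrist_torque": the same for the moment, N m; "width": finger opening in m.
Only numpy, scipy, OpenCV 4.12 (cv2) and the standard library are available. Lean on these libraries where they do the work, as an engineer would, in place of code of your own. Each camera call takes 0.05 s, during which the arm holds its last target.

## Task

Put the washed things on the drying tray: turn the blue beaker and the yellow beaker upside down over the drying posts of their own colours, rims fully down on the coloured discs, and stand the brush upright, bristles up, with its handle fully home in the grey socket. Set the beakers down rather than dropping them, let go of everything, and do not disturb the red beaker or the other things on the bench.

Things in the scene. Friction and masses are not known exactly. Their poses are not given: they have to be found in the camera images.
- cup_blue_mid (a point): Centre (half-way up, on the axis) of the loose blue beaker: straight round plastic cup 95 mm long, 50 mm outside diameter, wall 3 mm (mouth 44 mm inside), base 4 mm, inner depth 91 mm, 50 to 100 g. z axis: from closed base to open mouth. It starts lying level on a wire rest, its axis 45 mm above the bench, mouth pointing roughly away from the robot, sides free for fingers.
- rest_blue: Fixed wire rest under the blue beaker at the start: 80 mm long (x axis), 32 mm wide over its two rails, rail tops 23 mm above the bench. Origin at its underside; x axis along the lying beaker, towards its mouth.
- seat_blue (a point): Centre of the upper face of the blue disc (70 mm diameter, 14 mm above the bench) at the foot of the fixed blue drying post; z up. The post rises 75 mm above this point: 34 mm diameter up to 62 mm, then narrowing to 22 mm at 72 mm and a domed tip. A seated upside-down beaker has its rim on the disc and its centre 47.5 mm above this point.
- cup_yellow_mid (a point): Centre (half-way up, on the axis) of the loose yellow beaker: straight round plastic cup 95 mm long, 50 mm outside diameter, wall 3 mm (mouth 44 mm inside), base 4 mm, inner depth 91 mm, 50 to 100 g. z axis: from closed base to open mouth. It starts lying level on a wire rest, its axis 45 mm above the bench, mouth pointing roughly away from the robot, sides free for fingers.
- rest_yellow: Fixed wire rest under the yellow beaker at the start: 80 mm long (x axis), 32 mm wide over its two rails, rail tops 23 mm above the bench. Origin at its underside; x axis along the lying beaker, towards its mouth.
- seat_yellow (a point): Centre of the upper face of the yellow disc (70 mm diameter, 14 mm above the bench) at the foot of the fixed yellow drying post; z up. The post rises 75 mm above this point: 34 mm diameter up to 62 mm, then narrowing to 22 mm at 72 mm and a domed tip. A seated upside-down beaker has its rim on the disc and its centre 47.5 mm above this point.
- cup_red_mid (a point): Centre of the red beaker (same size), already upside down on the red post: leave it. The three posts stand in a row 105 mm apart on the tray in any order; the grey socket is at one end of the row, 105 mm from the nearest post.
- brush_mid (a point): Centre (half-way along, on the axis) of the loose brush: 160 mm long, 35 to 70 g. Round wooden handle 18 mm diameter, 112 mm long from the foot; steel ferrule 19 mm diameter, 14 mm long; white rigid bristles to 24 mm diameter. z axis: from foot to bristles. It starts lying level on a wire rest, axis 44 mm above the bench, foot pointing roughly away from the robot.
- rest_brush: Fixed wire rest under the brush at the start: 90 mm long (x axis), 12 mm wide over its two rails (narrower than the handle; foot plate 26 mm wide, 8 mm high), rail tops 36 mm above the bench. Origin at its underside; x axis along the lying brush, towards its foot.
- brush_foot (a point): Centre of the flat end of the brush's wooden handle (80 mm from the brush's centre); z axis towards the bristles.
- socket (a point): Centre of the bore's floor in the fixed grey socket block (60 x 60 mm, top 63 mm above the bench); z up. Round bore, 23 mm diameter, 45 mm deep, open at the top with a 3 mm chamfer. The block stands on the white tray, 125 x 430 mm, 8 mm thick, lip to 15 mm, fixed.
- cleaner: Amber bottle 42 mm diameter, 115 mm tall, upright, origin at its underside. Bystander.
- jar: Clear jar with red cap, 56 mm diameter, 70 mm tall, origin at its underside. Bystander.
- spool: Black solder spool standing on end, 56 mm diameter, 38 mm tall, origin at its underside. Bystander.
- meter: Green hand-held meter lying flat, 130 x 70 x 34 mm, origin at its underside. Bystander.
- driver: Screwdriver lying on the bench, 160 mm long, up to about 30 mm high. Bystander.
- bin_loose: Small open yellow parts bin, 90 x 110 x 45 mm, origin at its underside. Bystander.
Mind the look-alikes: they are no part of the job. What is shaped like the part that bears cup_blue_mid but black is not meant. Leave any black look-alike of the part that bears cup_yellow_mid alone.

How it is judged:
By the outcome, as a careful person would: the job done as asked, in the order asked, and still so for the second after the job is handed in, with the robot touching nothing.
It also fails if it takes over 72 s, if anything falls off the work surface, if the arm or the gripper's body presses on something with over 40 N, if the wrist force passes 120 N, or if a joint passes its speed limit or range.

## Working session

There is one attempt and no reset: what is moved stays moved. The work goes in short steps, Python scripts to look and compute and a tool call to move; the robot and the scene stay as the last step left them, time stands still between calls to the robot, and variables do not carry over. Pictures are saved under pics/ and viewed, and the job is handed in when it is done.

Besides the shell and the picture viewer there is one more tool, called after "Request:" as name(argument=value, ...), one argument or row to a line, values as JSON. jog_arm: Moves the arm, as the interface text tells. Its arguments: {"type":"object","properties":{"series":{"type":"array","items":{"type":"object","properties":{"x":{"type":"number"},"y":{"type":"number"},"z":{"type":"number"},"rx":{"type":"number"},"ry":{"type":"number"},"rz":{"type":"number"}}}},"claw":{"type":"number"}},"required":["series"]}

```bash
ls; mkdir -p pics
python3 - <<'E'
from bench import robot,cams,ticket
import cv2
print(robot.get_obs())
for n in ["scene","top"]:
    s=cams.snapshot(n); cv2.imwrite(f"pics/{n}0.png",s["img"][:,:,::-1])
    print(n,s["mtx"],s["origin"],s["attitude"],s["shot"])
    for t in ["cup_blue_mid","rest_blue","seat_blue","cup_yellow_mid","rest_yellow","seat_yellow","cup_red_mid","brush_mid","rest_brush","socket","cleaner","jar","spool","meter","driver","bin_loose"]:
        print(t,[(d["bbox"],round(d["p"],2)) for d in cams.look_for(t,s)])
E
```

```text
pics
{'time': 0.0, 'joint_positions': array([-1.41410678e+00,  8.79659040e-02,  1.37222211e+00,  5.34736809e-06,
        1.68358423e+00, -1.03089596e-01]), 'qvel': array([ 3.20866110e-04,  2.60175329e-04, -1.44204972e-04,  1.55095088e-03,
        8.01395704e-05, -9.87263953e-05]), 'joint_torque': array([-5.03229126e-05, -3.40176344e+01, -3.02433300e+01,  7.17498385e-02,
        3.28275037e-02, -1.77617112e-04]), 'tool_pos': array([ 0.14118891, -0.53096901,  0.18311457]), 'ee_rot': array([-3.14136307e+00,  2.16747395e-03, -1.31101634e+00]), 'wrist_force': array([-0.32485996,  0.61954441,  0.09099533]), 'wrist_torque': array([0.00496336, 0.0067965 , 0.03209782]), 'width': 0.09380362548263338}
scene [[487.56576189   0.         322.24844722]
 [  0.         487.56576189 245.16241609]
 [  0.           0.           1.        ]] [ 0.97451165 -0.89288577  0.90874678] [-2.30144259  0.01591308  0.49455242] 1
cup_blue_mid [([287.9, 243.4, 29.3, 31.6], 0.86), ([243.8, 231.1, 36.0, 22.4], 0.83)]
rest_blue []
seat_blue [([387.8, 164.8, 11.6, 29.4], 0.65)]
cup_yellow_mid [([306.8, 296.1, 48.6, 35.6]
[... 1424 characters left out ...]
324.2, 243.9, 33.6, 40.7], 0.21)]
cup_red_mid [([187.0, 224.4, 24.9, 25.2], 0.97), ([411.1, 241.7, 24.1, 58.5], 0.54), ([256.3, 286.2, 23.1, 23.8], 0.36)]
brush_mid [([411.0, 241.6, 24.5, 57.2], 0.62)]
rest_brush [([411.0, 255.9, 14.6, 31.7], 0.47), ([258.6, 289.4, 19.4, 18.8], 0.42), ([318.9, 142.1, 23.3, 26.6], 0.39)]
socket [([138.2, 199.7, 169.1, 71.6], 0.82), ([319.5, 144.0, 22.6, 28.8], 0.43)]
cleaner [([321.1, 174.0, 16.9, 22.4], 0.65)]
jar [([319.1, 141.8, 19.6, 28.0], 0.97)]
spool [([257.3, 285.7, 22.9, 24.9], 0.57), ([411.6, 239.4, 24.7, 59.8], 0.35)]
meter [([166.7, 289.6, 52.0, 55.2], 0.84)]
driver [([180.6, 158.1, 56.0, 16.5], 0.9)]
bin_loose [([428.1, 170.9, 59.0, 52.5], 0.76)]
```

View pics/top0.png

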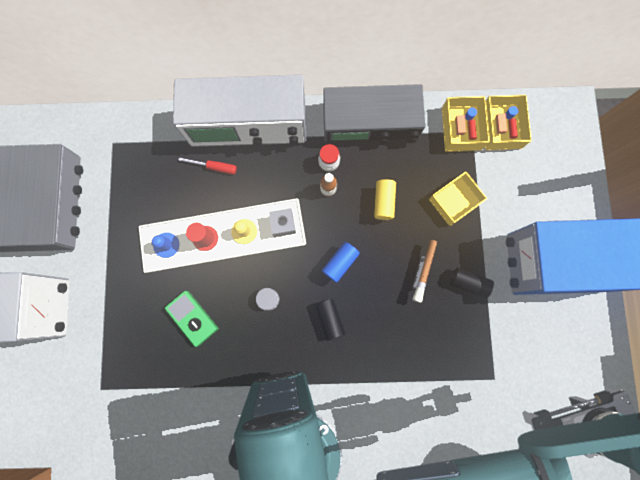

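View pics/scene0.png

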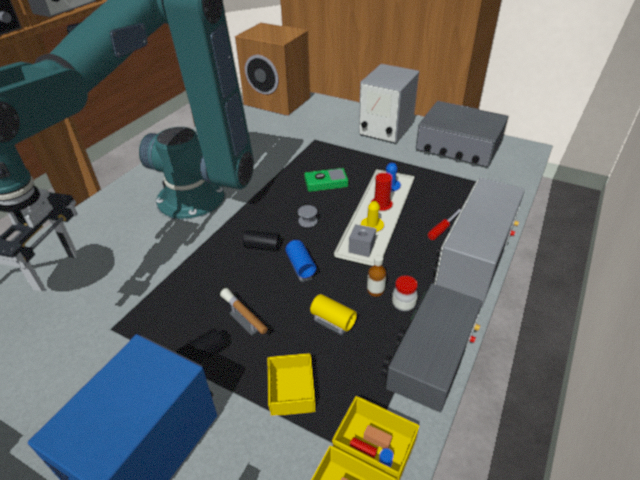

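Run:
```python
import cv2
a=cv2.imread("pics/top0.png"); c=a[130:360,130:510]
cv2.imwrite("pics/top0z.png",cv2.resize(c,(798,483),interpolation=cv2.INTER_CUBIC))
a=cv2.imread("pics/scene0.png"); c=a[150:430,160:450]
cv2.imwrite("pics/scene0z.png",cv2.resize(c,(620,599),interpolation=cv2.INTER_CUBIC))
```

```text
(no output)
```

View pics/top0z.png

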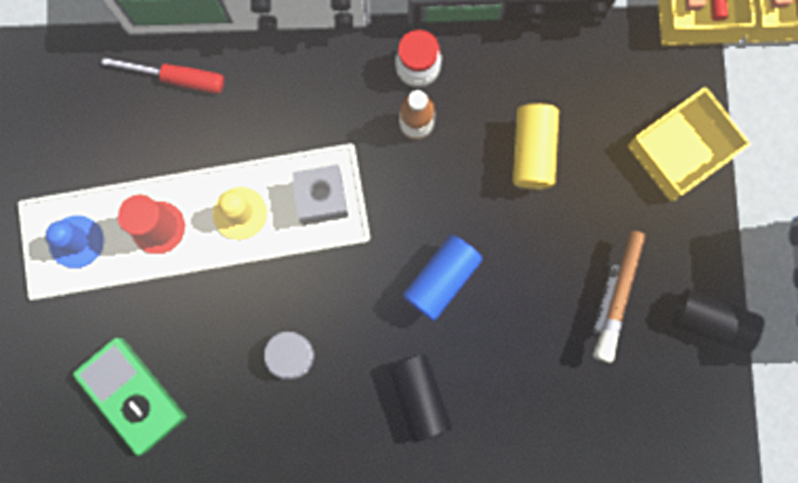

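View pics/scene0z.png

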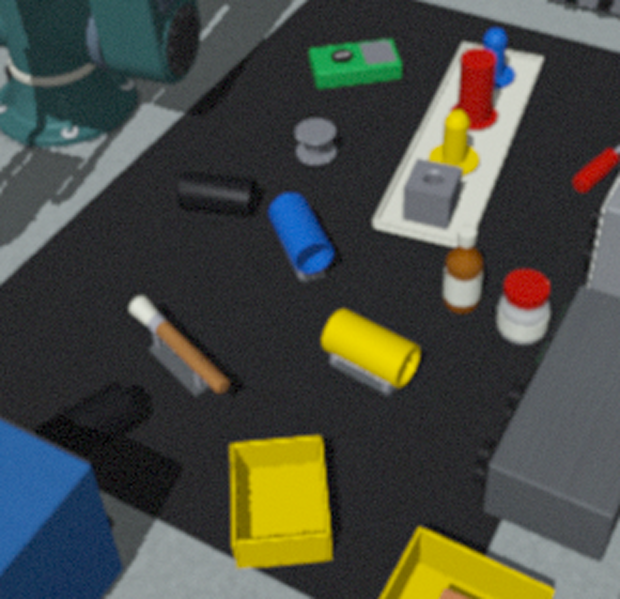

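Top view: the blue beaker is at (341,262), with black look-alikes at (330,319) and (472,281). The yellow beaker is at (386,199), with the yellow bin at (458,198) also yellow. The brush is at (425,270). Posts run blue (163,245), red (203,237), yellow (245,232), and the socket is at (283,222). The blue and yellow beakers are clear by colour. Next I'll fit poses to their silhouettes.

```bash
cat > vis.py <<'E'
import numpy as np,cv2
from scipy.spatial.transform import Rotation as Rn
from scipy.optimize import minimize, least_squares
def cam(s): return s["mtx"],np.array(s["origin"]),Rn.from_euler('xyz',s["attitude"]).as_matrix()
def proj(s,P):
    K,o,R=cam(s); c=(np.atleast_2d(P)-o)@R; u=c@K.T; return u[:,:2]/u[:,2:]
def ray(s,uv,z):
    K,o,R=cam(s); d=R@np.linalg.solve(K,[uv[0],uv[1],1]); return o+d*(z-o[2])/d[2]
def hsv(s): return cv2.cvtColor(s["img"],cv2.COLOR_RGB2HSV)
def mask(s,col):
    h=hsv(s); H,S,V=h[...,0],h[...,1],h[...,2]
    if col=='blue': return ((H>95)&(H<130)&(S>110)&(V>40))
    if col=='yellow': return ((H>20)&(H<35)&(S>120)&(V>70))
    if col=='wood': return ((H>3)&(H<20)&(S>90)&(V>60))
def blob(m,uv,rad=60):
    n,l,st,c=cv2.connectedComponentsWithStats(m.astype(np.uint8)); 
    best=min((i for i in range(1,n) if st[i,4]>60),key=lambda i:np.hypot(*(c[i]-uv)))
    return l==best,c[best],st[best]
def cyl(p,yaw,z,L,r,a0=None):
    d=np.array([np.cos(yaw),np.sin(yaw),0]);n=np.array([-d[1],d[0],0]);k=np.array([0,0,1.])
    t=np.linspace(0,2*np.pi,48,endpoint=False)
    c=np.outer(np.cos(t)*r,n)+np.outer(np.sin(t)*r,k); o=np.array([p[0],p[1],z])
    return np.vstack([o+c+d*L/2,o+c-d*L/2])
def silh(s,pts,up=4):
    h=cv2.convexHull((proj(s,pts)*up+ (up-1)/2).round().astype(np.int32)).reshape(-1,2)
    im=np.zeros((480*up,640*up),np.uint8); cv2.fillConvexPoly(im,h,255)
    return cv2.resize(im,(640,480),interpolation=cv2.INTER_AREA)/255.
def edges_res(s,pts,m,n=40):
    return None
def fit(views,z,L,r,x0):
    def f(q):
        return sum(np.abs(silh(s,cyl(q[:2],q[2],z,L,r))-m).sum()/max(m.sum(),1) for s,m in views)
    best=None
    r_=minimize(f,x0,method='Nelder-Mead',options=dict(initial_simplex=[x0,[x0[0]+.01,x0[1],x0[2]],[x0[0],x0[1]+.01,x0[2]],[x0[0],x0[1],x0[2]+.2]],xatol=1e-4,fatol=1e-4))
    return r_.x,r_.fun
E
python3 - <<'E'
from vis import *
from bench import cams
import pickle
t=cams.snapshot("top"); s=cams.snapshot("scene"); pickle.dump((t,s),open("shots0.pkl","wb"))
for col,ut,us,yaw0 in (("blue",(341,262),(302,258),-.9),("yellow",(386,199),(332,313),0.),):
    mt,ct,a=blob(mask(t,col),ut); ms,cs,b=blob(mask(s,col),us)
    p=ray(t,ct,.045); print(col,a,b,p,ray(s,cs,.045))
    for v in ([(t,mt)],[(s,ms)],[(t,mt),(s,ms)]):
        print(fit(v,.045,.095,.025,[p[0],p[1],yaw0]))
    for name,sh,c,m in(("t",t,ct,mt),("s",s,cs,ms)):
        pass
mt,ct,a=blob(mask(t,'wood'),(428,262)); ms,cs,b=blob(mask(s,'wood'),(248,315))
print(a,b,ray(t,ct,.044),ray(s,cs,.044))
for v in ([(t,mt)],[(s,ms)],[(t,mt),(s,ms)]):
    p=ray(t,ct,.044); print(fit(v,.044,.112,.009,[p[0],p[1],-.2]))
# tray row: disc centres from top
for n,uv,z in (("bluepost tip",(158,240),.085),("red base",(197,232),.109),("yellow tip",(241,227),.085),("bore",(283,222),.063)):
    print(n,ray(t,uv,z))
E
```

```text
blue [322 242  38  41 759] [285 239  32  39 795] [ 0.47355234 -0.12274859  0.045     ] [ 0.47856918 -0.12210666  0.045     ]
(array([ 0.47348814, -0.12250455, -0.70717042]), np.float64(0.040998217468805706))
(array([ 0.47808347, -0.12153377, -0.67114141]), np.float64(0.07815020347761746))
(array([ 0.47453651, -0.12147387, -0.71046249]), np.float64(0.17572407957390826))
yellow [375 179  21  40 419] [ 310  294   47   38 1020] [ 0.63281876 -0.23564442  0.045     ] [ 0.63603833 -0.24139558  0.045     ]
(array([ 0.63397286, -0.24355901, -0.10350529]), np.float64(0.9356825307688706))
(array([ 0.63552282, -0.2412192 , -0.11278061]), np.float64(0.058550557477893124))
(array([ 0.63430167, -0.24319883, -0.10709124]), np.float64(1.0458879410250692))
[420 240  17  43 304] [233 300  35  34 352] [ 0.47015493 -0.34454791  0.044     ] [ 0.47444649 -0.34227697  0.044     ]
(array([ 0.46933433, -0.34418067, -0.32541259]), np.float64(0.12859907120743033))
(array([ 0.47194662, -0.34137563, -0.34763053]), np.float64(0.0767156862745098))
(array([ 0.47178696, -0.34340593, -0.34222159]), np.float64(0.43264612064921665))
bluepost tip [0.53695177 0.33182545 0.085     ]
red base [0.54983598 0.22809388 0.109     ]
yellow tip [0.56347553 0.12449986 0.085     ]
bore [0.57727895 0.02109474 0.063     ]
```

Request:
jog_arm(
  series=[
    {"x": 0.0, "y": 0, "z": -0.04, "rz": -7},
    {"z": -0.04, "rz": -7},
    {"z": -0.02, "rz": -7},
    {"z": 0, "rz": -7, "rx": 3},
    {"rz": -7, "rx": 3},
  ],
)

```text
invalid input
```

Run:
```python
from bench import robot
o=robot.get_obs(); print({k:o[k] for k in("time","joint_positions","tool_pos","ee_rot")})
```

```text
{'time': 1.8, 'joint_positions': array([-1.41408034e+00,  8.71886947e-02,  1.37069912e+00,  1.97995036e-06,
        1.68364264e+00, -1.03102141e-01]), 'tool_pos': array([ 0.14129348, -0.53154618,  0.18431251]), 'ee_rot': array([ 3.14158821e+00, -6.20710981e-05, -1.31097798e+00])}
```

Request:
jog_arm(
  series=[
    {"x": 0, "y": 0, "z": -0.04, "rx": 0, "ry": 0, "rz": -5},
    {"x": 0, "y": 0, "z": -0.04, "rx": 0, "ry": 0, "rz": -5},
    {"x": 0, "y": 0, "z": -0.02, "rx": 5, "ry": 0, "rz": -5},
  ],
  claw=1,
)

```text
time: 2.05
tool_pos: [0.1431, -0.523, 0.2744]
ee_rot: [-3.044, 0.021, -1.035]
wrist_force: [-1.3, -0.5, 0.5]
width: 0.0941
```

Run:
```python
from bench import robot
o=robot.get_obs(); print({k:o[k] for k in("time","joint_positions","tool_pos","ee_rot")})
```

```text
{'time': 2.05, 'joint_positions': array([-1.46348908,  0.11087458,  1.17158892,  0.08490873,  1.91774796,
       -0.40041673]), 'tool_pos': array([ 0.14309475, -0.52302359,  0.27443164]), 'ee_rot': array([-3.04416346,  0.02117792, -1.03549469])}
```

```bash
cat > mv.py <<'E'
import numpy as np,json,sys
from scipy.spatial.transform import Rotation as Rn, Slerp
from bench import robot
def ob():
    o=robot.get_obs()
    with open("log.jsonl","a") as f: f.write(json.dumps([list(o["joint_positions"]),list(o["tool_pos"]),list(o["ee_rot"])])+"\n")
    return o
def rows(p0,R0,p1,R1,vmax=.038,wmax=6.5,n=None):
    """rows to go from pose0 to pose1 in straight line; numbers in tool axes"""
    rv=(R0.inv()*R1).as_rotvec(); d=np.array(p1)-p0
    k=n or int(np.ceil(max(np.linalg.norm(d)/vmax,np.degrees(np.linalg.norm(rv))/wmax,1)))
    out=[]
    for i in range(k):
        Ri=R0*Rn.from_rotvec(rv*i/k)
        t=Ri.inv().apply(d/k); a=np.degrees(rv/k)
        out.append(dict(zip(("x","y","z","rx","ry","rz"),[round(float(v),4) for v in t]+[round(float(v),2) for v in a])))
    return out
def to(p1,R1=None,**kw):
    o=ob(); R0=Rn.from_euler('xyz',o["ee_rot"])
    if R1 is None: R1=R0
    r=rows(o["tool_pos"],R0,p1,R1,**kw)
    print("t",round(o["time"],2),"q",np.round(o["joint_positions"],3),"p",np.round(o["tool_pos"],4),"e",np.round(o["ee_rot"],3),"F",np.round(o["wrist_force"],1),"w",round(o["width"],4))
    print(len(r)); print(json.dumps(r))
E
python3 - <<'E'
from mv import *
to([.40,-.12,.30],Rn.from_euler('xyz',[np.pi,0,-.7]),vmax=.04)
E
```

```text
t 2.05 q [-1.463  0.111  1.172  0.085  1.918 -0.4  ] p [ 0.1431 -0.523   0.2744] e [-3.044  0.021 -1.035] F [-1.3 -0.5  0.5] w 0.0941
12
[{"x": -0.018, "y": -0.0355, "z": 0.0017, "rx": -0.48, "ry": 0.02, "rz": -1.61}, {"x": -0.017, "y": -0.0361, "z": 0.0014, "rx": -0.48, "ry": 0.02, "rz": -1.61}, {"x": -0.016, "y": -0.0365, "z": 0.0011, "rx": -0.48, "ry": 0.02, "rz": -1.61}, {"x": -0.015, "y": -0.037, "z": 0.0008, "rx": -0.48, "ry": 0.02, "rz": -1.61}, {"x": -0.0139, "y": -0.0374, "z": 0.0005, "rx": -0.48, "ry": 0.02, "rz": -1.61}, {"x": -0.0129, "y": -0.0378, "z": 0.0002, "rx": -0.48, "ry": 0.02, "rz": -1.61}, {"x": -0.0118, "y": -0.0381, "z": -0.0002, "rx": -0.48, "ry": 0.02, "rz": -1.61}, {"x": -0.0107, "y": -0.0384, "z": -0.0005, "rx": -0.48, "ry": 0.02, "rz": -1.61}, {"x": -0.0096, "y": -0.0387, "z": -0.0008, "rx": -0.48, "ry": 0.02, "rz": -1.61}, {"x": -0.0086, "y": -0.0389, "z": -0.0011, "rx": -0.48, "ry": 0.02, "rz": -1.61}, {"x": -0.0075, "y": -0.0392, "z": -0.0015, "rx": -0.48, "ry": 0.02, "rz": -1.61}, {"x": -0.0064, "y": -0.0393, "z": -0.0018, "rx": -0.48, "ry": 0.02, "rz": -1.61}]
```

Request:
jog_arm(
  series=[
    {"x": -0.018, "y": -0.036, "z": 0.001, "rx": -0.5, "rz": -1.6},
    {"x": -0.017, "y": -0.036, "z": 0.001, "rx": -0.5, "rz": -1.6},
    {"x": -0.016, "y": -0.037, "z": 0.001, "rx": -0.5, "rz": -1.6},
    {"x": -0.015, "y": -0.037, "z": 0.001, "rx": -0.5, "rz": -1.6},
    {"x": -0.014, "y": -0.037, "z": 0, "rx": -0.5, "rz": -1.6},
    {"x": -0.013, "y": -0.038, "z": 0, "rx": -0.5, "rz": -1.6},
    {"x": -0.012, "y": -0.038, "z": 0, "rx": -0.5, "rz": -1.6},
    {"x": -0.011, "y": -0.038, "z": 0, "rx": -0.5, "rz": -1.6},
    {"x": -0.01, "y": -0.039, "z": -0.001, "rx": -0.5, "rz": -1.6},
    {"x": -0.009, "y": -0.039, "z": -0.001, "rx": -0.5, "rz": -1.6},
    {"x": -0.008, "y": -0.039, "z": -0.001, "rx": -0.5, "rz": -1.6},
    {"x": -0.006, "y": -0.039, "z": -0.001, "rx": -0.5, "rz": -1.6},
  ],
  claw=1,
)

```text
invalid input
```

Run:
```python
from mv import *
from bench import cams
import cv2,pickle
to([.40,-.12,.30],Rn.from_euler('xyz',[np.pi,0,-.7]),vmax=.04)
s=cams.snapshot("wrist"); pickle.dump(s,open("w1.pkl","wb")); cv2.imwrite("pics/w1.png",s["img"][:,:,::-1])
print(s["origin"],s["attitude"],s["mtx"][0,0])
```

```text
t 2.05 q [-1.463  0.111  1.172  0.085  1.918 -0.4  ] p [ 0.1431 -0.523   0.2744] e [-3.044  0.021 -1.035] F [-1.3 -0.5  0.5] w 0.0941
12
[{"x": -0.018, "y": -0.0355, "z": 0.0017, "rx": -0.48, "ry": 0.02, "rz": -1.61}, {"x": -0.017, "y": -0.0361, "z": 0.0014, "rx": -0.48, "ry": 0.02, "rz": -1.61}, {"x": -0.016, "y": -0.0365, "z": 0.0011, "rx": -0.48, "ry": 0.02, "rz": -1.61}, {"x": -0.015, "y": -0.037, "z": 0.0008, "rx": -0.48, "ry": 0.02, "rz": -1.61}, {"x": -0.0139, "y": -0.0374, "z": 0.0005, "rx": -0.48, "ry": 0.02, "rz": -1.61}, {"x": -0.0129, "y": -0.0378, "z": 0.0002, "rx": -0.48, "ry": 0.02, "rz": -1.61}, {"x": -0.0118, "y": -0.0381, "z": -0.0002, "rx": -0.48, "ry": 0.02, "rz": -1.61}, {"x": -0.0107, "y": -0.0384, "z": -0.0005, "rx": -0.48, "ry": 0.02, "rz": -1.61}, {"x": -0.0096, "y": -0.0387, "z": -0.0008, "rx": -0.48, "ry": 0.02, "rz": -1.61}, {"x": -0.0086, "y": -0.0389, "z": -0.0011, "rx": -0.48, "ry": 0.02, "rz": -1.61}, {"x": -0.0075, "y": -0.0392, "z": -0.0015, "rx": -0.48, "ry": 0.02, "rz": -1.61}, {"x": -0.0064, "y": -0.0393, "z": -0.0018, "rx": -0.48, "ry": 0.02, "rz": -1.61}]
[ 0.20013967 -0.49546044  0.48303369] [ 2.94803489  0.02152578 -1.03555597] 345.71951203522485
```

View pics/w1.png

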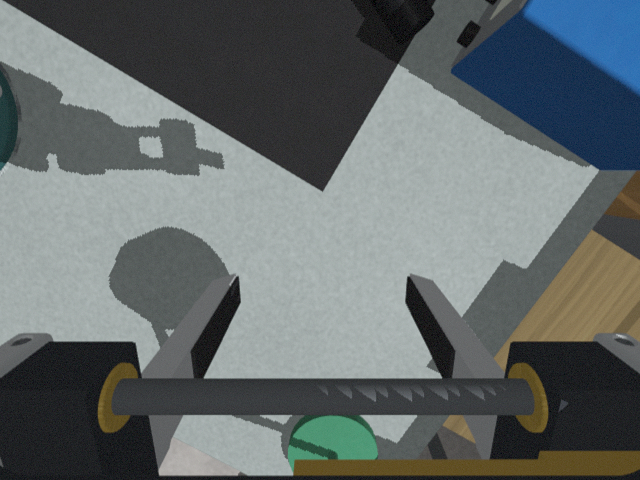

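Request:
jog_arm(
  series=[
    {"x": -0.018, "y": -0.036, "z": 0.001, "rx": -0.5, "ry": 0, "rz": -1.6},
    {"x": -0.017, "y": -0.036, "z": 0.001, "rx": -0.5, "ry": 0, "rz": -1.6},
    {"x": -0.016, "y": -0.037, "z": 0.001, "rx": -0.5, "ry": 0, "rz": -1.6},
    {"x": -0.015, "y": -0.037, "z": 0.001, "rx": -0.5, "ry": 0, "rz": -1.6},
    {"x": -0.014, "y": -0.037, "z": 0, "rx": -0.5, "ry": 0, "rz": -1.6},
    {"x": -0.013, "y": -0.038, "z": 0, "rx": -0.5, "ry": 0, "rz": -1.6},
    {"x": -0.012, "y": -0.038, "z": 0, "rx": -0.5, "ry": 0, "rz": -1.6},
    {"x": -0.011, "y": -0.038, "z": 0, "rx": -0.5, "ry": 0, "rz": -1.6},
    {"x": -0.01, "y": -0.039, "z": -0.001, "rx": -0.5, "ry": 0, "rz": -1.6},
    {"x": -0.009, "y": -0.039, "z": -0.001, "rx": -0.5, "ry": 0, "rz": -1.6},
  ],
  claw=1,
)

```text
time: 2.93
tool_pos: [0.3569, -0.1887, 0.2897]
ee_rot: [-3.14, 0.002, -0.786]
wrist_force: [1.3, -1.1, -0.3]
width: 0.0938
```

Run:
```python
from mv import *
from bench import cams
import cv2,pickle
to([.40,-.12,.30],Rn.from_euler('xyz',[np.pi,0,-.7]),vmax=.04)
s=cams.snapshot("wrist"); pickle.dump(s,open("w1.pkl","wb")); cv2.imwrite("pics/w2.png",s["img"][:,:,::-1])
```

```text
t 2.93 q [-0.629 -0.235  1.465  0.002  1.913  0.158] p [ 0.3569 -0.1887  0.2897] e [-3.14e+00  2.00e-03 -7.86e-01] F [ 1.3 -1.1 -0.3] w 0.0938
3
[{"x": -0.006, "y": -0.0264, "z": -0.0034, "rx": -0.04, "ry": 0.03, "rz": -1.64}, {"x": -0.0053, "y": -0.0265, "z": -0.0034, "rx": -0.04, "ry": 0.03, "rz": -1.64}, {"x": -0.0045, "y": -0.0267, "z": -0.0034, "rx": -0.04, "ry": 0.03, "rz": -1.64}]
```

View pics/w2.png

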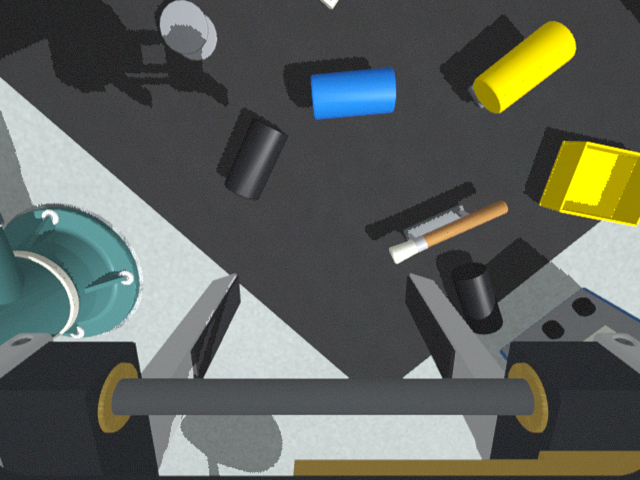

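```bash
python3 - <<'E'
from vis import *
import pickle
t,s=pickle.load(open("shots0.pkl","rb")); w=pickle.load(open("w1.pkl","rb"))
def m2(sh,col,uv):
    h=hsv(sh);H,S,V=[h[...,i].astype(int) for i in range(3)]
    r={'blue':(95,130,100,30),'yellow':(18,36,80,60),'wood':(3,20,90,60)}[col]
    return blob((H>r[0])&(H<r[1])&(S>r[2])&(V>r[3]),uv)
for col,ut,uw,z,L,r,y0 in (("blue",(341,262),(354,93),.045,.095,.025,-.7),("yellow",(386,199),(525,67),.045,.095,.025,-.1),("wood",(428,262),(465,225),.044,.112,.009,-.34)):
    mt,ct,a=m2(t,col,ut); mw,cw,b=m2(w,col,uw); print(col,a,b)
    p=ray(w,cw,z); x0=[p[0],p[1],y0]
    print(ray(t,ct,z)[:2],p[:2]); print(fit([(t,mt)],z,L,r,x0)); print(fit([(w,mw)],z,L,r,x0))
E
cat > kin.py <<'E'
import numpy as np
from scipy.spatial.transform import Rotation as Rn
from scipy.optimize import least_squares
def rz(a): return Rn.from_euler('z',a)
def ry(a): return Rn.from_euler('y',a)
# prm: h,a1,lat,L2,L3,e,D
def fk(q,prm,full=False):
    h,a1,lat,L2,L3,e,D=prm
    R=rz(q[0]); p=R.apply([a1,lat,h])
    R=R*ry(q[1]); p=p+R.apply([0,0,L2]); el=p
    R=R*ry(q[2]); p=p+R.apply([e,0,L3]); wr=p
    R=R*rz(S4*q[3])*ry(q[4]); R=R*rz(S6*q[5]+O6); p=p+R.apply([0,0,D])
    return (p,R,el,wr) if full else (p,R)
S4=1;S6=1;O6=0.
E
python3 - <<'E'
import json,kin
from kin import *
L=[json.loads(l) for l in open("log.jsonl")]
L+= [[[-1.41408034e+00,8.71886947e-02,1.37069912e+00,0,1.68364264e+00,-1.03102141e-01],[.14129348,-.53154618,.18431251],[3.14158821,0,-1.31097798]]]
for l in L:
  for S4,S6 in((1,1),(-1,1)):
    kin.S4=S4;kin.S6=S6
    R=fk(l[0],[0]*7)[1]; print(S4,S6,np.degrees((R.inv()*Rn.from_euler('xyz',l[2])).as_rotvec()).round(2))
E
```

```text
blue [322 242  38  41 781] [ 310   67   87   53 3899]
[ 0.47347064 -0.12254853] [ 0.47545167 -0.12226663]
(array([ 0.4733546 , -0.12217624, -0.70240859]), np.float64(0.03434008686701313))
(array([ 0.47341679, -0.12142395, -0.69609699]), np.float64(0.02655381721809011))
yellow [374 179  23  41 736] [ 473   21  104   93 4842]
[ 0.63252808 -0.24196909] [ 0.63745823 -0.24382574]
(array([ 0.63246309, -0.24347317, -0.10365446]), np.float64(0.22196824381926686))
(array([ 0.63271541, -0.24344224, -0.10941254]), np.float64(0.03042819771444307))
wood [420 240  17  43 304] [ 423  200   85   48 1221]
[ 0.47015493 -0.34454791] [ 0.47146532 -0.34535434]
(array([ 0.46953458, -0.34446019, -0.31776683]), np.float64(0.12986326109391125))
(array([ 0.46795689, -0.34412667, -0.33034651]), np.float64(0.0729039199627435))
1 1 [ -0.   0. 180.]
-1 1 [ -5.5   12.98 176.13]
1 1 [ -0.   0. 180.]
-1 1 [ -5.5   12.98 176.13]
1 1 [  0.   0. 180.]
-1 1 [6.0000e-02 3.8000e-01 1.7991e+02]
1 1 [1.0e-02 0.0e+00 1.8e+02]
-1 1 [1.0e-02 0.0e+00 1.8e+02]
```

```bash
sed -i 's/O6=0\./O6=np.pi/' kin.py
python3 - <<'E'
import json
from kin import *
L=[json.loads(l) for l in open("log.jsonl")][1:]
L+= [[[-1.41408034e+00,8.71886947e-02,1.37069912e+00,0,1.68364264e+00,-1.03102141e-01],[.14129348,-.53154618,.18431251],[3.14158821,0,-1.31097798]],
[[-1.41410678e+00,8.79659040e-02,1.37222211e+00,0,1.68358423e+00,-1.03089596e-01],[ 0.14118891,-0.53096901,0.18311457],[0,0,0]]]
f=lambda P:np.concatenate([fk(l[0],P)[0]-l[1] for l in L])
for x0 in ([.3,0,.05,.4,.5,0,.2],[.4,.1,.05,.5,.4,0,.3]):
    r=least_squares(f,x0,x_scale=.1); print(r.x.round(4),np.abs(r.fun).max(), np.linalg.svd(r.jac)[1].round(3))
    r=least_squares(lambda P:f(np.r_[P[0],0,P[1:4],0,P[4]]),np.delete(x0,[1,5])); print("noa1e",r.x.round(4),np.abs(r.fun).max(),np.linalg.svd(r.jac)[1].round(3))
E
```

```text
[ 0.1526 -0.      0.0566  0.449   0.4998  0.1007  0.3718] 1.0418374337128888e-06 [3.99  2.825 2.    0.235 0.149 0.142 0.044]
noa1e [-0.0008  0.0588  0.3922  0.5205  0.2644] 0.007919231794681458 [3.496 2.    1.929 0.228 0.06 ]
[ 0.1526 -0.      0.0566  0.449   0.4998  0.1007  0.3718] 1.0416390930356734e-06 [3.99  2.825 2.    0.235 0.149 0.142 0.044]
noa1e [-0.0008  0.0588  0.3922  0.5205  0.2644] 0.007919232169718682 [3.496 2.    1.929 0.228 0.06 ]
```

```bash
cat >> kin.py <<'E'
P=[.15257,0,.05656,.44899,.49982,.10071,.37178]
E
python3 - <<'E'
import json
from kin import *
from vis import ray,proj
import pickle
t,s=pickle.load(open("shots0.pkl","rb"))
L=[json.loads(l) for l in open("log.jsonl")][1:]
L+= [[[-1.41408034e+00,8.71886947e-02,1.37069912e+00,0,1.68364264e+00,-1.03102141e-01],[.14129348,-.53154618,.18431251],[3.14158821,0,-1.31097798]]]
f=lambda P:np.concatenate([fk(l[0],P)[0]-l[1] for l in L])
r=least_squares(f,P,x_scale=.1,xtol=1e-15,ftol=1e-15); print(r.x)
for n,uv,z in (("cleaner",(328,186),.05),("cl cap",(328,176),.115),("jar cap",(329,151),.07),("spool",(267,298),.038),("black1",(330,319),.03),("black2",(472,281),.03),("meter",(192,318),.034),("bin",(458,198),.02),("inst1 front bottom",(250,146),0),("inst2 fb",(375,138),0),("inst2 fb right end",(424,133),0),("inst2 left",(326,142),0),("driver",(208,166),.01),("blue box corner",(512,240),.0),("seat b disc",(166,245),.014),("y disc",(245,232),.014),
 ("tray corners",(139,218),.015),("tr",(300,199),.015),("tr",(306,243),.015),("tr",(145,272),.015)):
    print(n,ray(t,uv,z).round(3))
E
```

```text
[ 1.52594781e-01 -1.19772261e-08  5.66003737e-02  4.48998970e-01
  4.99800264e-01  1.00698553e-01  3.71830216e-01]
cleaner [ 0.672 -0.097  0.05 ]
cl cap [ 0.679 -0.096  0.115]
jar cap [ 0.76  -0.102  0.07 ]
spool [0.388 0.067 0.038]
black1 [ 0.331 -0.091  0.03 ]
black2 [ 0.416 -0.455  0.03 ]
meter [0.343 0.258 0.034]
bin [ 0.636 -0.44   0.02 ]
inst1 front bottom [0.807 0.114 0.   ]
inst2 fb [ 0.818 -0.232  0.   ]
inst2 fb right end [ 0.828 -0.368  0.   ]
inst2 left [ 0.811 -0.097  0.   ]
driver [0.75  0.227 0.01 ]
blue box corner [ 0.522 -0.58   0.   ]
seat b disc [0.535 0.335 0.014]
y disc [0.563 0.126 0.014]
tray corners [0.61  0.409 0.015]
tr [ 0.648 -0.022  0.015]
tr [ 0.529 -0.035  0.015]
tr [0.465 0.389 0.015]
```

```bash
cat >> kin.py <<'E'
P=[1.52594781e-01,0,5.66003737e-02,4.48998970e-01,4.99800264e-01,1.00698553e-01,3.71830216e-01]
LO=np.array([-3.1,-.76,.27,-1.08,.17,-2.57]);HI=np.array([3.1,2.03,2.55,4.22,2.65,2.57])
def ik(p,R,q6ref=None):
    h,a1,lat,L2,L3,e,D=P
    w=np.array(p)-D*R.apply([0,0,1]); r=np.hypot(w[0],w[1])
    j1=np.arctan2(w[1],w[0])-np.arcsin(lat/r); rho=np.sqrt(r*r-lat*lat); zz=w[2]-h
    Lf=np.hypot(L3,e); g=np.arctan2(e,L3); d=np.hypot(rho,zz)
    c=(d*d-L2*L2-Lf*Lf)/(2*L2*Lf)
    if abs(c)>1: return None
    b=np.arccos(c); j3=b-g
    j2=np.arctan2(rho,zz)-np.arctan2(Lf*np.sin(b),L2+Lf*np.cos(b))
    M=(rz(j1)*ry(j2+j3)).inv()*R; m=M.as_matrix()
    j5=np.arccos(np.clip(m[2,2],-1,1)); j4=np.arctan2(m[1,2],m[0,2]); j6=np.arctan2(m[2,1],-m[2,0])-np.pi
    j4=(j4+1.08)%(2*np.pi)-1.08
    j6=(j6+np.pi)%(2*np.pi)-np.pi
    if q6ref is not None:
        j6=min((j6+k*2*np.pi for k in(-1,0,1)),key=lambda v:abs(v-q6ref))
    return np.array([j1,j2,j3,j4,j5,j6])
def marg(q):
    if q is None: return -9
    return min((q-LO).min(),(HI-q).min())
GZ=.019
def tool(m,zdir,s):
    """R with tool z=zdir, x = s * horizontal-perp; m, zdir span plane"""
    x=np.cross(m,zdir); x=s*x/np.linalg.norm(x); return Rn.from_matrix(np.column_stack([x,np.cross(zdir,x),zdir]))
def pick(c,yaw,phi,s,g):
    m=np.array([np.cos(yaw),np.sin(yaw),0]); z=np.cos(phi)*m+np.sin(phi)*np.array([0,0,-1.])
    R=tool(m,z,s); gp=np.array(c)-g*m; return gp+GZ*z,R
def place(c,psi,phi,s,g):
    """c=cup centre final, tool horizontal heading psi"""
    m=np.array([0,0,-1.]); hd=np.array([np.cos(psi),np.sin(psi),0]); z=np.cos(phi)*m+np.sin(phi)*hd
    R=tool(m,z,s); gp=np.array(c)-g*m; return gp+GZ*z,R
E
python3 - <<'E'
from kin import *
import json
for l in open("log.jsonl"):
    l=json.loads(l); q=ik(l[1],Rn.from_euler('xyz',l[2])); print((q-l[0]).round(4))
from itertools import product
items={"blue":([.4734,-.1217,.045],-.698,[.536,.333,.0615]),"yellow":([.6326,-.2434,.045],-.107,[.563,.125,.0615]),
"brush":([.4685-.024*np.cos(.328),-.3443+.024*np.sin(.328),.044],-.328,[.577,.021,.098])}
for n,(c,yaw,f) in items.items():
    g=.005 if n=="brush" else .015
    for phi in np.radians([35,45,55,60,70,80,90]):
        res=[]
        for s in(1,-1):
            p,R=pick(c,yaw,phi,s,g); q=ik(p,R)
            qa=ik(p+[0,0,.12],R); mp=min(marg(q),marg(qa))
            if mp<.03: continue
            for psi in np.radians(np.arange(-180,180,10)):
                p2,R2=place(f,psi,phi,s,g); q2=ik(p2,R2); q3=ik(p2+[0,0,.11],R2)
                mm=min(marg(q2),marg(q3))
                if mm<.03: continue
                w=fk(q2,P,True)[3]
                res.append((round(float(np.abs(q3-qa).max()),2),s,int(round(np.degrees(psi))),round(mp,2),round(mm,2),w.round(2).tolist(),q2.round(2).tolist()))
        res.sort(); print(n,round(np.degrees(phi)),len(res)); 
        for r in res[:3]+res[len(res)//2:len(res)//2+1]: print("   ",r)
E
```

```text
[ 0. -0. -0.  0.  0.  0.]
[ 0. -0. -0.  0.  0.  0.]
[-0. -0.  0. -0.  0. -0.]
blue 35 0
blue 45 26
    (1.23, 1, 140, np.float64(0.24), np.float64(0.59), [0.73, 0.17, 0.33], [0.16, 0.65, 1.1, 0.6, 1.91, -0.66])
    (1.27, 1, 130, np.float64(0.24), np.float64(0.7), [0.7, 0.14, 0.33], [0.12, 0.57, 1.22, 0.65, 1.8, -0.57])
    (1.28, 1, 60, np.float64(0.24), np.float64(0.6), [0.41, 0.12, 0.33], [0.14, -0.01, 1.95, 0.84, 0.84, 0.2])
    (1.62, 1, -180, np.float64(0.24), np.float64(0.18), [0.79, 0.33, 0.33], [0.33, 0.9, 0.68, 0.31, 2.29, -1.12])
blue 55 29
    (1.15, 1, 140, np.float64(0.3), np.float64(0.51), [0.76, 0.15, 0.28], [0.12, 0.74, 1.05, 0.72, 2.01, -0.67])
    (1.19, 1, 130, np.float64(0.3), np.float64(0.64), [0.72, 0.11, 0.28], [0.08, 0.65, 1.19, 0.77, 1.88, -0.6])
    (1.22, 1, 150, np.float64(0.3), np.float64(0.38), [0.79, 0.19, 0.28], [0.17, 0.82, 0.91, 0.66, 2.13, -0.74])
    (1.51, 1, 170, np.float64(0.3), np.float64(0.14), [0.82, 0.28, 0.28], [0.27, 0.98, 0.64, 0.52, 2.36, -0.92])
blue 60 23
    (1.14, 1, 140, np.float64(0.35), np.float64(0.48), [0.77, 0.14, 0.25], [0.1,
[... 7658 characters left out ...]
1.85, -0.7])
    (1.54, 1, 90, np.float64(0.5), np.float64(0.6), [0.58, -0.33, 0.16], [-0.6, 0.67, 1.43, 1.08, 1.97, -0.69])
    (1.56, 1, 50, np.float64(0.5), np.float64(0.52), [0.35, -0.25, 0.16], [-0.74, 0.3, 2.03, 1.42, 1.48, -0.76])
brush 90 25
    (1.4, 1, 70, np.float64(0.58), np.float64(0.78), [0.46, -0.31, 0.1], [-0.7, 0.61, 1.72, 1.32, 1.82, -0.79])
    (1.43, 1, 80, np.float64(0.58), np.float64(0.66), [0.52, -0.33, 0.1], [-0.66, 0.69, 1.57, 1.25, 1.94, -0.75])
    (1.45, -1, 60, np.float64(0.87), np.float64(0.05), [0.4, -0.28, 0.1], [-0.73, 0.53, 1.88, 1.41, 1.71, 2.3])
    (1.65, 1, 40, np.float64(0.58), np.float64(0.39), [0.31, -0.21, 0.1], [-0.74, 0.37, 2.16, 1.68, 1.5, -0.97])
```

```bash
cat > clr.py <<'E'
from kin import *
from scipy.spatial.transform import Slerp
red=(.550,.230,.025,.109)
def obst(done=()):
    o={"red":red,"bpost":(.536,.333,.017,.089),"ypost":(.563,.125,.017,.089),"clean":(.672,-.097,.021,.115),"jar":(.76,-.102,.028,.07),"spool":(.388,.067,.028,.038),"sock":(.577,.021,.04,.063),"blk1":(.331,-.091,.055,.052),"blk2":(.416,-.455,.055,.052),"meter":(.343,.258,.07,.034),"bin":(.636,-.44,.075,.045),"blue":(.4734,-.1217,.05,.07),"yel":(.6326,-.2434,.05,.07),"brush":(.446,-.337,.03,.056),"instA":(.93,.114,.12,.16),"instB":(.93,-.232,.11,.12),"instC":(.92,.0,.1,.15)}
    for d in done:
        if d=="blue": o["blue"]=(.536,.333,.025,.109); o.pop("bpost")
        if d=="yellow": o["yel"]=(.563,.125,.025,.109);o.pop("ypost")
    return o
def grid(x,y,z): return np.array(np.meshgrid(x,y,z)).reshape(3,-1).T
FING=np.vstack([grid([-.05,.05],[-.01,.01],np.linspace(-.097,0,6))])
BODY=np.vstack([grid(np.linspace(-.0885,.0885,7),[-.0375,0,.0375],np.linspace(-.25,-.097,5)),grid([-.03,.03],[-.10,-.06],[-.25,-.18])])
def clear(q,obs,skip=()):
    p,R,el,wr=fk(q,P,True)
    pts=np.vstack([R.apply(FING)+p,R.apply(BODY)+p]); rad=np.zeros(len(pts))
    t=np.linspace(0,1,8)[:,None]; arm=np.vstack([wr+(el-wr)*t, wr+(p-.25*R.apply([0,0,1])-wr)*t[::4]])
    pts=np.vstack([pts,arm]); rad=np.r_[rad,np.full(len(arm),.065)]
    best=(9,"");
    for n,(x,y,r,h) in obs.items():
        if n in skip: continue
        d=np.hypot(np.maximum(np.hypot(pts[:,0]-x,pts[:,1]-y)-r,0),np.maximum(pts[:,2]-h,0))-rad
        best=min(best,(d.min(),n))
    inb=(pts[:,0]>.46)&(pts[:,0]<.66)&(pts[:,1]>-.04)&(pts[:,1]<.41)
    fl=(pts[:,2]-np.where(inb,.015,0)-rad).min()
    return min(best,(fl,"floor"))
def path(p0,R0,p1,R1,n=20):
    sl=Slerp([0,1],Rn.concatenate([R0,R1])); out=[];ref=None
    for t in np.linspace(0,1,n+1):
        q=ik(p0+(p1-p0)*t,sl(t),ref); 
        if q is None: return None
        ref=q[5]; out.append(q)
    return out
E
cat > items.py <<'E'
import numpy as np
items={"blue":([.4734,-.1217,.045],-.698,[.536,.333,.0615]),"yellow":([.6326,-.2434,.045],-.107,[.563,.125,.0615]),
"brush":([.4685-.024*np.cos(.328),-.3443+.024*np.sin(.328),.044],-.328,[.577,.021,.098])}
E
python3 - <<'E'
from clr import *
from items import items
for n,(c,yaw,f) in items.items():
    done={"blue":(),"yellow":("blue",),"brush":("blue","yellow")}[n]; obs=obst(done)
    own={"blue":("blue","bpost"),"yellow":("yel","ypost"),"brush":("brush","sock")}[n]
    res=[]
    for g in ((.0,.015,.022) if n!="brush" else (-.01,.0,.01)):
     for phi in np.radians([40,45,50,55,60,65,70]):
        for s in(1,-1):
            p,R=pick(c,yaw,phi,s,g); q=ik(p,R); qa=ik(p+[0,0,.15],R); mp=min(marg(q),marg(qa))
            if mp<.06: continue
            cp=clear(q,obs,own)
            for psi in np.radians(np.arange(-180,180,10)):
                p2,R2=place(f,psi,phi,s,g); q2=ik(p2,R2); q3=ik(p2+[0,0,.11],R2)
                mm=min(marg(q2),marg(q3))
                if mm<.06: continue
                c2=clear(q2,obs,own); c3=clear(q3,obs,own)
                pa=path(p+[0,0,.15],R,p2+[0,0,.11],R2)
                if pa is None: continue
                pm=min(map(marg,pa)); 
                if pm<.06: continue
                sc=min(cp[0],c2[0],c3[0],.04)+.05*min(mp,mm,pm,.2)-.003*np.abs(np.diff(pa,axis=0)).sum(0).max()
                res.append((round(sc,4),g,round(np.degrees(phi)),s,round(np.degrees(psi)),round(mp,2),round(mm,2),round(pm,2),cp,c2,c3))
    res.sort(key=lambda r:-r[0]); print(n,len(res))
    for r in res[:10]: print("  ",[ (round(float(v[0]),3),v[1]) if isinstance(v,tuple) else float(v) for v in r])
E
```

```text
blue 455
   [0.029, 0.022, 50.0, 1.0, 170.0, 0.24, 0.19, 0.19, (0.024, 'floor'), (0.024, 'red'), (0.075, 'red')]
   [0.0289, 0.0, 55.0, -1.0, -100.0, 0.21, 0.32, 0.32, (0.024, 'floor'), (0.027, 'floor'), (0.079, 'red')]
   [0.0288, 0.0, 55.0, -1.0, -110.0, 0.21, 0.19, 0.19, (0.024, 'floor'), (0.027, 'floor'), (0.072, 'red')]
   [0.0288, 0.0, 60.0, -1.0, -100.0, 0.33, 0.24, 0.24, (0.024, 'floor'), (0.028, 'floor'), (0.078, 'red')]
   [0.0287, 0.0, 55.0, -1.0, -90.0, 0.21, 0.29, 0.29, (0.024, 'floor'), (0.027, 'floor'), (0.087, 'red')]
   [0.0287, 0.0, 60.0, -1.0, -90.0, 0.33, 0.21, 0.21, (0.024, 'floor'), (0.028, 'floor'), (0.086, 'red')]
   [0.0287, 0.015, 60.0, -1.0, -100.0, 0.31, 0.22, 0.22, (0.024, 'floor'), (0.043, 'floor'), (0.088, 'red')]
   [0.0286, 0.022, 60.0, -1.0, -100.0, 0.3, 0.21, 0.21, (0.024, 'floor'), (0.05, 'floor'), (0.092, 'red')]
   [0.0285, 0.0, 55.0, -1.0, -80.0, 0.21, 0.25, 0.25, (0.024, 'floor'), (0.027, 'floor'), (0.091, 'red')]
   [0.0283, 0.0, 55.0, -1.0, -70.0, 0.21, 0.22, 0.22, (0.024, 'floor'), (0.027, 'floor'), (0.083, 'red')]
yellow 601
   [0.0306, 0.0
[... 1399 characters left out ...]
 -30.0, 0.36, 0.32, 0.28, (0.017, 'blk2'), (0.018, 'yel'), (0.095, 'yel')]
   [0.0229, 0.01, 45.0, -1.0, -130.0, 0.34, 0.41, 0.35, (0.017, 'blk2'), (0.028, 'yel'), (0.105, 'yel')]
   [0.0229, 0.01, 50.0, -1.0, -130.0, 0.39, 0.36, 0.36, (0.017, 'blk2'), (0.02, 'yel'), (0.107, 'yel')]
   [0.0228, -0.01, 40.0, -1.0, -150.0, 0.32, 0.34, 0.34, (0.017, 'blk2'), (0.021, 'yel'), (0.079, 'yel')]
   [0.0228, 0.0, 40.0, -1.0, -30.0, 0.3, 0.47, 0.27, (0.017, 'blk2'), (0.024, 'yel'), (0.093, 'yel')]
   [0.0228, 0.01, 40.0, -1.0, -130.0, 0.28, 0.46, 0.32, (0.017, 'blk2'), (0.031, 'yel'), (0.104, 'yel')]
   [0.0228, 0.01, 45.0, -1.0, -30.0, 0.34, 0.34, 0.26, (0.017, 'blk2'), (0.027, 'yel'), (0.103, 'yel')]
```

```bash
cat > srch.py <<'E'
from clr import *
from items import items
def run(n,gs,phis,top=8,psis=np.arange(-180,180,10)):
    c,yaw,f=items[n]
    done={"blue":(),"yellow":("blue",),"brush":("blue","yellow")}[n]; obs=obst(done)
    own={"blue":("blue","bpost"),"yellow":("yel","ypost"),"brush":("brush","sock")}[n]
    res=[]
    for g in gs:
     for phi in np.radians(phis):
        for s in(1,-1):
            p,R=pick(c,yaw,phi,s,g); q=ik(p,R); qa=ik(p+[0,0,.15],R); mp=min(marg(q),marg(qa))
            if mp<.06: continue
            cp=clear(q,obs,own)
            for psi in np.radians(psis):
                p2,R2=place(f,psi,phi,s,g); q2=ik(p2,R2); q3=ik(p2+[0,0,.11],R2)
                mm=min(marg(q2),marg(q3))
                if mm<.06: continue
                w=fk(q2,P,True)[3]
                if w[1]>.45 or w[0]>.75: continue
                c2=clear(q2,obs,own); c3=clear(q3,obs,own)
                pa=path(p+[0,0,.15],R,p2+[0,0,.11],R2)
                if pa is None: continue
                pm=min(map(marg,pa)); 
                if pm<.06: continue
                cpx=.04 if cp[1] in("floor","blk2") else cp[0]
                sc=min(cpx,c2[0],c3[0],.04)+.05*min(mp,mm,pm,.2)-.003*np.abs(np.diff(pa,axis=0)).sum(0).max()
                res.append((round(sc,4),g,round(np.degrees(phi)),s,round(np.degrees(psi)),round(mp,2),round(mm,2),round(pm,2),cp,c2,c3,w))
    res.sort(key=lambda r:-r[0]); print(n,len(res))
    for r in res[:top]: print("  ",[ (round(float(v[0]),3),v[1]) if isinstance(v,tuple) else np.round(v,3).tolist() for v in r])
if __name__=="__main__":
    for n in items: run(n,(.0,.015,.022) if n!="brush" else (-.01,.0,.01),[40,45,50,55,60,65,70])
E
python3 srch.py
```

```text
blue 254
   [0.027, 0.022, 50, 1, 20, 0.24, 0.17, 0.24, (0.024, 'floor'), (0.027, 'red'), (0.073, 'red'), [0.282, 0.241, 0.31]]
   [0.024, 0.015, 45, 1, 20, 0.22, 0.28, 0.22, (0.022, 'blk1'), (0.025, 'red'), (0.066, 'red'), [0.302, 0.248, 0.326]]
   [0.024, 0.022, 45, 1, 20, 0.2, 0.29, 0.2, (0.022, 'blk1'), (0.027, 'red'), (0.072, 'red'), [0.302, 0.248, 0.333]]
   [0.023, 0.015, 50, 1, 20, 0.25, 0.16, 0.25, (0.024, 'floor'), (0.023, 'red'), (0.067, 'red'), [0.282, 0.241, 0.303]]
   [0.022, 0.022, 45, 1, 30, 0.2, 0.28, 0.2, (0.022, 'blk1'), (0.018, 'red'), (0.075, 'red'), [0.32, 0.208, 0.333]]
   [0.022, 0.015, 45, 1, 30, 0.22, 0.26, 0.22, (0.022, 'blk1'), (0.018, 'red'), (0.07, 'red'), [0.32, 0.208, 0.326]]
   [0.021, 0.022, 50, 1, 30, 0.24, 0.14, 0.24, (0.024, 'floor'), (0.02, 'red'), (0.077, 'red'), [0.302, 0.198, 0.31]]
   [0.018, 0.022, 45, 1, 10, 0.2, 0.11, 0.2, (0.022, 'blk1'), (0.029, 'red'), (0.071, 'red'), [0.29, 0.29, 0.333]]
yellow 388
   [0.041, 0.022, 40, -1, 130, 0.35, 0.13, 0.13, (0.025, 'floor'), (0.041, 'sock'), (0.087, 'red'), [0.709, -0.049, 0.354]]
   [0.041, 0.02
[... 1110 characters left out ...]
40, -1, 130, 0.28, 0.23, 0.23, (0.017, 'blk2'), (0.044, 'yel'), (0.106, 'yel'), [0.723, -0.153, 0.378]]
   [0.043, 0.01, 70, 1, 60, 0.37, 0.68, 0.44, (0.017, 'blk2'), (0.038, 'yel'), (0.103, 'clean'), [0.411, -0.266, 0.229]]
   [0.043, 0.01, 65, 1, 60, 0.29, 0.69, 0.39, (0.017, 'blk2'), (0.038, 'yel'), (0.103, 'yel'), [0.417, -0.256, 0.257]]
   [0.042, 0.0, 60, 1, 60, 0.2, 0.7, 0.34, (0.017, 'blk2'), (0.038, 'yel'), (0.094, 'yel'), [0.424, -0.244, 0.274]]
   [0.042, 0.0, 65, 1, 60, 0.3, 0.69, 0.4, (0.017, 'blk2'), (0.038, 'clean'), (0.094, 'yel'), [0.417, -0.256, 0.247]]
   [0.042, -0.01, 40, -1, 130, 0.32, 0.25, 0.25, (0.017, 'blk2'), (0.037, 'clean'), (0.09, 'yel'), [0.723, -0.153, 0.358]]
```

```bash
cat >> kin.py <<'E'
CFG={"blue":(.022,50,1,20),"yellow":(.022,55,1,105),"brush":(.01,65,1,60)}
E
cat > go.py <<'E'
from mv import *
from kin import *
from items import items
def pk(n):
    g,phi,s,psi=CFG[n]; c,yaw,f=items[n]; return pick(c,yaw,np.radians(phi),s,g)
def pl(n):
    g,phi,s,psi=CFG[n]; c,yaw,f=items[n]; return place(f,np.radians(psi),np.radians(phi),s,g)
def chk(p1,R1):
    from clr import path
    o=robot.get_obs(); pa=path(o["tool_pos"],Rn.from_euler('xyz',o["ee_rot"]),np.array(p1),R1)
    print("margin",min(map(marg,pa)) if pa else None,"q end",pa[-1].round(2) if pa else None)
E
python3 - <<'E'
from go import *
p,R=pk("blue"); print(p,R.as_euler('xyz'))
p1=p-.11*R.apply([0,0,1]); chk(p1,R); to(p1,R,vmax=.04,wmax=6.8)
E
```

```text
[ 0.46590187 -0.11541     0.03044516] [2.44346095 0.         0.87279633]
margin 0.14581462422633362 q end [ 0.12 -0.61  2.22 -0.56  1.08 -0.6 ]
t 2.98 q [-0.613 -0.235  1.464  0.009  1.914  0.16 ] p [ 0.3611 -0.181   0.2901] e [-3.133e+00  3.000e-03 -7.700e-01] F [-0.2  2.5 -0.4] w 0.094
15
[{"x": -0.0027, "y": -0.0076, "z": 0.0118, "rx": -2.06, "ry": 2.17, "rz": -6.0}, {"x": -0.0023, "y": -0.0082, "z": 0.0114, "rx": -2.06, "ry": 2.17, "rz": -6.0}, {"x": -0.0018, "y": -0.0089, "z": 0.011, "rx": -2.06, "ry": 2.17, "rz": -6.0}, {"x": -0.0013, "y": -0.0094, "z": 0.0106, "rx": -2.06, "ry": 2.17, "rz": -6.0}, {"x": -0.0007, "y": -0.0099, "z": 0.0102, "rx": -2.06, "ry": 2.17, "rz": -6.0}, {"x": 0.0, "y": -0.0103, "z": 0.0098, "rx": -2.06, "ry": 2.17, "rz": -6.0}, {"x": 0.0007, "y": -0.0106, "z": 0.0095, "rx": -2.06, "ry": 2.17, "rz": -6.0}, {"x": 0.0015, "y": -0.0108, "z": 0.0091, "rx": -2.06, "ry": 2.17, "rz": -6.0}, {"x": 0.0023, "y": -0.0109, "z": 0.0088, "rx": -2.06, "ry": 2.17, "rz": -6.0}, {"x": 0.0031, "y": -0.011, "z": 0.0085, "rx": -2.06, "ry": 2.17, "rz": -6.0}, {"x": 0.004, "y": -0.0109, "z": 0.0083, "rx": -2.06, "ry": 2.17, "rz": -6.0}, {"x": 0.0048, "y": -0.0107, "z": 0.008, "rx": -2.06, "ry": 2.17, "rz": -6.0}, {"x": 0.0056, "y": -0.0105, "z": 0.0079, "rx": -2.06, "ry": 2.17, "rz": -6.0}, {"x": 0.0064, "y": -0.0101, "z": 0.0077, "rx": -2.06, "ry": 2.17, "rz": -6.0}, {"x": 0.0071, "y": -0.0097, "z": 0.0076, "rx": -2.06, "ry": 2.17, "rz": -6.0}]
```

Request:
jog_arm(
  series=[
    {"x": -0.003, "y": -0.008, "z": 0.012, "rx": -2, "ry": 2.2, "rz": -6},
    {"x": -0.002, "y": -0.008, "z": 0.011, "rx": -2, "ry": 2.2, "rz": -6},
    {"x": -0.002, "y": -0.009, "z": 0.011, "rx": -2, "ry": 2.2, "rz": -6},
    {"x": -0.001, "y": -0.009, "z": 0.011, "rx": -2, "ry": 2.2, "rz": -6},
    {"x": -0.001, "y": -0.01, "z": 0.01, "rx": -2, "ry": 2.2, "rz": -6},
    {"x": 0, "y": -0.01, "z": 0.01, "rx": -2, "ry": 2.2, "rz": -6},
    {"x": 0.001, "y": -0.011, "z": 0.01, "rx": -2, "ry": 2.2, "rz": -6},
    {"x": 0.001, "y": -0.011, "z": 0.009, "rx": -2, "ry": 2.2, "rz": -6},
    {"x": 0.002, "y": -0.011, "z": 0.009, "rx": -2, "ry": 2.2, "rz": -6},
    {"x": 0.003, "y": -0.011, "z": 0.009, "rx": -2, "ry": 2.2, "rz": -6},
    {"x": 0.004, "y": -0.011, "z": 0.008, "rx": -2, "ry": 2.2, "rz": -6},
    {"x": 0.005, "y": -0.011, "z": 0.008, "rx": -2, "ry": 2.2, "rz": -6},
  ],
  claw=1,
)

```text
time: 3.98
tool_pos: [0.4058, -0.0879, 0.1405]
ee_rot: [2.537, -0.097, 0.615]
wrist_force: [0.4, -0.4, 1.0]
width: 0.0942
```

Run:
```python
from go import *
p,R=pk("blue")
p1=p-.11*R.apply([0,0,1]); chk(p1,R); to(p1,R,vmax=.04,wmax=6.8)
```

```text
margin 0.1458146242263334 q end [ 0.12 -0.61  2.22 -0.56  1.08 -0.6 ]
t 3.98 q [ 0.042 -0.565  2.108 -0.482  1.21  -0.46 ] p [ 0.4058 -0.0879  0.1405] e [ 2.537 -0.097  0.615] F [ 0.4 -0.4  1. ] w 0.0942
3
[{"x": 0.0042, "y": -0.0082, "z": 0.0053, "rx": -1.54, "ry": 1.51, "rz": -5.03}, {"x": 0.0048, "y": -0.008, "z": 0.0052, "rx": -1.54, "ry": 1.51, "rz": -5.03}, {"x": 0.0053, "y": -0.0077, "z": 0.0052, "rx": -1.54, "ry": 1.51, "rz": -5.03}]
```

Request:
jog_arm(
  series=[
    {"x": 0.004, "y": -0.008, "z": 0.005, "rx": -1.5, "ry": 1.5, "rz": -5},
    {"x": 0.005, "y": -0.008, "z": 0.005, "rx": -1.5, "ry": 1.5, "rz": -5},
    {"x": 0.005, "y": -0.008, "z": 0.005, "rx": -1.6, "ry": 1.6, "rz": -5.2},
    {"x": 0, "y": 0, "z": 0, "rx": 0, "ry": 0, "rz": 0},
  ],
  claw=1,
)

```text
time: 4.32
tool_pos: [0.4065, -0.068, 0.1058]
ee_rot: [2.445, 0.011, 0.892]
wrist_force: [-1.3, -1.0, -0.5]
width: 0.0941
```

Run:
```python
from go import *
from bench import cams
import cv2
p,R=pk("blue")
s=cams.snapshot("wrist")
to(p,R,vmax=.025)
cv2.imwrite("pics/w3.png",s["img"][:,:,::-1])
from vis import *
im=s["img"][:,:,::-1].copy()
h=hsv(s);m,c,a=blob((h[...,0]>95)&(h[...,0]<130)&(h[...,1]>100)&(h[...,2]>30),(320,250)); print(a)
pts=cyl([.4734,-.1217],-.698,.045,.095,.025)
q=cv2.convexHull(proj(s,pts).astype(np.float32)).astype(int); cv2.polylines(im,[q],True,(0,255,0),1)
cv2.imwrite("pics/w3o.png",im)
print(fit([(s,m.astype(float))],.045,.095,.025,[.4734,-.1217,-.698]))
```

```text
t 4.37 q [ 0.121 -0.624  2.242 -0.56   1.073 -0.612] p [ 0.4074 -0.0683  0.1076] e [2.444 0.009 0.889] F [-0.3 -1.  -0.4] w 0.0942
5
[{"x": 0.0002, "y": 0.0016, "z": 0.0215, "rx": -0.0, "ry": -0.04, "rz": 0.21}, {"x": 0.0002, "y": 0.0016, "z": 0.0215, "rx": -0.0, "ry": -0.04, "rz": 0.21}, {"x": 0.0002, "y": 0.0016, "z": 0.0215, "rx": -0.0, "ry": -0.04, "rz": 0.21}, {"x": 0.0003, "y": 0.0016, "z": 0.0215, "rx": -0.0, "ry": -0.04, "rz": 0.21}, {"x": 0.0003, "y": 0.0016, "z": 0.0215, "rx": -0.0, "ry": -0.04, "rz": 0.21}]
[ 296  206   62   98 4842]
(array([ 0.47512517, -0.12303969, -0.69706681]), np.float64(0.019195600586372506))
```

View pics/w3o.png

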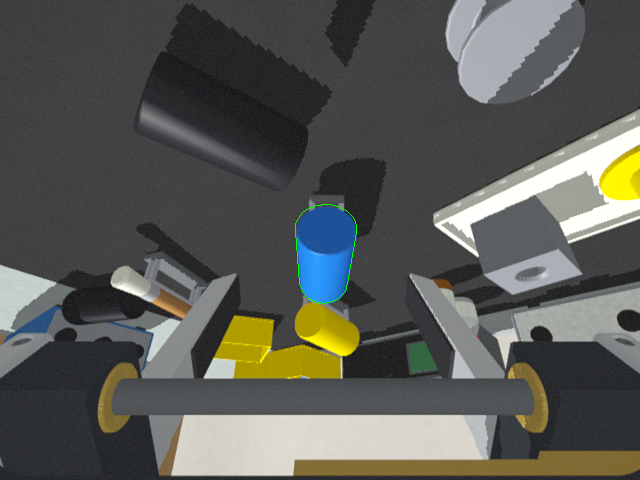

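Close view: the blue beaker is at (326,253) between the fingers with its base toward the gripper, and the outline agrees with my fit to about 2 mm. Now grasping.

Request:
jog_arm(
  series=[
    {"x": 0, "y": 0.0015, "z": 0.022, "rx": 0, "ry": 0, "rz": 0.2},
    {"x": 0, "y": 0.0015, "z": 0.022, "rx": 0, "ry": 0, "rz": 0.2},
    {"x": 0, "y": 0.0015, "z": 0.022, "rx": 0, "ry": 0, "rz": 0.2},
    {"x": 0, "y": 0.0015, "z": 0.022, "rx": 0, "ry": 0, "rz": 0.2},
    {"x": 0, "y": 0.0015, "z": 0.02, "rx": 0, "ry": 0, "rz": 0.2},
    {"x": 0, "y": 0, "z": 0, "rx": 0, "ry": 0, "rz": 0},
  ],
  claw=1,
)

```text
time: 4.87
tool_pos: [0.4755, -0.1209, 0.0382]
ee_rot: [2.431, -0.023, 0.86]
wrist_force: [-1.0, -0.4, 0.5]
width: 0.0943
```

```bash
sed -i 's/\[.4734,-.1217,.045\]/[.4745,-.1225,.045]/' items.py
python3 - <<'E'
from go import *
p,R=pk("blue")
to(p,R,vmax=.025)
E
```

```text
t 4.87 q [-0.084 -0.363  2.253 -0.59   0.724 -0.593] p [ 0.4755 -0.1209  0.0382] e [ 2.431 -0.023  0.86 ] F [-1.  -0.4  0.5] w 0.0943
1
[{"x": -0.0021, "y": -0.0122, "z": -0.0003, "rx": 0.73, "ry": -0.52, "rz": -1.39}]
```

Request:
jog_arm(
  series=[
    {"x": -0.001, "y": -0.006, "z": 0, "rx": 0.4, "ry": -0.2, "rz": -0.7},
    {"x": -0.001, "y": -0.005, "z": 0, "rx": 0.3, "ry": -0.2, "rz": -0.6},
    {"x": 0, "y": 0, "z": 0, "rx": 0, "ry": 0, "rz": 0},
  ],
  claw=1,
)

```text
time: 5.12
tool_pos: [0.4685, -0.1186, 0.0331]
ee_rot: [2.443, -0.003, 0.867]
wrist_force: [0.2, -0.6, -0.0]
width: 0.0944
```

Run:
```python
from go import *
p,R=pk("blue")
to(p,R,vmax=.025)
```

```text
t 5.12 q [-0.074 -0.363  2.258 -0.593  0.741 -0.599] p [ 0.4685 -0.1186  0.0331] e [ 2.443 -0.003  0.867] F [ 0.2 -0.6 -0. ] w 0.0944
1
[{"x": 0.0009, "y": -0.0038, "z": 0.0003, "rx": 0.04, "ry": 0.09, "rz": -0.37}]
```

Close enough; a last small correction, then close.

Request:
jog_arm(
  series=[
    {"x": 0.001, "y": -0.003, "z": 0, "rx": 0, "ry": 0, "rz": -0.3},
    {"x": 0, "y": 0, "z": 0, "rx": 0, "ry": 0, "rz": 0},
  ],
  claw=1,
)

```text
time: 5.28
tool_pos: [0.4681, -0.1155, 0.0332]
ee_rot: [2.44, -0.002, 0.872]
wrist_force: [-0.4, 0.2, -0.5]
width: 0.0942
```

Request:
jog_arm(
  series=[
    {"x": 0, "y": 0, "z": 0, "rx": 0, "ry": 0, "rz": 0},
    {"x": 0, "y": 0, "z": 0, "rx": 0, "ry": 0, "rz": 0},
    {"x": 0, "y": 0, "z": 0, "rx": 0, "ry": 0, "rz": 0},
    {"x": 0, "y": 0, "z": 0, "rx": 0, "ry": 0, "rz": 0},
    {"x": 0, "y": 0, "z": 0, "rx": 0, "ry": 0, "rz": 0},
  ],
  claw=0.35,
)

```text
time: 5.7
tool_pos: [0.4691, -0.1139, 0.0359]
ee_rot: [2.436, -0.005, 0.875]
wrist_force: [0.3, 0.0, 0.3]
width: 0.064
```

Run:
```python
from go import *
p,R=pk("blue")
to(p,R,vmax=.025)
```

```text
t 5.7 q [-0.06  -0.371  2.261 -0.6    0.744 -0.59 ] p [ 0.4691 -0.1139  0.0359] e [ 2.436 -0.005  0.875] F [0.3 0.  0.3] w 0.064
1
[{"x": -0.0032, "y": -0.0037, "z": 0.004, "rx": 0.44, "ry": -0.29, "rz": -0.08}]
```

Request:
jog_arm(
  series=[
    {"x": -0.003, "y": -0.002, "z": 0.003, "rx": 0.3, "ry": -0.2, "rz": 0},
    {"x": 0, "y": -0.001, "z": 0.001, "rx": 0, "ry": 0, "rz": 0},
    {"x": 0, "y": 0, "z": 0, "rx": 0, "ry": 0, "rz": 0},
    {"x": 0, "y": 0, "z": 0, "rx": 0, "ry": 0, "rz": 0},
  ],
  claw=0,
)

```text
time: 6.03
tool_pos: [0.4683, -0.1162, 0.0312]
ee_rot: [2.44, -0.004, 0.873]
wrist_force: [-1.5, 0.8, 1.0]
width: 0.0479
```

Run:
```python
from go import *
p,R=pk("blue")
to(p,R,vmax=.025)
```

```text
t 6.03 q [-0.069 -0.364  2.264 -0.597  0.734 -0.594] p [ 0.4683 -0.1162  0.0312] e [ 2.44  -0.004  0.873] F [-1.5  0.8  1. ] w 0.0479
1
[{"x": -0.0008, "y": -0.0012, "z": -0.0001, "rx": 0.18, "ry": -0.19, "rz": -0.13}]
```

Run:
```python
from go import *
p,R=pk("blue"); o=robot.get_obs()
to(o["tool_pos"]+[0,0,.15],R,vmax=.03)
p2,R2=pl("blue"); print(p2,R2.as_euler('xyz'))
```

```text
t 6.03 q [-0.069 -0.364  2.264 -0.597  0.734 -0.594] p [ 0.4683 -0.1162  0.0312] e [ 2.44  -0.004  0.873] F [-1.5  0.8  1. ] w 0.0479
5
[{"x": 0.0001, "y": 0.0194, "z": -0.0229, "rx": 0.04, "ry": -0.04, "rz": -0.03}, {"x": 0.0001, "y": 0.0193, "z": -0.0229, "rx": 0.04, "ry": -0.04, "rz": -0.03}, {"x": 0.0001, "y": 0.0193, "z": -0.0229, "rx": 0.04, "ry": -0.04, "rz": -0.03}, {"x": 0.0, "y": 0.0193, "z": -0.023, "rx": 0.04, "ry": -0.04, "rz": -0.03}, {"x": 0.0, "y": 0.0193, "z": -0.023, "rx": 0.04, "ry": -0.04, "rz": -0.03}]
[0.54967708 0.33797805 0.07128704] [-2.26892803  0.         -1.22173048]
```

Request:
jog_arm(
  series=[
    {"x": 0, "y": 0.003, "z": -0.004, "rx": 0, "ry": 0, "rz": 0},
    {"x": 0, "y": 0.013, "z": -0.015, "rx": 0, "ry": 0, "rz": 0},
    {"x": 0, "y": 0.019, "z": -0.023, "rx": 0, "ry": 0, "rz": 0},
    {"x": 0, "y": 0.019, "z": -0.023, "rx": 0, "ry": 0, "rz": 0},
    {"x": 0, "y": 0.019, "z": -0.023, "rx": 0, "ry": 0, "rz": 0},
    {"x": 0, "y": 0.019, "z": -0.023, "rx": 0, "ry": 0, "rz": 0},
  ],
  claw=0,
)

```text
time: 6.53
tool_pos: [0.4572, -0.1157, 0.1646]
ee_rot: [2.469, 0.015, 0.87]
wrist_force: [-0.1, 0.5, -1.7]
width: 0.0482
```

Run:
```python
from go import *
from bench import cams
import cv2
p2,R2=pl("blue"); t=p2+[-.03,-.02,.13]; chk(t,R2)
to(t,R2,vmax=.038,wmax=6.3)
s=cams.snapshot("wrist"); cv2.imwrite("pics/w4.png",s["img"][:,:,::-1])
```

```text
margin 0.24054020893101447 q end [ 0.55 -0.37  2.   -0.25  0.66  1.9 ]
t 6.53 q [-0.07  -0.519  2.063 -0.442  1.076 -0.838] p [ 0.4572 -0.1157  0.1646] e [2.469 0.015 0.87 ] F [-0.1  0.5 -1.7] w 0.0482
22
[{"x": 0.0169, "y": -0.007, "z": -0.0081, "rx": 2.38, "ry": 0.61, "rz": 5.79}, {"x": 0.0161, "y": -0.009, "z": -0.0076, "rx": 2.38, "ry": 0.61, "rz": 5.79}, {"x": 0.0152, "y": -0.0109, "z": -0.007, "rx": 2.38, "ry": 0.61, "rz": 5.79}, {"x": 0.0141, "y": -0.0127, "z": -0.0063, "rx": 2.38, "ry": 0.61, "rz": 5.79}, {"x": 0.0128, "y": -0.0143, "z": -0.0056, "rx": 2.38, "ry": 0.61, "rz": 5.79}, {"x": 0.0113, "y": -0.0157, "z": -0.0049, "rx": 2.38, "ry": 0.61, "rz": 5.79}, {"x": 0.0097, "y": -0.017, "z": -0.0041, "rx": 2.38, "ry": 0.61, "rz": 5.79}, {"x": 0.008, "y": -0.018, "z": -0.0032, "rx": 2.38, "ry": 0.61, "rz": 5.79}, {"x": 0.0061, "y": -0.0189, "z": -0.0024, "rx": 2.38, "ry": 0.61, "rz": 5.79}, {"x": 0.0042, "y": -0.0195, "z": -0.0016, "rx": 2.38, "ry": 0.61, "rz": 5.79}, {"x": 0.0022, "y": -0.0198, "z": -0.0007, "rx": 2.38, "ry": 0.61, "rz": 5.79}, {"x": 0.0002, "y": -0.02, "z": 0.0001, "rx": 2.38, "ry": 0.61, "rz": 5.79}, {"x": -0.0018, "y": -0.0199, "z": 0.001, "rx": 2.38, "ry": 0.61, "rz": 5.79}, {"x": -0.0038, "y": -0.0195, "z": 0.0018, "rx": 2.38, "ry": 0.61, "rz": 5.79}, {"x": -0.0058, "y": -0.019, "z": 0.0025, "rx": 2.38, "ry": 0.61, "rz": 5.79}, {"x": -0.0077, "y": -0.0182, "z": 0.0032, "rx": 2.38, "ry": 0.61, "rz": 5.79}, {"x": -0.0095, "y": -0.0171, "z": 0.0039, "rx": 2.38, "ry": 0.61, "rz": 5.79}, {"x": -0.0112, "y": -0.0159, "z": 0.0044, "rx": 2.38, "ry": 0.61, "rz": 5.79}, {"x": -0.0128, "y": -0.0145, "z": 0.0049, "rx": 2.38, "ry": 0.61, "rz": 5.79}, {"x": -0.0143, "y": -0.0129, "z": 0.0054, "rx": 2.38, "ry": 0.61, "rz": 5.79}, {"x": -0.0155, "y": -0.0112, "z": 0.0057, "rx": 2.38, "ry": 0.61, "rz": 5.79}, {"x": -0.0166, "y": -0.0093, "z": 0.006, "rx": 2.38, "ry": 0.61, "rz": 5.79}]
```

View pics/w4.png

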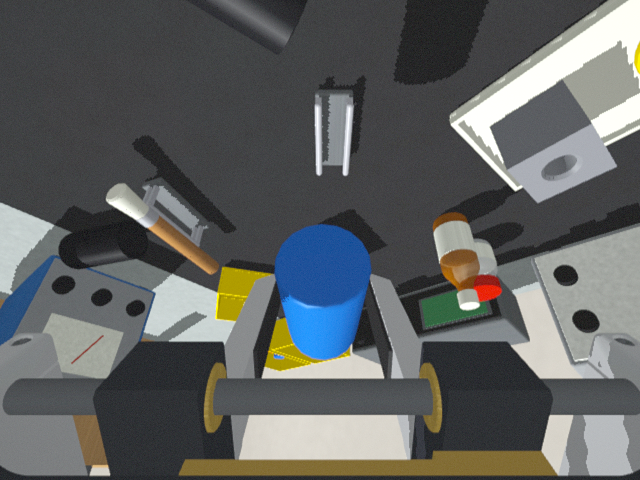

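Run:
```python
from go import *
p2,R2=pl("blue"); t=p2+[-.08,-.06,.15]; chk(t,R2)
to(t,R2,vmax=.038,wmax=6.3)
```

```text
margin 0.17975965766999502 q end [ 0.52 -0.56  2.08 -0.19  0.77  1.82]
t 6.58 q [-0.07  -0.523  2.051 -0.444  1.075 -0.839] p [ 0.4615 -0.1164  0.1743] e [2.456 0.008 0.871] F [ 2.2 -0.3  4.2] w 0.0482
22
[{"x": 0.0139, "y": -0.0073, "z": -0.0089, "rx": 2.38, "ry": 0.56, "rz": 5.8}, {"x": 0.0132, "y": -0.009, "z": -0.0084, "rx": 2.38, "ry": 0.56, "rz": 5.8}, {"x": 0.0123, "y": -0.0107, "z": -0.0079, "rx": 2.38, "ry": 0.56, "rz": 5.8}, {"x": 0.0112, "y": -0.0122, "z": -0.0073, "rx": 2.38, "ry": 0.56, "rz": 5.8}, {"x": 0.01, "y": -0.0135, "z": -0.0066, "rx": 2.38, "ry": 0.56, "rz": 5.8}, {"x": 0.0086, "y": -0.0147, "z": -0.006, "rx": 2.38, "ry": 0.56, "rz": 5.8}, {"x": 0.0071, "y": -0.0158, "z": -0.0052, "rx": 2.38, "ry": 0.56, "rz": 5.8}, {"x": 0.0055, "y": -0.0166, "z": -0.0045, "rx": 2.38, "ry": 0.56, "rz": 5.8}, {"x": 0.0038, "y": -0.0172, "z": -0.0038, "rx": 2.38, "ry": 0.56, "rz": 5.8}, {"x": 0.0021, "y": -0.0177, "z": -0.003, "rx": 2.38, "ry": 0.56, "rz": 5.8}, {"x": 0.0003, "y": -0.0179, "z": -0.0022, "rx": 2.38, "ry": 0.56, "rz": 5.8}, {"x": -0.0015, "y": -0.0179, "z": -0.0015, "rx": 2.38, "ry": 0.56, "rz": 5.8}, {"x": -0.0033, "y": -0.0177, "z": -0.0008, "rx": 2.38, "ry": 0.56, "rz": 5.8}, {"x": -0.0051, "y": -0.0173, "z": -0.0001, "rx": 2.38, "ry": 0.56, "rz": 5.8}, {"x": -0.0068, "y": -0.0167, "z": 0.0006, "rx": 2.38, "ry": 0.56, "rz": 5.8}, {"x": -0.0084, "y": -0.0159, "z": 0.0012, "rx": 2.38, "ry": 0.56, "rz": 5.8}, {"x": -0.01, "y": -0.0149, "z": 0.0017, "rx": 2.38, "ry": 0.56, "rz": 5.8}, {"x": -0.0115, "y": -0.0137, "z": 0.0022, "rx": 2.38, "ry": 0.56, "rz": 5.8}, {"x": -0.0128, "y": -0.0124, "z": 0.0026, "rx": 2.38, "ry": 0.56, "rz": 5.8}, {"x": -0.0141, "y": -0.0109, "z": 0.003, "rx": 2.38, "ry": 0.56, "rz": 5.8}, {"x": -0.0151, "y": -0.0093, "z": 0.0033, "rx": 2.38, "ry": 0.56, "rz": 5.8}, {"x": -0.016, "y": -0.0076, "z": 0.0035, "rx": 2.38, "ry": 0.56, "rz": 5.8}]
```

Request:
jog_arm(
  series=[
    {"x": 0.014, "y": -0.007, "z": -0.009, "rx": 2.4, "ry": 0.6, "rz": 5.8},
    {"x": 0.013, "y": -0.009, "z": -0.008, "rx": 2.4, "ry": 0.6, "rz": 5.8},
    {"x": 0.012, "y": -0.011, "z": -0.008, "rx": 2.4, "ry": 0.6, "rz": 5.8},
    {"x": 0.011, "y": -0.012, "z": -0.007, "rx": 2.4, "ry": 0.6, "rz": 5.8},
    {"x": 0.01, "y": -0.0135, "z": -0.007, "rx": 2.4, "ry": 0.6, "rz": 5.8},
    {"x": 0.009, "y": -0.015, "z": -0.006, "rx": 2.4, "ry": 0.6, "rz": 5.8},
    {"x": 0.007, "y": -0.016, "z": -0.005, "rx": 2.4, "ry": 0.6, "rz": 5.8},
    {"x": 0.006, "y": -0.017, "z": -0.005, "rx": 2.4, "ry": 0.6, "rz": 5.8},
    {"x": 0.004, "y": -0.017, "z": -0.004, "rx": 2.4, "ry": 0.6, "rz": 5.8},
    {"x": 0.002, "y": -0.018, "z": -0.003, "rx": 2.4, "ry": 0.6, "rz": 5.8},
    {"x": 0, "y": -0.018, "z": -0.002, "rx": 2.4, "ry": 0.6, "rz": 5.8},
    {"x": -0.0015, "y": -0.018, "z": -0.0015, "rx": 2.4, "ry": 0.6, "rz": 5.8},
  ],
  claw=0,
)

```text
time: 7.58
tool_pos: [0.4664, 0.1062, 0.2052]
ee_rot: [-2.907, -0.447, -0.353]
wrist_force: [0.9, 0.3, -1.6]
width: 0.0483
```

Run:
```python
from go import *
p2,R2=pl("blue"); t=p2+[-.08,-.06,.15]; chk(t,R2)
to(t,R2,vmax=.038,wmax=6.3)
```

```text
margin 0.17910791981340912 q end [ 0.52 -0.56  2.08 -0.19  0.77  1.82]
t 7.58 q [ 0.077 -0.498  1.901  0.038  1.239  0.373] p [0.4664 0.1062 0.2052] e [-2.907 -0.447 -0.353] F [ 0.9  0.3 -1.6] w 0.0483
10
[{"x": -0.0044, "y": -0.0167, "z": -0.0, "rx": 2.26, "ry": 0.54, "rz": 5.45}, {"x": -0.006, "y": -0.0162, "z": 0.0006, "rx": 2.26, "ry": 0.54, "rz": 5.45}, {"x": -0.0075, "y": -0.0155, "z": 0.0012, "rx": 2.26, "ry": 0.54, "rz": 5.45}, {"x": -0.0089, "y": -0.0147, "z": 0.0017, "rx": 2.26, "ry": 0.54, "rz": 5.45}, {"x": -0.0103, "y": -0.0137, "z": 0.0022, "rx": 2.26, "ry": 0.54, "rz": 5.45}, {"x": -0.0116, "y": -0.0126, "z": 0.0026, "rx": 2.26, "ry": 0.54, "rz": 5.45}, {"x": -0.0127, "y": -0.0113, "z": 0.0029, "rx": 2.26, "ry": 0.54, "rz": 5.45}, {"x": -0.0138, "y": -0.0099, "z": 0.0032, "rx": 2.26, "ry": 0.54, "rz": 5.45}, {"x": -0.0147, "y": -0.0084, "z": 0.0034, "rx": 2.26, "ry": 0.54, "rz": 5.45}, {"x": -0.0154, "y": -0.0068, "z": 0.0036, "rx": 2.26, "ry": 0.54, "rz": 5.45}]
```

Request:
jog_arm(
  series=[
    {"x": -0.0045, "y": -0.017, "z": 0, "rx": 2.3, "ry": 0.5, "rz": 5.5},
    {"x": -0.006, "y": -0.016, "z": 0.001, "rx": 2.3, "ry": 0.5, "rz": 5.5},
    {"x": -0.0075, "y": -0.0155, "z": 0.001, "rx": 2.3, "ry": 0.5, "rz": 5.5},
    {"x": -0.009, "y": -0.015, "z": 0.002, "rx": 2.3, "ry": 0.5, "rz": 5.5},
    {"x": -0.01, "y": -0.014, "z": 0.002, "rx": 2.3, "ry": 0.5, "rz": 5.5},
    {"x": -0.0115, "y": -0.0125, "z": 0.0025, "rx": 2.3, "ry": 0.5, "rz": 5.5},
    {"x": -0.013, "y": -0.011, "z": 0.003, "rx": 2.3, "ry": 0.5, "rz": 5.5},
    {"x": -0.014, "y": -0.01, "z": 0.003, "rx": 2.3, "ry": 0.5, "rz": 5.5},
    {"x": -0.0145, "y": -0.0085, "z": 0.0035, "rx": 2.3, "ry": 0.5, "rz": 5.5},
    {"x": -0.0155, "y": -0.007, "z": 0.0035, "rx": 2.2, "ry": 0.5, "rz": 5.4},
    {"x": 0, "y": 0, "z": 0, "rx": 0, "ry": 0, "rz": 0},
  ],
  claw=0,
)

```text
time: 8.5
tool_pos: [0.4681, 0.2763, 0.2147]
ee_rot: [-2.28, 0.025, -1.243]
wrist_force: [0.3, 0.0, -0.8]
width: 0.0485
```

Run:
```python
from go import *
from bench import cams
import cv2,pickle
p2,R2=pl("blue"); t=p2+[0,0,.12]; chk(t,R2)
S={n:cams.snapshot(n) for n in("wrist","top","scene")}
to(t,R2,vmax=.03,wmax=6.3)
pickle.dump(S,open("s5.pkl","wb"))
for n in S: cv2.imwrite(f"pics/{n}5.png",S[n]["img"][:,:,::-1])
```

```text
margin 0.19861993979257409 q end [ 0.55 -0.27  1.95 -0.27  0.62  1.93]
t 8.65 q [ 0.509 -0.562  2.08  -0.177  0.775  1.832] p [0.4696 0.2745 0.2165] e [-2.279  0.022 -1.243] F [ 0.4 -0.2 -1.4] w 0.0484
4
[{"x": -0.0084, "y": -0.0107, "z": 0.0225, "rx": 0.14, "ry": -0.03, "rz": -0.43}, {"x": -0.0084, "y": -0.0107, "z": 0.0225, "rx": 0.14, "ry": -0.03, "rz": -0.43}, {"x": -0.0083, "y": -0.0107, "z": 0.0226, "rx": 0.14, "ry": -0.03, "rz": -0.43}, {"x": -0.0082, "y": -0.0108, "z": 0.0226, "rx": 0.14, "ry": -0.03, "rz": -0.43}]
```

View pics/wrist5.png

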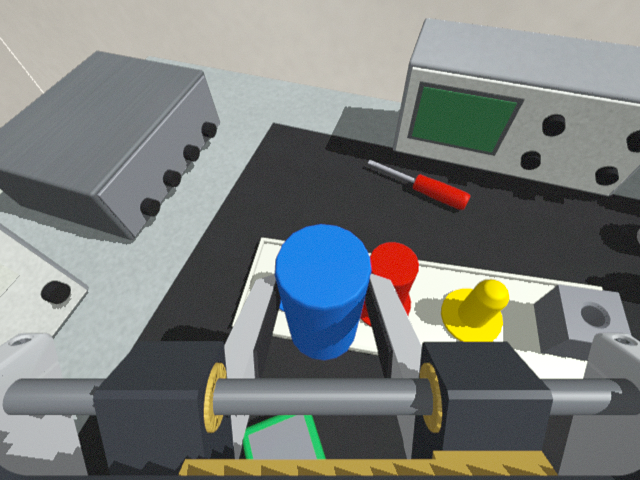

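View pics/scene5.png

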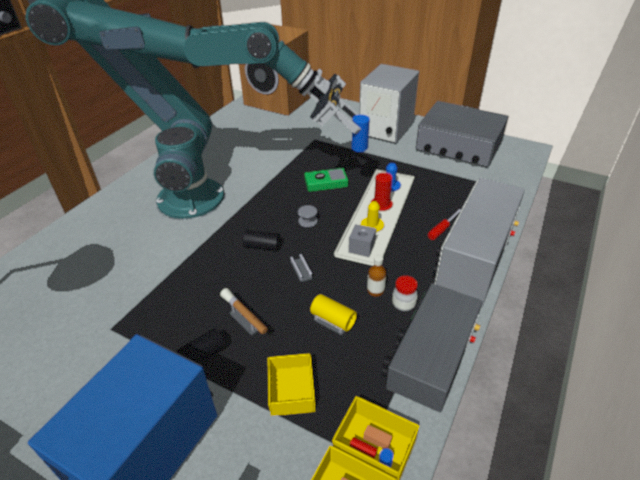

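```bash
cat > seat.py <<'E'
from vis import *
def circ(x,y,z,r):
    t=np.linspace(0,2*np.pi,40,endpoint=False); return np.c_[x+r*np.cos(t),y+r*np.sin(t),np.full(40,z)]
def parts(x,y,kind):
    d=np.vstack([circ(x,y,.014,.035),circ(x,y,.008,.035)])
    if kind=="post": return [d,np.vstack([circ(x,y,.014,.017),circ(x,y,.076,.017),circ(x,y,.086,.011),circ(x,y,.0885,.004)])]
    if kind=="cup": return [d,np.vstack([circ(x,y,.014,.025),circ(x,y,.109,.025)])]
def sil(s,x,y,kind): return np.max([silh(s,p) for p in parts(x,y,kind)],0)
def cm(s,col):
    h=hsv(s);H,S,V=[h[...,i].astype(int) for i in range(3)]
    if col=="red": return ((H<8)|(H>172))&(S>110)&(V>40)
    r={'blue':(95,130,110,30),'yellow':(18,36,90,50)}[col]
    return (H>r[0])&(H<r[1])&(S>r[2])&(V>r[3])
def fitseat(s,col,kind,p0,pad=12):
    b=proj(s,np.vstack(parts(p0[0],p0[1],kind))); lo=np.maximum(b.min(0)-pad,0).astype(int);hi=b.max(0).astype(int)+pad
    m=np.zeros((480,640));m[lo[1]:hi[1],lo[0]:hi[0]]=cm(s,col)[lo[1]:hi[1],lo[0]:hi[0]]
    f=lambda q:np.abs(sil(s,q[0],q[1],kind)-m).sum()/m.sum()
    x0=np.array(p0[:2]); r=minimize(f,x0,method='Nelder-Mead',options=dict(initial_simplex=[x0,x0+[.008,0],x0+[0,.008]],xatol=1e-4,fatol=1e-4)); return r.x.round(4),round(r.fun,3)
E
python3 - <<'E'
from seat import *
import pickle
t,s=pickle.load(open("shots0.pkl","rb")); S=pickle.load(open("s5.pkl","rb"))
for col,kind,p0 in (("blue","post",(.536,.333)),("red","cup",(.55,.229)),("yellow","post",(.563,.125))):
    for n,v in (("top0",t),("scene0",s),("scene5",S["scene"]),("wrist5",S["wrist"])):
        if n=="wrist5" and col!="yellow": continue
        print(col,n,fitseat(v,col,kind,p0))
E
```

```text
blue top0 (array([0.5365, 0.3362]), np.float64(0.563))
blue scene0 (array([0.5377, 0.3449]), np.float64(0.956))
blue scene5 (array([0.5377, 0.3449]), np.float64(0.947))
red top0 (array([0.5502, 0.2325]), np.float64(0.338))
red scene0 (array([0.5559, 0.2363]), np.float64(0.344))
red scene5 (array([0.5545, 0.2339]), np.float64(0.351))
yellow top0 (array([0.5658, 0.1305]), np.float64(0.784))
yellow scene0 (array([0.5706, 0.1321]), np.float64(0.273))
yellow scene5 (array([0.5701, 0.1315]), np.float64(0.264))
yellow wrist5 (array([0.5671, 0.1284]), np.float64(0.06))
```

Run:
```python
from seat import *
import pickle
t,s=pickle.load(open("shots0.pkl","rb"))
out=[]
for v,(x0,y0,x1,y1) in ((t,(130,190,310,280)),(s,(330,150,420,250))):
    im=v["img"][:,:,::-1].copy(); k=4
    c=cv2.resize(im[y0:y1,x0:x1],None,fx=k,fy=k,interpolation=cv2.INTER_NEAREST)
    for kind,p in (("post",(.5365,.3355)),("cup",(.551,.232)),("post",(.5671,.1284))):
        for pt in parts(*p,kind):
            h=cv2.convexHull(((proj(v,pt)-[x0,y0]+.5)*k).astype(np.float32)).astype(int); cv2.polylines(c,[h],True,(0,255,0),1)
    cv2.imwrite(f"pics/ov{len(out)}.png",c); out.append(c)
    for col in("blue","red","yellow"): print(col,cm(v,col)[y0:y1,x0:x1].sum())
```

```text
blue 380
red 542
yellow 312
blue 221
red 525
yellow 399
```

View pics/ov0.png

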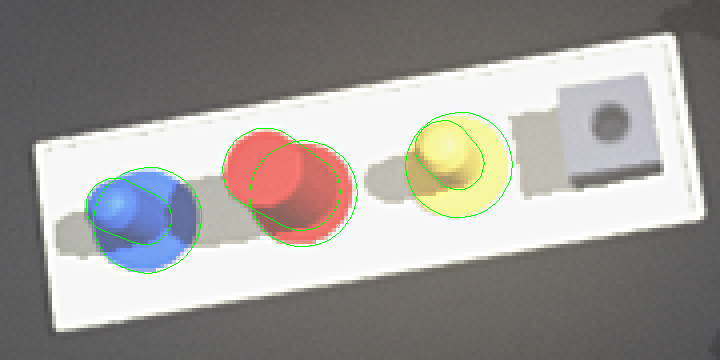

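View pics/ov1.png

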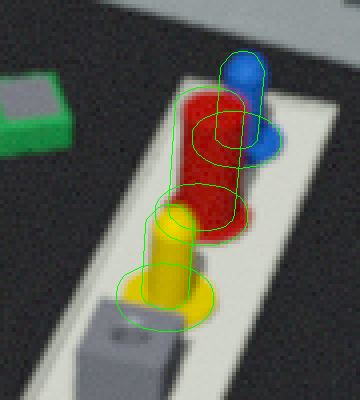

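```bash
cat > held.py <<'E'
from vis import *
from kin import *
def mtool(phi,s):
    p,R=place([0,0,0],0.,np.radians(phi),s,0); return R.inv().apply([0,0,-1.])
def cyl3(c,d,L,r):
    n=np.cross(d,[1,0,0]); n/=np.linalg.norm(n); k=np.cross(d,n); t=np.linspace(0,2*np.pi,48,endpoint=False)
    ring=np.outer(np.cos(t)*r,n)+np.outer(np.sin(t)*r,k); return np.vstack([c+ring+d*L/2,c+ring-d*L/2])
def heldfit(s,obs,m,phi,sgn,g,L=.095,r=.025):
    Rt=Rn.from_euler('xyz',obs["ee_rot"]); pt=np.array(obs["tool_pos"]); mt=mtool(phi,sgn); gp=np.array([0,0,-GZ])
    w=np.cross([1,0,0],mt)
    def pts(q):
        d=Rn.from_rotvec([q[1],0,0]).apply(mt); d=Rn.from_rotvec(w*q[3]).apply(d)if len(q)>3 else d
        c=gp-q[0]*d+w*q[2]; return Rt.apply(cyl3(c,d,L,r))+pt
    f=lambda q:np.abs(silh(s,pts(q))-m).sum()/m.sum()
    x0=np.array([g,0,0.]); r_=minimize(f,x0,method='Nelder-Mead',options=dict(initial_simplex=[x0,x0+[.005,0,0],x0+[0,.1,0],x0+[0,0,.004]],xatol=1e-4,fatol=1e-4))
    return r_.x,r_.fun,f(x0)
E
python3 - <<'E'
from held import *
import pickle,json
S=pickle.load(open("s5.pkl","rb")); s=S["wrist"]
l=[json.loads(x) for x in open("log.jsonl")][-1]
h=hsv(s); m,c,a=blob((h[...,0]>95)&(h[...,0]<130)&(h[...,1]>100)&(h[...,2]>30),(322,290)); print(a)
print(heldfit(s,dict(tool_pos=l[1],ee_rot=l[2]),m.astype(float),50,1,.022))
# cam mount check
R=Rn.from_euler('xyz',l[2]); print(R.inv().apply(np.array(s["origin"])-l[1]))
E
```

```text
[  275   223    96   138 10106]
(array([-0.01061199,  0.40974268,  0.00202894]), np.float64(0.2443727857262042), np.float64(0.8808042591665599))
[-0.00047477 -0.08254721 -0.20085678]
```

Run:
```python
from held import *
import pickle,json
S=pickle.load(open("s5.pkl","rb")); s=S["wrist"]
L=[json.loads(x) for x in open("log.jsonl")]; l=L[-1]
print(mtool(50,1),l[1:],s["origin"],s["attitude"])
w=pickle.load(open("w1.pkl","rb"))
for k in L[:4]:
    R=Rn.from_euler('xyz',k[2]); print(k[1:],R.inv().apply(np.array(w["origin"])-k[1]), (R.inv()*Rn.from_euler('xyz',w["attitude"])).as_rotvec())
R=Rn.from_euler('xyz',l[2]);print((R.inv()*Rn.from_euler('xyz',s["attitude"])).as_rotvec())
```

```text
[0.         0.76604444 0.64278761] [[0.46961837356063674, 0.27447389591749205, 0.21646994787282833], [-2.2789106684854374, 0.021573739368538014, -1.2429802512750059]] [0.37719418 0.2391377  0.40977498] [-2.57117646  0.02472607 -1.24264874]
[[0.1430947512308655, -0.523023590984868, 0.27443164349895144], [-3.0441634568565865, 0.021177923865162374, -1.0354946934736866]] [-0.20237247 -0.45319407 -0.16933557] [-0.38735587  0.04299116 -0.24818886]
[[0.1430947512308655, -0.523023590984868, 0.27443164349895144], [-3.0441634568565865, 0.021177923865162374, -1.0354946934736866]] [-0.20237247 -0.45319407 -0.16933557] [-0.38735587  0.04299116 -0.24818886]
[[0.35688209000403387, -0.18867338804452485, 0.28968432692955687], [-3.1397032805959313, 0.001604435725265363, -0.785843864239901]] [ 0.00077625 -0.08280307 -0.20144758] [-2.90935221e-01 -5.46132263e-04 -2.67486791e-05]
[[0.3611123138454732, -0.180966161171295, 0.29009534279226445], [-3.13318776929456, 0.0028132255374186954, -0.770467646194865]] [ 0.00413317 -0.0756073  -0.20057519] [-0.29740665 -0.00150345  0.01542601]
[-0.29227322 -0.00260403  0.00182698]
```

Run:
```python
from held import *
import pickle,json
S=pickle.load(open("s5.pkl","rb")); s=S["wrist"]
L=[json.loads(x) for x in open("log.jsonl")]; l=L[-1]
R=Rn.from_euler('xyz',l[2]); mt=mtool(50,1)
im=s["img"][:,:,::-1].copy()
for g,c in((.022,(0,255,0)),):
    P3=R.apply(cyl3(np.array([0,0,-GZ])-g*mt,mt,.095,.025))+l[1]
    pp=proj(s,P3)
    cv2.polylines(im,[pp[:48].astype(int)],True,(0,255,255),1);cv2.polylines(im,[pp[48:].astype(int)],True,c,1)
cv2.circle(im,tuple(proj(s,np.array([l[1]]))[0].astype(int)),3,(0,0,255),-1)
cv2.imwrite("pics/dbg.png",im)
```

```text
(no output)
```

View pics/dbg.png

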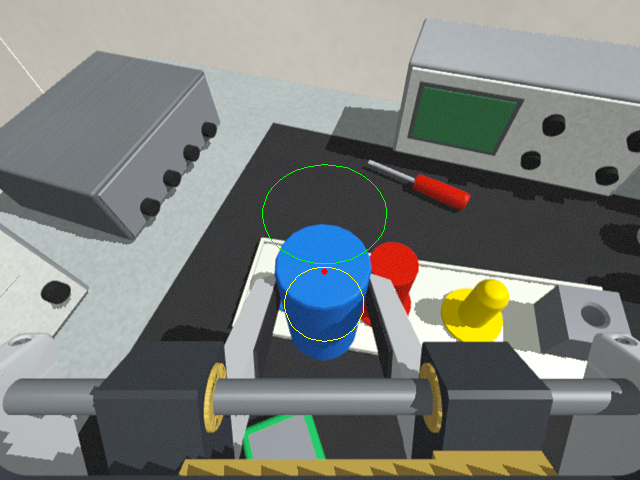

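```bash
cat >> held.py <<'E'
def fit5(views,c0,d0,L=.095,r=.025):
    d0=np.array(d0)/np.linalg.norm(d0); a=np.cross(d0,[.3,.9,.1]); a/=np.linalg.norm(a); b=np.cross(d0,a)
    def un(q): d=d0+q[3]*a+q[4]*b; return np.array(c0)+q[:3],d/np.linalg.norm(d)
    f=lambda q:sum(np.abs(silh(s,cyl3(*un(q),L,r))-m).sum()/m.sum() for s,m in views)
    best=None
    x=np.zeros(5)
    for k in (1,.5,.25):
        sx=np.vstack([x]+[x+np.eye(5)[i]*k*[.015,.015,.015,.3,.3][i] for i in range(5)])
        r_=minimize(f,x,method='Nelder-Mead',options=dict(initial_simplex=sx,xatol=1e-4,fatol=1e-5,maxiter=600)); x=r_.x
    return *un(x),r_.fun
E
python3 - <<'E'
from held import *
import pickle,json
S=pickle.load(open("s5.pkl","rb")); L=[json.loads(x) for x in open("log.jsonl")]; l=L[-1]
R=Rn.from_euler('xyz',l[2]); 
def bm(s,uv):
    h=hsv(s); m,c,a=blob((h[...,0]>95)&(h[...,0]<130)&(h[...,1]>100)&(h[...,2]>30),uv); print(a); return m.astype(float)
mw=bm(S["wrist"],(322,290)); ms=bm(S["scene"],(361,133)); 
g=np.array(l[1])-.019*R.apply([0,0,1])
for v in ([(S["wrist"],mw)],[(S["wrist"],mw),(S["scene"],ms)]):
    c,d,f=fit5(v,g-[0,0,.03],[0,0,-1.]); ct=R.inv().apply(c-l[1]); dt=R.inv().apply(d)
    print(c,d,f,"tool",ct.round(4),dt.round(3),"grip along",((-ct+[0,0,-.019])@dt).round(4))
cv2.imwrite("pics/t5.png",S["top"]["img"][:,:,::-1])
E
```

```text
[  275   223    96   138 10106]
[351 115  18  38 530]
[0.45605988 0.27134009 0.20475873] [-0.01998983  0.01766069 -0.99964419] 0.02211499284059557 tool [-0.0011  0.0179 -0.0029] [-0.002  0.768  0.64 ] grip along -0.0241
[0.45669922 0.27146781 0.20366027] [-0.02432229  0.01506409 -0.99959067] 0.2570869669406621 tool [-0.001   0.0183 -0.0017] [-0.001  0.771  0.636] grip along -0.0252
```

View pics/t5.png

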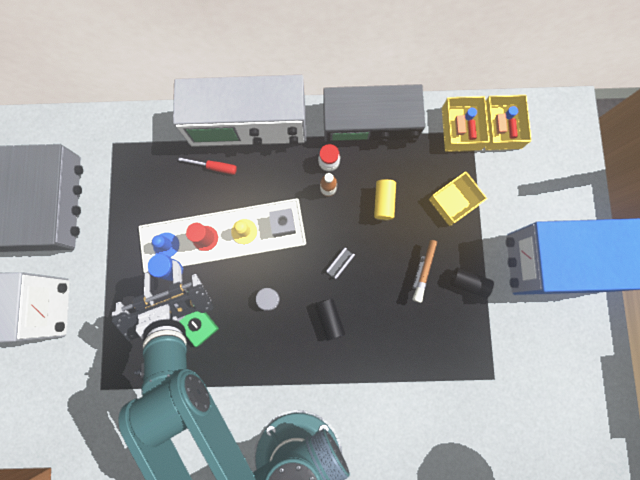

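```bash
sed -i 's/c=gp-q\[0\]\*d+w/c=gp+q[0]*d+w/' held.py
sed -i 's/\[.536,.333,.0615\]/[.5365,.336,.0615]/; s/\[.563,.125,.0615\]/[.567,.1285,.0615]/; s/\[.577,.021,.098\]/[.582,.025,.098]/' items.py
cat >> go.py <<'E'
CT={"blue":[-.001,.018,-.0025]}
def plc(n,dz=0):
    p,R=pl(n); return np.array(items[n][2])-R.apply(CT[n])+[0,0,dz],R
E
python3 - <<'E'
from go import *
print(plc("blue"),pl("blue")[0])
t,R2=plc("blue",.10); chk(t,R2)
to(t,R2,vmax=.03)
E
```

```text
(array([0.54951405, 0.33967255, 0.07368183]), Rotation.from_matrix(array([[ 3.42020143e-01, -6.04022774e-01,  7.19846310e-01],
                            [-9.39692621e-01, -2.19846310e-01,  2.62002630e-01],
                            [-1.11022302e-16, -7.66044443e-01, -6.42787610e-01]]))) [0.55017708 0.34097805 0.07128704]
margin 0.19782784636148287 q end [ 0.56 -0.25  1.97 -0.29  0.58  1.95]
t 8.65 q [ 0.509 -0.562  2.08  -0.177  0.775  1.832] p [0.4696 0.2745 0.2165] e [-2.279  0.022 -1.243] F [ 0.4 -0.2 -1.4] w 0.0484
4
[{"x": -0.0088, "y": -0.0074, "z": 0.0254, "rx": 0.14, "ry": -0.03, "rz": -0.43}, {"x": -0.0087, "y": -0.0074, "z": 0.0255, "rx": 0.14, "ry": -0.03, "rz": -0.43}, {"x": -0.0086, "y": -0.0074, "z": 0.0255, "rx": 0.14, "ry": -0.03, "rz": -0.43}, {"x": -0.0086, "y": -0.0075, "z": 0.0255, "rx": 0.14, "ry": -0.03, "rz": -0.43}]
```

Request:
jog_arm(
  series=[
    {"x": -0.009, "y": -0.0075, "z": 0.025, "rx": 0.1, "ry": 0, "rz": -0.4},
    {"x": -0.009, "y": -0.0075, "z": 0.025, "rx": 0.1, "ry": 0, "rz": -0.4},
    {"x": -0.0085, "y": -0.0075, "z": 0.025, "rx": 0.1, "ry": 0, "rz": -0.4},
    {"x": -0.0085, "y": -0.0075, "z": 0.025, "rx": 0.1, "ry": 0, "rz": -0.4},
    {"x": 0, "y": 0, "z": 0, "rx": 0, "ry": 0, "rz": 0},
  ],
  claw=0,
)

```text
time: 9.07
tool_pos: [0.5564, 0.3358, 0.1804]
ee_rot: [-2.264, -0.007, -1.229]
wrist_force: [-0.6, -1.6, -1.7]
width: 0.0482
```

Run:
```python
from go import *
t,R2=plc("blue",.10); to(t,R2,vmax=.03)
```

```text
t 9.07 q [ 0.549 -0.249  1.96  -0.299  0.584  1.95 ] p [0.5564 0.3358 0.1804] e [-2.264 -0.007 -1.229] F [-0.6 -1.6 -1.7] w 0.0482
1
[{"x": -0.006, "y": 0.0084, "z": 0.0003, "rx": -0.3, "ry": -0.57, "rz": 0.04}]
```

Request:
jog_arm(
  series=[
    {"x": -0.003, "y": 0.004, "z": 0, "rx": -0.2, "ry": -0.3, "rz": 0},
    {"x": -0.003, "y": 0.004, "z": 0, "rx": -0.1, "ry": -0.2, "rz": 0},
    {"x": 0, "y": 0, "z": 0, "rx": 0, "ry": 0, "rz": 0},
  ],
  claw=0,
)

```text
time: 9.32
tool_pos: [0.5509, 0.3363, 0.1729]
ee_rot: [-2.273, -0.003, -1.226]
wrist_force: [-0.9, -0.0, -0.3]
width: 0.0482
```

Run:
```python
from go import *
from bench import cams
from seat import *
t,R2=plc("blue",.10); S=cams.snapshot("wrist"); cv2.imwrite("pics/w6.png",S["img"][:,:,::-1])
to(t,R2,vmax=.03)
print(fitseat(S,"yellow","post",(.567,.1285)))
```

```text
t 9.37 q [ 0.552 -0.251  1.971 -0.294  0.583  1.951] p [0.5511 0.3363 0.1736] e [-2.272 -0.004 -1.226] F [ 1.1  0.2 -0.6] w 0.0484
1
[{"x": -0.0037, "y": 0.0002, "z": -0.0003, "rx": 0.17, "ry": -0.31, "rz": -0.0}]
(array([0.5664, 0.1306]), np.float64(3.644))
```

View pics/w6.png

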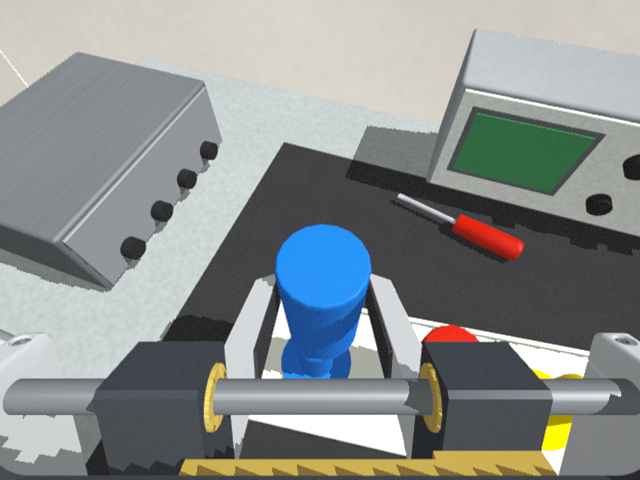

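Run:
```python
from go import *
from bench import cams
from seat import *
from held import cyl3
S=cams.snapshot("wrist"); o=robot.get_obs(); im=S["img"][:,:,::-1].copy()
for p in parts(.5365,.336,"post"):
    cv2.polylines(im,[cv2.convexHull(proj(S,p).astype(np.float32)).astype(int)],True,(0,255,0),1)
R=Rn.from_euler('xyz',o["ee_rot"]); c=o["tool_pos"]+R.apply(CT["blue"]); d=R.apply([0,.766,.643])
cv2.polylines(im,[cv2.convexHull(proj(S,cyl3(c,d,.095,.025)).astype(np.float32)).astype(int)],True,(0,0,255),1)
print(c,d)
cv2.imwrite("pics/w6o.png",cv2.resize(im[210:410,220:420],(800,800))[:600])
cv2.imwrite("pics/w6o.png",cv2.resize(im[210:410,220:420],(600,600)))
```

```text
[0.53818917 0.33298168 0.16211892] [-4.70041414e-04 -3.58438110e-03 -1.00009596e+00]
```

View pics/w6o.png

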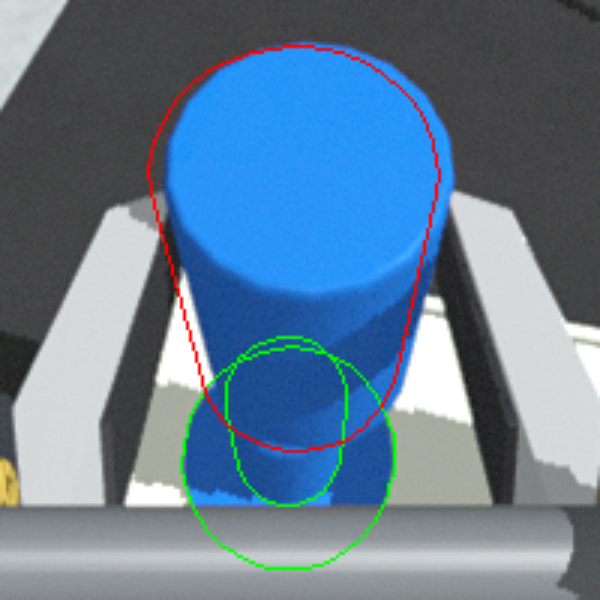

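Run:
```python
from go import *
from bench import cams
for i in range(3):
    o=robot.get_obs(); S=cams.snapshot("wrist"); o2=robot.get_obs()
    for k in(o,o2):
        R=Rn.from_euler('xyz',k["ee_rot"]); print(k["tool_pos"].round(4),k["ee_rot"].round(4),R.inv().apply(S["origin"]-k["tool_pos"]).round(4),(R.inv()*Rn.from_euler('xyz',S["attitude"])).as_rotvec().round(4), (fk(k["joint_positions"],P)[0]-k["tool_pos"]).round(5))
```

```text
[0.5512 0.3366 0.1743] [-2.2708 -0.0032 -1.2257] [ 0.0011 -0.0842 -0.2015] [-2.911e-01 -2.000e-04  2.000e-04] [-0. -0. -0.]
[0.5513 0.3369 0.1747] [-2.2701 -0.003  -1.2253] [ 0.0013 -0.0839 -0.2013] [-2.917e-01  2.000e-04  3.000e-04] [-0. -0. -0.]
[0.5513 0.3369 0.1747] [-2.2701 -0.003  -1.2253] [ 0.0012 -0.0842 -0.2015] [-2.911e-01 -1.000e-04  2.000e-04] [-0. -0. -0.]
[0.5514 0.3371 0.1748] [-2.2699 -0.0029 -1.2253] [ 0.0012 -0.0841 -0.2015] [-2.913e-01  0.000e+00  2.000e-04] [-0. -0. -0.]
[0.5514 0.3371 0.1748] [-2.2699 -0.0029 -1.2253] [ 0.0011 -0.0842 -0.2015] [-2.911e-01 -1.000e-04  2.000e-04] [-0. -0. -0.]
[0.5514 0.3372 0.1748] [-2.2699 -0.0029 -1.2251] [ 0.0012 -0.0842 -0.2016] [-0.291  -0.      0.0003] [-0. -0. -0.]
```

Run:
```python
from go import *
from held import *
from seat import parts
from bench import cams
S=cams.snapshot("wrist"); o=robot.get_obs(); R=Rn.from_euler('xyz',o["ee_rot"])
h=hsv(S); m=((h[...,0]>95)&(h[...,0]<130)&(h[...,1]>100)&(h[...,2]>30)).astype(float)
lim=325  # only use upper part (cup only)
def fit_top(S,m,lim):
    m=m.copy(); m[lim:]=0
    mt=mtool(50,1)
    def pts(q): return R.apply(cyl3(np.array([q[0],0,-GZ])+q[1]*mt+q[2]*np.cross([1,0,0],mt),mt,.095,.025))+o["tool_pos"]
    def f(q):
        a=silh(S,pts(q)); a[lim:]=0; return np.abs(a-m).sum()/m.sum()
    x0=np.array([0,.024,0]); r=minimize(f,x0,method='Nelder-Mead',options=dict(initial_simplex=[x0,x0+[.003,0,0],x0+[0,.004,0],x0+[0,0,.004]],xatol=1e-5,fatol=1e-5)); return r.x,r.fun
q,f=fit_top(S,m,lim); print(q,f)
mt=mtool(50,1); ct=np.array([q[0],0,-GZ])+q[1]*mt+q[2]*np.cross([1,0,0],mt); print("ct",ct,"cup centre in cam frame world",R.apply(ct)+o["tool_pos"])
im=S["img"][:,:,::-1].copy()
for p in parts(.5365,.336,"post"): cv2.polylines(im,[cv2.convexHull(proj(S,p).astype(np.float32)).astype(int)],True,(0,255,0),1)
cv2.polylines(im,[cv2.convexHull(proj(S,R.apply(cyl3(ct,mt,.095,.025))+o["tool_pos"]).astype(np.float32)).astype(int)],True,(0,0,255),1)
cv2.imwrite("pics/w7o.png",cv2.resize(im[210:410,220:420],(600,600)))
```

```text
[0.00122117 0.02273781 0.00214702] 0.013756295357017487
ct [ 0.00122117  0.0160381  -0.0027397 ] cup centre in cam frame world [0.54013265 0.33192342 0.16412105]
```

View pics/w7o.png

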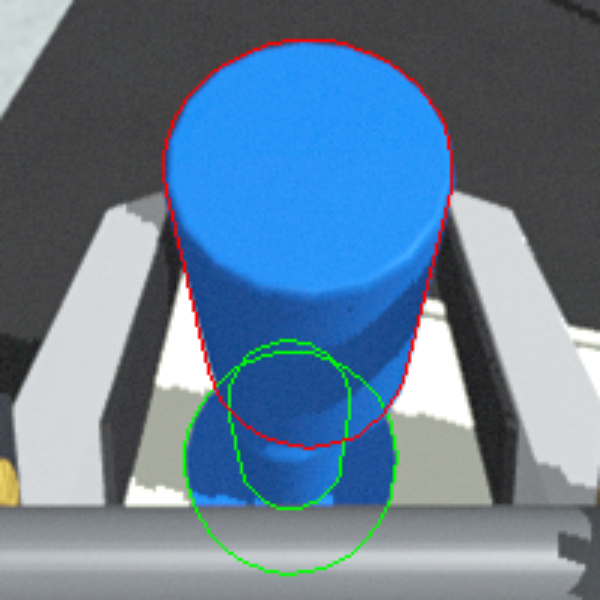

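```bash
sed -i 's/\[-.001,.018,-.0025\]/[.0012,.017,-.0027]/' go.py
python3 - <<'E'
from go import *
t,R2=plc("blue",.085); print(t); to(t,R2,vmax=.008)
print(R2.inv().apply([0,0,-.01]))
E
```

```text
[0.54830155 0.34157243 0.15778723]
t 9.62 q [ 0.553 -0.251  1.97  -0.294  0.582  1.951] p [0.5514 0.3373 0.1746] e [-2.27  -0.003 -1.225] F [-0.3  0.  -0.4] w 0.0482
3
[{"x": -0.0017, "y": 0.0046, "z": 0.0032, "rx": 0.02, "ry": -0.08, "rz": 0.0}, {"x": -0.0017, "y": 0.0046, "z": 0.0032, "rx": 0.02, "ry": -0.08, "rz": 0.0}, {"x": -0.0017, "y": 0.0046, "z": 0.0032, "rx": 0.02, "ry": -0.08, "rz": 0.0}]
[1.11022302e-18 7.66044443e-03 6.42787610e-03]
```

Request:
jog_arm(
  series=[
    {"x": -0.0025, "y": 0.003, "z": 0.002, "rx": 0, "ry": -0.1, "rz": 0},
    {"x": -0.002, "y": 0.004, "z": 0.003, "rx": 0, "ry": -0.1, "rz": 0},
    {"x": -0.0005, "y": 0.004, "z": 0.003, "rx": 0, "ry": 0, "rz": 0},
    {"x": 0, "y": 0.001, "z": 0.001, "rx": 0, "ry": 0, "rz": 0},
  ],
  claw=0,
)

```text
time: 9.95
tool_pos: [0.5486, 0.3425, 0.1607]
ee_rot: [-2.267, 0.0, -1.222]
wrist_force: [-0.1, -0.4, -1.2]
width: 0.0478
```

Run:
```python
from go import *
t,R2=plc("blue",.05); print(t); to(t,R2,vmax=.008)
```

```text
[0.54830155 0.34157243 0.12278723]
t 9.95 q [ 0.565 -0.236  1.99  -0.321  0.547  1.987] p [0.5486 0.3425 0.1607] e [-2.267  0.    -1.222] F [-0.1 -0.4 -1.2] w 0.0478
5
[{"x": 0.0002, "y": 0.0059, "z": 0.0048, "rx": -0.03, "ry": 0.0, "rz": -0.0}, {"x": 0.0002, "y": 0.0059, "z": 0.0048, "rx": -0.03, "ry": 0.0, "rz": -0.0}, {"x": 0.0002, "y": 0.0059, "z": 0.0048, "rx": -0.03, "ry": 0.0, "rz": -0.0}, {"x": 0.0002, "y": 0.0059, "z": 0.0048, "rx": -0.03, "ry": 0.0, "rz": -0.0}, {"x": 0.0002, "y": 0.0059, "z": 0.0048, "rx": -0.03, "ry": 0.0, "rz": -0.0}]
```

Request:
jog_arm(
  series=[
    {"x": 0, "y": 0.006, "z": 0.005, "rx": 0, "ry": 0, "rz": 0},
    {"x": 0, "y": 0.006, "z": 0.005, "rx": 0, "ry": 0, "rz": 0},
    {"x": 0, "y": 0.006, "z": 0.005, "rx": 0, "ry": 0, "rz": 0},
    {"x": 0, "y": 0.006, "z": 0.005, "rx": 0, "ry": 0, "rz": 0},
    {"x": 0, "y": 0.006, "z": 0.005, "rx": 0, "ry": 0, "rz": 0},
  ],
  claw=0,
)

```text
time: 10.37
tool_pos: [0.5485, 0.343, 0.1183]
ee_rot: [-2.266, 0.001, -1.221]
wrist_force: [0.2, -0.7, -0.5]
width: 0.0482
```

Run:
```python
from go import *
t,R2=plc("blue",.015); print(t); to(t,R2,vmax=.006)
```

```text
[0.54830155 0.34157243 0.08778723]
t 10.37 q [ 0.566 -0.187  2.043 -0.386  0.45   2.061] p [0.5485 0.343  0.1183] e [-2.266e+00  1.000e-03 -1.221e+00] F [ 0.2 -0.7 -0.5] w 0.0482
6
[{"x": 0.0002, "y": 0.004, "z": 0.0032, "rx": -0.03, "ry": 0.01, "rz": 0.0}, {"x": 0.0002, "y": 0.004, "z": 0.0032, "rx": -0.03, "ry": 0.01, "rz": 0.0}, {"x": 0.0002, "y": 0.004, "z": 0.0032, "rx": -0.03, "ry": 0.01, "rz": 0.0}, {"x": 0.0002, "y": 0.004, "z": 0.0032, "rx": -0.03, "ry": 0.01, "rz": 0.0}, {"x": 0.0002, "y": 0.004, "z": 0.0032, "rx": -0.03, "ry": 0.01, "rz": 0.0}, {"x": 0.0002, "y": 0.004, "z": 0.0032, "rx": -0.03, "ry": 0.01, "rz": 0.0}]
```

Request:
jog_arm(
  series=[
    {"x": 0.0005, "y": 0.004, "z": 0.003, "rx": 0, "ry": 0, "rz": 0},
    {"x": 0.0005, "y": 0.004, "z": 0.003, "rx": 0, "ry": 0, "rz": 0},
    {"x": 0, "y": 0.004, "z": 0.003, "rx": 0, "ry": 0, "rz": 0},
    {"x": 0, "y": 0.004, "z": 0.003, "rx": 0, "ry": 0, "rz": 0},
    {"x": 0, "y": 0.004, "z": 0.003, "rx": 0, "ry": 0, "rz": 0},
    {"x": 0, "y": 0.004, "z": 0.003, "rx": 0, "ry": 0, "rz": 0},
  ],
  claw=0,
)

```text
time: 10.87
tool_pos: [0.5465, 0.3407, 0.0823]
ee_rot: [-2.27, -0.0, -1.221]
wrist_force: [0.3, -0.0, -0.7]
width: 0.0483
```

Run:
```python
from go import *
t,R2=plc("blue",.0); print(t); to(t,R2,vmax=.003)
```

```text
[0.54830155 0.34157243 0.07278723]
t 10.87 q [ 0.563 -0.141  2.084 -0.46   0.374  2.142] p [0.5465 0.3407 0.0823] e [-2.27  -0.    -1.221] F [ 0.3 -0.  -0.7] w 0.0483
4
[{"x": -0.0, "y": 0.0015, "z": 0.0019, "rx": 0.01, "ry": 0.01, "rz": 0.01}, {"x": -0.0, "y": 0.0015, "z": 0.0019, "rx": 0.01, "ry": 0.01, "rz": 0.01}, {"x": -0.0, "y": 0.0015, "z": 0.0019, "rx": 0.01, "ry": 0.01, "rz": 0.01}, {"x": -0.0, "y": 0.0015, "z": 0.0019, "rx": 0.01, "ry": 0.01, "rz": 0.01}]
```

Request:
jog_arm(
  series=[
    {"x": 0, "y": 0.0015, "z": 0.002, "rx": 0, "ry": 0, "rz": 0},
    {"x": 0, "y": 0.0015, "z": 0.0015, "rx": 0, "ry": 0, "rz": 0},
    {"x": 0, "y": 0.0015, "z": 0.0015, "rx": 0, "ry": 0, "rz": 0},
  ],
  claw=0,
)

```text
time: 11.12
tool_pos: [0.5471, 0.3409, 0.0741]
ee_rot: [-2.27, -0.0, -1.221]
wrist_force: [-0.2, -0.5, -0.4]
width: 0.0481
```

Request:
jog_arm(
  series=[
    {"x": 0, "y": 0.001, "z": 0.001, "rx": 0, "ry": 0, "rz": 0},
    {"x": 0, "y": 0.001, "z": 0.001, "rx": 0, "ry": 0, "rz": 0},
  ],
  claw=0,
)

```text
time: 11.28
tool_pos: [0.5476, 0.3412, 0.0713]
ee_rot: [-2.27, -0.0, -1.221]
wrist_force: [-0.8, 0.1, -0.3]
width: 0.0485
```

Request:
jog_arm(
  series=[
    {"x": 0, "y": 0.0008, "z": 0.0007, "rx": 0, "ry": 0, "rz": 0},
    {"x": 0, "y": 0.0008, "z": 0.0007, "rx": 0, "ry": 0, "rz": 0},
  ],
  claw=0,
)

```text
time: 11.45
tool_pos: [0.548, 0.3414, 0.0695]
ee_rot: [-2.269, -0.0, -1.221]
wrist_force: [-0.7, -0.1, -0.5]
width: 0.0481
```

Request:
jog_arm(
  series=[
    {"x": 0, "y": 0.0008, "z": 0.0007, "rx": 0, "ry": 0, "rz": 0},
  ],
  claw=0,
)

```text
time: 11.53
tool_pos: [0.5483, 0.3416, 0.0689]
ee_rot: [-2.268, 0.0, -1.22]
wrist_force: [-0.8, -1.3, 1.9]
width: 0.0481
```

Request:
jog_arm(
  series=[
    {"x": 0, "y": 0.0008, "z": 0.0007, "rx": 0, "ry": 0, "rz": 0},
  ],
  claw=0,
)

```text
time: 11.62
tool_pos: [0.549, 0.3419, 0.0692]
ee_rot: [-2.266, -0.0, -1.22]
wrist_force: [-2.4, -1.8, 4.6]
width: 0.0484
```

Run:
```python
from go import *
from bench import cams
import cv2
S=cams.snapshot("wrist"); cv2.imwrite("pics/w8.png",S["img"][:,:,::-1])
S=cams.snapshot("scene"); cv2.imwrite("pics/s8.png",cv2.resize(S["img"][120:270,300:460,::-1],None,fx=4,fy=4,interpolation=cv2.INTER_CUBIC))
print(robot.get_obs()["wrist_force"],robot.get_obs()["tool_pos"])
```

```text
[ 1.36227296 -0.61806456  1.60390536] [0.54894118 0.34199224 0.06897491]
```

View pics/w8.png

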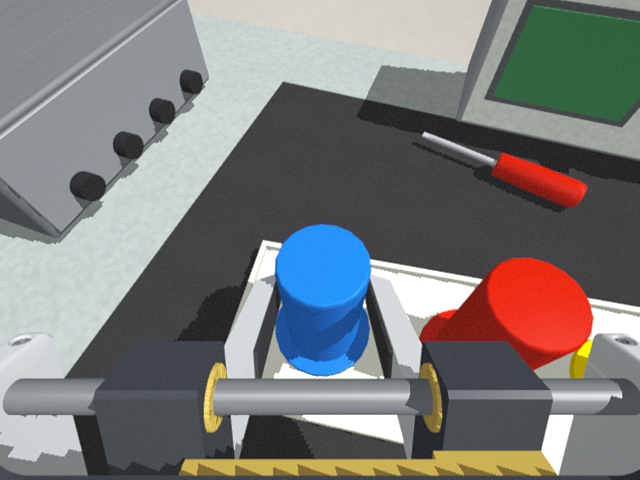

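View pics/s8.png

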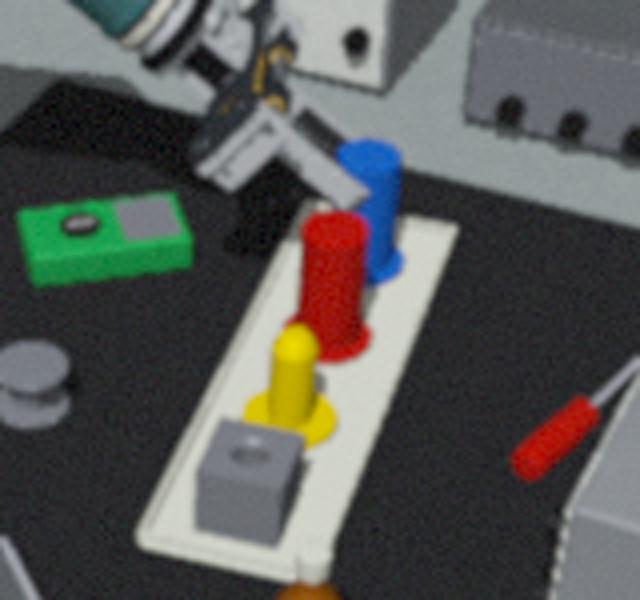

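Request:
jog_arm(
  series=[
    {"x": 0, "y": 0, "z": 0, "rx": 0, "ry": 0, "rz": 0},
    {"x": 0, "y": 0, "z": 0, "rx": 0, "ry": 0, "rz": 0},
    {"x": 0, "y": 0, "z": 0, "rx": 0, "ry": 0, "rz": 0},
    {"x": 0, "y": 0, "z": 0, "rx": 0, "ry": 0, "rz": 0},
  ],
  claw=0.85,
)

```text
time: 12.05
tool_pos: [0.5492, 0.3424, 0.0696]
ee_rot: [-2.265, 0.001, -1.22]
wrist_force: [0.7, 0.6, 0.6]
width: 0.0713
```

Request:
jog_arm(
  series=[
    {"x": 0, "y": 0, "z": -0.01, "rx": 0, "ry": 0, "rz": 0},
    {"x": 0, "y": 0, "z": -0.02, "rx": 0, "ry": 0, "rz": 0},
    {"x": 0, "y": 0, "z": -0.03, "rx": 0, "ry": 0, "rz": 0},
    {"x": 0, "y": 0, "z": -0.035, "rx": 0, "ry": 0, "rz": 0},
  ],
  claw=0.85,
)

```text
time: 12.38
tool_pos: [0.4785, 0.3149, 0.1235]
ee_rot: [-2.28, -0.002, -1.222]
wrist_force: [0.7, 0.5, 1.1]
width: 0.08
```

Run:
```python
from go import *
from bench import cams
import cv2,pickle
S=cams.snapshot("wrist"); pickle.dump(S,open("w9.pkl","wb")); cv2.imwrite("pics/w9.png",S["img"][:,:,::-1])
p,R=pk("yellow"); p1=p-.11*R.apply([0,0,1])+[0,0,.05]
chk(p1,R); to(p1,R)
```

```text
margin 0.2454463227143855 q end [-0.69 -0.21  1.81  0.37  1.04 -2.26]
t 12.43 q [ 0.615 -0.396  2.164 -0.391  0.552  2.082] p [0.4775 0.3158 0.1313] e [-2.269e+00  1.000e-03 -1.221e+00] F [-1.6  0.9  1.3] w 0.0798
25
[{"x": 0.0218, "y": 0.0017, "z": -0.0045, "rx": -1.0, "ry": -0.83, "rz": -6.3}, {"x": 0.0214, "y": 0.0042, "z": -0.0047, "rx": -1.0, "ry": -0.83, "rz": -6.3}, {"x": 0.0208, "y": 0.0066, "z": -0.0049, "rx": -1.0, "ry": -0.83, "rz": -6.3}, {"x": 0.0199, "y": 0.0089, "z": -0.0051, "rx": -1.0, "ry": -0.83, "rz": -6.3}, {"x": 0.0187, "y": 0.0111, "z": -0.0052, "rx": -1.0, "ry": -0.83, "rz": -6.3}, {"x": 0.0173, "y": 0.0132, "z": -0.0052, "rx": -1.0, "ry": -0.83, "rz": -6.3}, {"x": 0.0156, "y": 0.0151, "z": -0.0052, "rx": -1.0, "ry": -0.83, "rz": -6.3}, {"x": 0.0138, "y": 0.0168, "z": -0.0052, "rx": -1.0, "ry": -0.83, "rz": -6.3}, {"x": 0.0118, "y": 0.0183, "z": -0.005, "rx": -1.0, "ry": -0.83, "rz": -6.3}, {"x": 0.0096, "y": 0.0196, "z": -0.0049, "rx": -1.0, "ry": -0.83, "rz": -6.3}, {"x": 0.0074, "y": 0.0206, "z": -0.0046, "rx": -1.0, "ry": -0.83, "rz": -6.3}, {"x": 0.005, "
[... 391 characters left out ...]
2, "y": 0.021, "z": -0.0024, "rx": -1.0, "ry": -0.83, "rz": -6.3}, {"x": -0.0095, "y": 0.0201, "z": -0.0019, "rx": -1.0, "ry": -0.83, "rz": -6.3}, {"x": -0.0117, "y": 0.019, "z": -0.0014, "rx": -1.0, "ry": -0.83, "rz": -6.3}, {"x": -0.0137, "y": 0.0176, "z": -0.0009, "rx": -1.0, "ry": -0.83, "rz": -6.3}, {"x": -0.0156, "y": 0.016, "z": -0.0004, "rx": -1.0, "ry": -0.83, "rz": -6.3}, {"x": -0.0172, "y": 0.0142, "z": 0.0001, "rx": -1.0, "ry": -0.83, "rz": -6.3}, {"x": -0.0187, "y": 0.0122, "z": 0.0006, "rx": -1.0, "ry": -0.83, "rz": -6.3}, {"x": -0.0199, "y": 0.0101, "z": 0.0011, "rx": -1.0, "ry": -0.83, "rz": -6.3}, {"x": -0.0209, "y": 0.0078, "z": 0.0015, "rx": -1.0, "ry": -0.83, "rz": -6.3}]
```

View pics/w9.png

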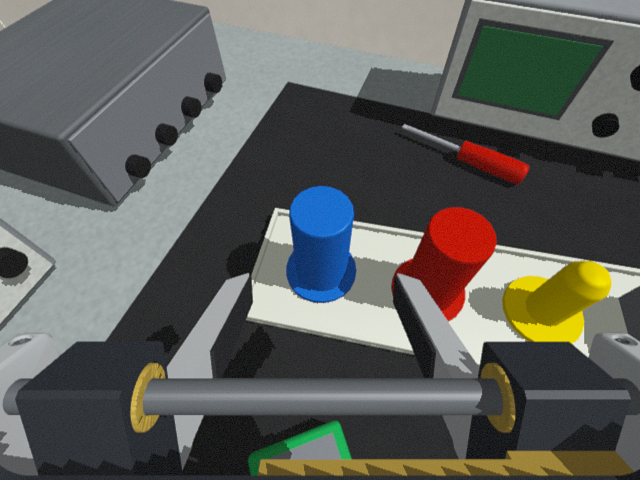

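```bash
cat >> go.py <<'E'
def frac(R1,t):
    R0=Rn.from_euler('xyz',robot.get_obs()["ee_rot"]); return R0*Rn.from_rotvec((R0.inv()*R1).as_rotvec()*t)
def cpath(p1,R1,done,skip=()):
    from clr import path,clear,obst
    o=robot.get_obs(); pa=path(o["tool_pos"],Rn.from_euler('xyz',o["ee_rot"]),np.array(p1),R1)
    print("margin",min(map(marg,pa)) if pa else None,"clear",min(clear(q,obst(done),skip) for q in pa) if pa else None)
E
python3 - <<'E'
from go import *
p,R=pk("yellow"); w=np.array([.43,.08,.30])
R1=frac(R,.48); cpath(w,R1,("blue",)); to(w,R1)
E
```

```text
margin 0.07757597390543336 clear (np.float64(0.048375796689094516), 'red')
t 12.43 q [ 0.615 -0.396  2.164 -0.391  0.552  2.082] p [0.4775 0.3158 0.1313] e [-2.269e+00  1.000e-03 -1.221e+00] F [-1.6  0.9  1.3] w 0.0798
12
[{"x": 0.0171, "y": -0.0041, "z": -0.0171, "rx": -1.0, "ry": -0.83, "rz": -6.3}, {"x": 0.0172, "y": -0.0019, "z": -0.0174, "rx": -1.0, "ry": -0.83, "rz": -6.3}, {"x": 0.017, "y": 0.0003, "z": -0.0176, "rx": -1.0, "ry": -0.83, "rz": -6.3}, {"x": 0.0166, "y": 0.0025, "z": -0.0178, "rx": -1.0, "ry": -0.83, "rz": -6.3}, {"x": 0.0159, "y": 0.0046, "z": -0.018, "rx": -1.0, "ry": -0.83, "rz": -6.3}, {"x": 0.0151, "y": 0.0066, "z": -0.0181, "rx": -1.0, "ry": -0.83, "rz": -6.3}, {"x": 0.014, "y": 0.0085, "z": -0.0182, "rx": -1.0, "ry": -0.83, "rz": -6.3}, {"x": 0.0127, "y": 0.0103, "z": -0.0183, "rx": -1.0, "ry": -0.83, "rz": -6.3}, {"x": 0.0112, "y": 0.0119, "z": -0.0182, "rx": -1.0, "ry": -0.83, "rz": -6.3}, {"x": 0.0095, "y": 0.0134, "z": -0.0182, "rx": -1.0, "ry": -0.83, "rz": -6.3}, {"x": 0.0077, "y": 0.0146, "z": -0.018, "rx": -1.0, "ry": -0.83, "rz": -6.3}, {"x": 0.0058, "y": 0.0157, "z": -0.0179, "rx": -1.0, "ry": -0.83, "rz": -6.3}]
```

Request:
jog_arm(
  series=[
    {"x": 0.017, "y": -0.004, "z": -0.016, "rx": -1, "ry": -0.8, "rz": -6.3},
    {"x": 0.017, "y": -0.002, "z": -0.016, "rx": -1, "ry": -0.8, "rz": -6.3},
    {"x": 0.017, "y": 0, "z": -0.016, "rx": -1, "ry": -0.8, "rz": -6.3},
    {"x": 0.0165, "y": 0.0025, "z": -0.016, "rx": -1, "ry": -0.8, "rz": -6.3},
    {"x": 0.016, "y": 0.0045, "z": -0.016, "rx": -1, "ry": -0.8, "rz": -6.3},
    {"x": 0.015, "y": 0.0065, "z": -0.016, "rx": -1, "ry": -0.8, "rz": -6.3},
    {"x": 0.014, "y": 0.0085, "z": -0.016, "rx": -1, "ry": -0.8, "rz": -6.3},
    {"x": 0.013, "y": 0.01, "z": -0.015, "rx": -1, "ry": -0.8, "rz": -6.3},
    {"x": 0.011, "y": 0.012, "z": -0.015, "rx": -1, "ry": -0.8, "rz": -6.3},
    {"x": 0.01, "y": 0.013, "z": -0.015, "rx": -1, "ry": -0.8, "rz": -6.3},
    {"x": 0.008, "y": 0.015, "z": -0.014, "rx": -1, "ry": -0.8, "rz": -6.3},
    {"x": 0.006, "y": 0.016, "z": -0.014, "rx": -1, "ry": -0.8, "rz": -6.3},
  ],
  claw=1,
)

```text
time: 13.43
tool_pos: [0.4303, 0.1102, 0.2386]
ee_rot: [-2.836, -0.584, -0.139]
wrist_force: [0.2, -0.5, -0.4]
width: 0.0941
```

Run:
```python
from go import *
p,R=pk("yellow"); p1=p-.11*R.apply([0,0,1])+[0,0,.02]
cpath(p1,R,("blue",)); to(p1,R)
```

```text
margin 0.05020595572724662 clear (np.float64(0.0788779407555082), 'yel')
t 13.43 q [-0.138 -0.71   2.001  0.319  1.281 -0.093] p [0.4303 0.1102 0.2386] e [-2.836 -0.584 -0.139] F [ 0.2 -0.5 -0.4] w 0.0941
15
[{"x": 0.0061, "y": 0.0242, "z": 0.0049, "rx": -0.94, "ry": -0.8, "rz": -6.07}, {"x": 0.0036, "y": 0.0247, "z": 0.0052, "rx": -0.94, "ry": -0.8, "rz": -6.07}, {"x": 0.001, "y": 0.0248, "z": 0.0056, "rx": -0.94, "ry": -0.8, "rz": -6.07}, {"x": -0.0015, "y": 0.0247, "z": 0.006, "rx": -0.94, "ry": -0.8, "rz": -6.07}, {"x": -0.004, "y": 0.0243, "z": 0.0064, "rx": -0.94, "ry": -0.8, "rz": -6.07}, {"x": -0.0065, "y": 0.0236, "z": 0.0069, "rx": -0.94, "ry": -0.8, "rz": -6.07}, {"x": -0.0088, "y": 0.0227, "z": 0.0074, "rx": -0.94, "ry": -0.8, "rz": -6.07}, {"x": -0.0111, "y": 0.0215, "z": 0.0079, "rx": -0.94, "ry": -0.8, "rz": -6.07}, {"x": -0.0132, "y": 0.0201, "z": 0.0084, "rx": -0.94, "ry": -0.8, "rz": -6.07}, {"x": -0.0151, "y": 0.0185, "z": 0.0089, "rx": -0.94, "ry": -0.8, "rz": -6.07}, {"x": -0.0168, "y": 0.0166, "z": 0.0094, "rx": -0.94, "ry": -0.8, "rz": -6.07}, {"x": -0.0183, "y": 0.0146, "z": 0.0099, "rx": -0.94, "ry": -0.8, "rz": -6.07}, {"x": -0.0196, "y": 0.0124, "z": 0.0104, "rx": -0.94, "ry": -0.8, "rz": -6.07}, {"x": -0.0207, "y": 0.0101, "z": 0.0109, "rx": -0.94, "ry": -0.8, "rz": -6.07}, {"x": -0.0215, "y": 0.0077, "z": 0.0113, "rx": -0.94, "ry": -0.8, "rz": -6.07}]
```

Request:
jog_arm(
  series=[
    {"x": 0.006, "y": 0.024, "z": 0.006, "rx": -0.9, "ry": -0.8, "rz": -6},
    {"x": 0.0035, "y": 0.025, "z": 0.006, "rx": -0.9, "ry": -0.8, "rz": -6},
    {"x": 0.001, "y": 0.025, "z": 0.006, "rx": -0.9, "ry": -0.8, "rz": -6},
    {"x": -0.0015, "y": 0.025, "z": 0.006, "rx": -0.9, "ry": -0.8, "rz": -6},
    {"x": -0.004, "y": 0.024, "z": 0.0065, "rx": -0.9, "ry": -0.8, "rz": -6},
    {"x": -0.0065, "y": 0.0235, "z": 0.007, "rx": -0.9, "ry": -0.8, "rz": -6},
    {"x": -0.009, "y": 0.0225, "z": 0.0075, "rx": -0.9, "ry": -0.8, "rz": -6},
    {"x": -0.011, "y": 0.0215, "z": 0.008, "rx": -0.9, "ry": -0.8, "rz": -6},
    {"x": -0.013, "y": 0.02, "z": 0.0085, "rx": -0.9, "ry": -0.8, "rz": -6},
    {"x": -0.015, "y": 0.0185, "z": 0.009, "rx": -0.9, "ry": -0.8, "rz": -6},
    {"x": -0.017, "y": 0.0165, "z": 0.0095, "rx": -0.9, "ry": -0.8, "rz": -6},
    {"x": -0.018, "y": 0.0145, "z": 0.01, "rx": -0.9, "ry": -0.8, "rz": -6},
  ],
  claw=1,
)

```text
time: 14.43
tool_pos: [0.5456, -0.1826, 0.1695]
ee_rot: [2.576, -0.177, 1.259]
wrist_force: [0.6, 0.1, -0.0]
width: 0.0937
```

Run:
```python
from go import *
p,R=pk("yellow"); p1=p-.11*R.apply([0,0,1])
cpath(p1,R,("blue",)); to(p1,R)
```

```text
margin 0.25825768259969717 clear (np.float64(0.06379221481621358), 'yel')
t 14.43 q [-0.623 -0.275  1.856  0.354  1.077 -1.922] p [ 0.5456 -0.1826  0.1695] e [ 2.576 -0.177  1.259] F [ 0.6  0.1 -0. ] w 0.0937
3
[{"x": -0.0181, "y": 0.0008, "z": 0.0167, "rx": -0.52, "ry": -0.63, "rz": -5.12}, {"x": -0.0179, "y": -0.001, "z": 0.0169, "rx": -0.52, "ry": -0.63, "rz": -5.12}, {"x": -0.0175, "y": -0.0027, "z": 0.0171, "rx": -0.52, "ry": -0.63, "rz": -5.12}]
```

Request:
jog_arm(
  series=[
    {"x": -0.018, "y": 0.001, "z": 0.0165, "rx": -0.5, "ry": -0.6, "rz": -5},
    {"x": -0.018, "y": -0.001, "z": 0.0165, "rx": -0.5, "ry": -0.6, "rz": -5},
    {"x": -0.0165, "y": -0.003, "z": 0.015, "rx": -0.5, "ry": -0.6, "rz": -5},
    {"x": 0, "y": 0, "z": 0, "rx": 0, "ry": 0, "rz": 0},
    {"x": 0, "y": 0, "z": 0, "rx": 0, "ry": 0, "rz": 0},
  ],
  claw=1,
)

```text
time: 14.85
tool_pos: [0.5583, -0.2407, 0.1177]
ee_rot: [2.532, 0.005, 1.466]
wrist_force: [-0.5, -0.2, 0.1]
width: 0.0941
```

Run:
```python
from go import *
from bench import cams
from vis import *
p,R=pk("yellow")
cams.snapshot("wrist"); s=cams.snapshot("wrist"); to(p,R,vmax=.02)
im=s["img"][:,:,::-1].copy()
h=hsv(s);m,c,a=blob((h[...,0]>18)&(h[...,0]<36)&(h[...,1]>90)&(h[...,2]>50),(322,250)); print(a)
q,f=fit([(s,m.astype(float))],.045,.095,.025,[.6326,-.2434,-.107]); print(q,f)
cv2.polylines(im,[cv2.convexHull(proj(s,cyl(q[:2],q[2],.045,.095,.025)).astype(np.float32)).astype(int)],True,(255,0,0),1)
cv2.imwrite("pics/w10.png",im)
```

```text
t 14.95 q [-0.697 -0.168  1.884  0.403  0.938 -2.325] p [ 0.5584 -0.2402  0.1185] e [2.532 0.006 1.467] F [-0.8 -0.3 -0.5] w 0.0939
6
[{"x": 0.0008, "y": 0.0001, "z": 0.0182, "rx": -0.01, "ry": 0.03, "rz": 0.06}, {"x": 0.0008, "y": 0.0001, "z": 0.0182, "rx": -0.01, "ry": 0.03, "rz": 0.06}, {"x": 0.0008, "y": 0.0001, "z": 0.0182, "rx": -0.01, "ry": 0.03, "rz": 0.06}, {"x": 0.0008, "y": 0.0001, "z": 0.0182, "rx": -0.01, "ry": 0.03, "rz": 0.06}, {"x": 0.0008, "y": 0.0001, "z": 0.0182, "rx": -0.01, "ry": 0.03, "rz": 0.06}, {"x": 0.0008, "y": 0.0001, "z": 0.0182, "rx": -0.01, "ry": 0.03, "rz": 0.06}]
[ 301  196   61  106 5309]
[ 0.63436769 -0.24333879 -0.11291323] 0.018753947237210952
```

View pics/w10.png

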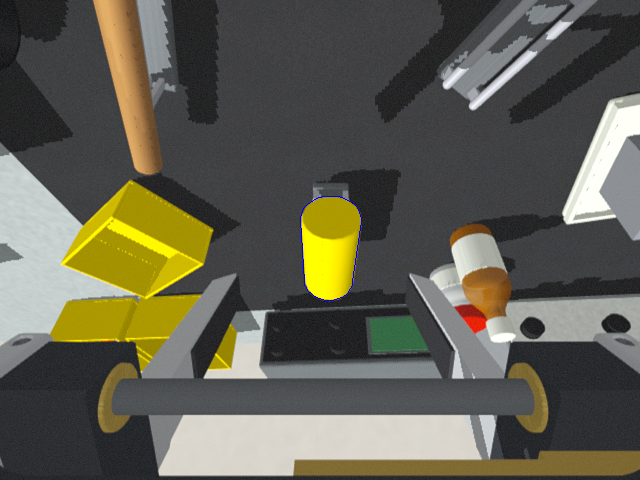

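Request:
jog_arm(
  series=[
    {"x": 0.001, "y": 0, "z": 0.019, "rx": 0, "ry": 0, "rz": 0.1},
    {"x": 0.001, "y": 0, "z": 0.019, "rx": 0, "ry": 0, "rz": 0.1},
    {"x": 0.001, "y": 0, "z": 0.019, "rx": 0, "ry": 0, "rz": 0.1},
    {"x": 0.001, "y": 0, "z": 0.019, "rx": 0, "ry": 0, "rz": 0},
    {"x": 0.001, "y": 0, "z": 0.018, "rx": 0, "ry": 0, "rz": 0},
    {"x": 0, "y": 0, "z": 0.01, "rx": 0, "ry": 0, "rz": 0},
    {"x": 0, "y": 0, "z": 0, "rx": 0, "ry": 0, "rz": 0},
  ],
  claw=1,
)

```text
time: 15.53
tool_pos: [0.6278, -0.2401, 0.0469]
ee_rot: [2.511, 0.007, 1.462]
wrist_force: [-0.7, -0.0, -0.4]
width: 0.0941
```

```bash
sed -i 's/\[.6326,-.2434,.045\],-.107/[.634,-.2434,.045],-.110/' items.py
python3 - <<'E'
from go import *
p,R=pk("yellow"); print(p)
to(p,R,vmax=.02)
E
```

```text
[ 0.62296505 -0.24218124  0.02943611]
t 15.53 q [-0.604  0.038  1.856  0.429  0.721 -2.317] p [ 0.6278 -0.2401  0.0469] e [2.511 0.007 1.462] F [-0.7 -0.  -0.4] w 0.0941
1
[{"x": -0.0024, "y": -0.014, "z": 0.0114, "rx": 1.15, "ry": 0.32, "rz": 0.29}]
```

Request:
jog_arm(
  series=[
    {"x": -0.001, "y": -0.006, "z": 0.005, "rx": 0.6, "ry": 0.2, "rz": 0.1},
    {"x": -0.001, "y": -0.006, "z": 0.005, "rx": 0.5, "ry": 0.1, "rz": 0.1},
    {"x": 0, "y": -0.002, "z": 0.002, "rx": 0, "ry": 0, "rz": 0},
    {"x": 0, "y": 0, "z": 0, "rx": 0, "ry": 0, "rz": 0},
  ],
  claw=0.8,
)

```text
time: 15.87
tool_pos: [0.6242, -0.2417, 0.0322]
ee_rot: [2.527, 0.002, 1.463]
wrist_force: [0.4, 0.2, -0.1]
width: 0.0755
```

Run:
```python
from go import *
p,R=pk("yellow"); to(p,R,vmax=.02)
```

```text
t 15.87 q [-0.609  0.058  1.86   0.434  0.715 -2.329] p [ 0.6242 -0.2417  0.0322] e [2.527e+00 2.000e-03 1.463e+00] F [ 0.4  0.2 -0.1] w 0.0755
1
[{"x": -0.0006, "y": -0.0025, "z": 0.0016, "rx": 0.24, "ry": 0.05, "rz": 0.16}]
```

Request:
jog_arm(
  series=[
    {"x": -0.0005, "y": -0.002, "z": 0.0015, "rx": 0.2, "ry": 0, "rz": 0.1},
    {"x": 0, "y": -0.0005, "z": 0, "rx": 0, "ry": 0, "rz": 0},
    {"x": 0, "y": -0.0005, "z": 0, "rx": 0, "ry": 0, "rz": 0},
    {"x": 0, "y": 0, "z": 0, "rx": 0, "ry": 0, "rz": 0},
    {"x": 0, "y": 0, "z": 0, "rx": 0, "ry": 0, "rz": 0},
    {"x": 0, "y": 0, "z": 0, "rx": 0, "ry": 0, "rz": 0},
  ],
  claw=0,
)

```text
time: 16.37
tool_pos: [0.6224, -0.2424, 0.0314]
ee_rot: [2.528, 0.001, 1.46]
wrist_force: [0.3, -0.8, 0.3]
width: 0.048
```

Run:
```python
from go import *
p,R=pk("yellow"); to(p,R,vmax=.02); to(robot.get_obs()["tool_pos"]+[0,0,.15],R,vmax=.03)
p2,R2=pl("yellow"); w=p2+[-.03,-.13,.15]; 
from clr import *
pa=path(p+[0,0,.15],R,w,R2); print(w,min(map(marg,pa)),min(clear(q,obst(("blue",)),("yel",)) for q in pa))
for psi in (60,80,90,105,120):
    p2,R2=place(items["yellow"][2],np.radians(psi),np.radians(55),1,.022); q=ik(p2,R2); print(psi,q.round(2),clear(q,obst(("blue",)),("yel","ypost")))
```

```text
t 16.37 q [-0.612  0.057  1.863  0.435  0.716 -2.329] p [ 0.6224 -0.2424  0.0314] e [2.528e+00 1.000e-03 1.460e+00] F [ 0.3 -0.8  0.3] w 0.048
1
[{"x": 0.0003, "y": -0.0007, "z": 0.0019, "rx": 0.17, "ry": 0.07, "rz": -0.02}]
t 16.37 q [-0.612  0.057  1.863  0.435  0.716 -2.329] p [ 0.6224 -0.2424  0.0314] e [2.528e+00 1.000e-03 1.460e+00] F [ 0.3 -0.8  0.3] w 0.048
5
[{"x": -0.0, "y": 0.0173, "z": -0.0245, "rx": 0.03, "ry": 0.01, "rz": -0.0}, {"x": -0.0, "y": 0.0173, "z": -0.0245, "rx": 0.03, "ry": 0.01, "rz": -0.0}, {"x": -0.0, "y": 0.0173, "z": -0.0245, "rx": 0.03, "ry": 0.01, "rz": -0.0}, {"x": -0.0, "y": 0.0172, "z": -0.0246, "rx": 0.03, "ry": 0.01, "rz": -0.0}, {"x": -0.0, "y": 0.0172, "z": -0.0246, "rx": 0.03, "ry": 0.01, "rz": -0.0}]
[0.53297177 0.01353356 0.22260205] 0.3981724641983613 (np.float64(0.09440797079870217), 'clean')
60 [-0.41  0.08  1.96  1.05  1.22 -0.34] (np.float64(0.03452076037454452), 'sock')
80 [-0.4   0.28  1.72  0.93  1.5  -0.47] (np.float64(0.034520760374544546), 'sock')
90 [-0.37  0.37  1.59  0.87  1.63 -0.53] (np.float64(0.03452076037454431), 'sock')
105 [-0.32  0.51  1.4   0.78  1.81 -0.62] (np.float64(0.034520760374544365), 'sock')
120 [-0.25  0.63  1.21  0.69  1.98 -0.72] (np.float64(0.03452076037454453), 'sock')
```

Gripped. Lift.

Request:
jog_arm(
  series=[
    {"x": 0, "y": 0.003, "z": -0.004, "rx": 0, "ry": 0, "rz": 0},
    {"x": 0, "y": 0.011, "z": -0.016, "rx": 0, "ry": 0, "rz": 0},
    {"x": 0, "y": 0.017, "z": -0.025, "rx": 0, "ry": 0, "rz": 0},
    {"x": 0, "y": 0.017, "z": -0.025, "rx": 0, "ry": 0, "rz": 0},
    {"x": 0, "y": 0.017, "z": -0.025, "rx": 0, "ry": 0, "rz": 0},
    {"x": 0, "y": 0.017, "z": -0.025, "rx": 0, "ry": 0, "rz": 0},
  ],
  claw=0,
)

```text
time: 16.87
tool_pos: [0.6139, -0.2394, 0.1675]
ee_rot: [2.552, -0.008, 1.459]
wrist_force: [1.1, -0.1, 0.5]
width: 0.048
```

Run:
```python
from go import *
p2,R2=pl("yellow"); w=p2+[-.04,-.10,.16]; cpath(w,R2,("blue",),("yel",)); to(w,R2,vmax=.04,wmax=6.8)
```

```text
margin 0.39960345584836565 clear (np.float64(0.0892428730912364), 'clean')
t 16.87 q [-0.614 -0.078  1.695  0.326  1.021 -2.17 ] p [ 0.6139 -0.2394  0.1675] e [ 2.552 -0.008  1.459] F [ 1.1 -0.1  0.5] w 0.048
16
[{"x": 0.017, "y": -0.0041, "z": -0.0075, "rx": 4.8, "ry": 0.84, "rz": 4.62}, {"x": 0.0167, "y": -0.0061, "z": -0.0068, "rx": 4.8, "ry": 0.84, "rz": 4.62}, {"x": 0.0162, "y": -0.008, "z": -0.006, "rx": 4.8, "ry": 0.84, "rz": 4.62}, {"x": 0.0156, "y": -0.0097, "z": -0.005, "rx": 4.8, "ry": 0.84, "rz": 4.62}, {"x": 0.0148, "y": -0.0113, "z": -0.0039, "rx": 4.8, "ry": 0.84, "rz": 4.62}, {"x": 0.0139, "y": -0.0127, "z": -0.0027, "rx": 4.8, "ry": 0.84, "rz": 4.62}, {"x": 0.0128, "y": -0.014, "z": -0.0014, "rx": 4.8, "ry": 0.84, "rz": 4.62}, {"x": 0.0116, "y": -0.015, "z": 0.0, "rx": 4.8, "ry": 0.84, "rz": 4.62}, {"x": 0.0104, "y": -0.0159, "z": 0.0015, "rx": 4.8, "ry": 0.84, "rz": 4.62}, {"x": 0.009, "y": -0.0165, "z": 0.003, "rx": 4.8, "ry": 0.84, "rz": 4.62}, {"x": 0.0077, "y": -0.0168, "z": 0.0045, "rx": 4.8, "ry": 0.84, "rz": 4.62}, {"x": 0.0062, "y": -0.0169, "z": 0.006, "rx": 4.8, "ry": 0.84, "rz": 4.62}, {"x": 0.0048, "y": -0.0168, "z": 0.0075, "rx": 4.8, "ry": 0.84, "rz": 4.62}, {"x": 0.0033, "y": -0.0165, "z": 0.0089, "rx": 4.8, "ry": 0.84, "rz": 4.62}, {"x": 0.0018, "y": -0.0159, "z": 0.0103, "rx": 4.8, "ry": 0.84, "rz": 4.62}, {"x": 0.0004, "y": -0.015, "z": 0.0117, "rx": 4.8, "ry": 0.84, "rz": 4.62}]
```

Request:
jog_arm(
  series=[
    {"x": 0.017, "y": -0.004, "z": -0.009, "rx": 4.8, "ry": 0.8, "rz": 4.6},
    {"x": 0.0165, "y": -0.006, "z": -0.009, "rx": 4.8, "ry": 0.8, "rz": 4.6},
    {"x": 0.016, "y": -0.008, "z": -0.008, "rx": 4.8, "ry": 0.8, "rz": 4.6},
    {"x": 0.0155, "y": -0.0095, "z": -0.007, "rx": 4.8, "ry": 0.8, "rz": 4.6},
    {"x": 0.015, "y": -0.0115, "z": -0.005, "rx": 4.8, "ry": 0.8, "rz": 4.6},
    {"x": 0.014, "y": -0.0125, "z": -0.003, "rx": 4.8, "ry": 0.8, "rz": 4.6},
    {"x": 0.013, "y": -0.014, "z": -0.0015, "rx": 4.8, "ry": 0.8, "rz": 4.6},
    {"x": 0.0115, "y": -0.015, "z": 0, "rx": 4.8, "ry": 0.8, "rz": 4.6},
    {"x": 0.0105, "y": -0.016, "z": 0.0015, "rx": 4.8, "ry": 0.8, "rz": 4.6},
    {"x": 0.009, "y": -0.0165, "z": 0.003, "rx": 4.8, "ry": 0.8, "rz": 4.6},
    {"x": 0.0075, "y": -0.017, "z": 0.0045, "rx": 4.8, "ry": 0.8, "rz": 4.6},
    {"x": 0.006, "y": -0.017, "z": 0.006, "rx": 4.8, "ry": 0.8, "rz": 4.6},
  ],
  claw=0,
)

```text
time: 17.87
tool_pos: [0.5481, -0.0241, 0.249]
ee_rot: [-2.538, -0.168, 0.491]
wrist_force: [0.5, 0.5, -0.3]
width: 0.0478
```

Run:
```python
from go import *
p2,R2=pl("yellow"); w=p2+[-.02,-.06,.14]; cpath(w,R2,("blue",),("yel",)); to(w,R2,vmax=.04,wmax=6.8)
```

```text
margin 0.5631940891918465 clear (np.float64(0.11881282327187695), 'ypost')
t 17.87 q [-0.459  0.305  1.125  0.533  2.084 -0.825] p [ 0.5481 -0.0241  0.249 ] e [-2.538 -0.168  0.491] F [ 0.5  0.5 -0.3] w 0.0478
4
[{"x": 0.0099, "y": -0.0138, "z": 0.0228, "rx": 4.79, "ry": 0.61, "rz": 4.04}, {"x": 0.0087, "y": -0.0125, "z": 0.024, "rx": 4.79, "ry": 0.61, "rz": 4.04}, {"x": 0.0076, "y": -0.011, "z": 0.0251, "rx": 4.79, "ry": 0.61, "rz": 4.04}, {"x": 0.0066, "y": -0.0094, "z": 0.026, "rx": 4.79, "ry": 0.61, "rz": 4.04}]
```

Request:
jog_arm(
  series=[
    {"x": 0.01, "y": -0.014, "z": 0.022, "rx": 4.8, "ry": 0.6, "rz": 4},
    {"x": 0.0085, "y": -0.0125, "z": 0.023, "rx": 4.8, "ry": 0.6, "rz": 4},
    {"x": 0.0075, "y": -0.011, "z": 0.023, "rx": 4.8, "ry": 0.6, "rz": 4},
    {"x": 0.0065, "y": -0.0095, "z": 0.022, "rx": 4.8, "ry": 0.6, "rz": 4},
    {"x": 0, "y": 0, "z": 0, "rx": 0, "ry": 0, "rz": 0},
    {"x": 0, "y": 0, "z": 0, "rx": 0, "ry": 0, "rz": 0},
  ],
  claw=0,
)

```text
time: 18.37
tool_pos: [0.5473, 0.0792, 0.2161]
ee_rot: [-2.173, 0.012, 0.248]
wrist_force: [0.3, -0.9, 0.1]
width: 0.0484
```

```bash
cat >> held.py <<'E'
def camfit(S,o,m,phi,s,g0,lim,L=.095,r=.025):
    """held cylinder in wrist image -> offsets (x, along axis g, perp) in tool frame (cam-biased)"""
    m=m.copy(); m[lim:]=0; mt=mtool(phi,s); w=np.cross([1,0,0],mt); R=Rn.from_euler('xyz',o["ee_rot"])
    ctf=lambda q: np.array([q[0],0,-GZ])+q[1]*mt+q[2]*w
    def f(q):
        a=silh(S,R.apply(cyl3(ctf(q),mt,L,r))+o["tool_pos"]); a[lim:]=0; return np.abs(a-m).sum()/m.sum()
    x0=np.array([.001,g0,0]); r_=minimize(f,x0,method='Nelder-Mead',options=dict(initial_simplex=[x0,x0+[.003,0,0],x0+[0,.004,0],x0+[0,0,.004]],xatol=1e-5,fatol=1e-5)); return r_.x,r_.fun,ctf(r_.x)
E
python3 - <<'E'
from go import *
from held import *
from seat import *
from bench import cams
cams.snapshot("wrist"); S=cams.snapshot("wrist"); o=robot.get_obs()
cv2.imwrite("pics/w11.png",S["img"][:,:,::-1])
h=hsv(S); m=((h[...,0]>18)&(h[...,0]<36)&(h[...,1]>90)&(h[...,2]>50)).astype(float); m[:,:250]=0;m[:,400:]=0
print(camfit(S,o,m,55,1,.022,310))
p2,R2=pl("yellow"); w=p2+[0,0,.11]; to(w,R2,vmax=.02)
E
```

```text
(array([-0.00096657,  0.02356509,  0.0008657 ]), np.float64(0.015479993532812614), array([-0.00096657,  0.01880685, -0.00477448]))
t 18.47 q [-0.421  0.386  1.266  0.814  2.057 -0.482] p [0.5475 0.0788 0.2166] e [-2.174  0.011  0.248] F [-0.3  0.6 -0.6] w 0.048
4
[{"x": 0.0078, "y": -0.0014, "z": 0.0169, "rx": -0.11, "ry": -0.08, "rz": -0.25}, {"x": 0.0078, "y": -0.0014, "z": 0.0169, "rx": -0.11, "ry": -0.08, "rz": -0.25}, {"x": 0.0079, "y": -0.0014, "z": 0.0169, "rx": -0.11, "ry": -0.08, "rz": -0.25}, {"x": 0.0079, "y": -0.0014, "z": 0.0169, "rx": -0.11, "ry": -0.08, "rz": -0.25}]
```

View pics/w11.png

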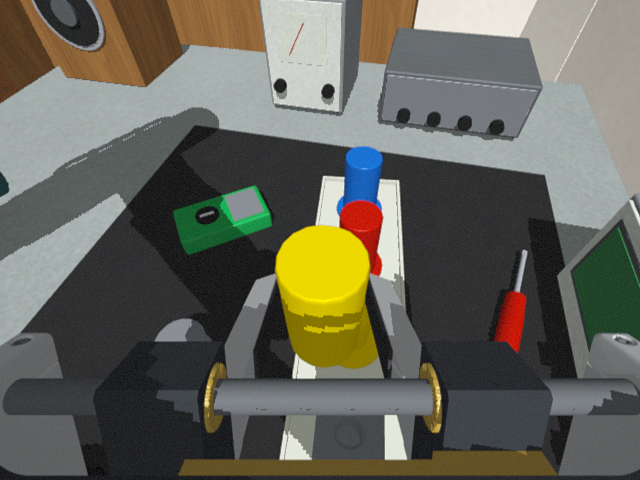

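```bash
python3 - <<'E'
from seat import *
import pickle
S=pickle.load(open("w9.pkl","rb"))
for p0 in ((.567,.1285),): print(fitseat(S,"yellow","post",p0), fitseat(S,"blue","cup",(.5365,.336)),fitseat(S,"red","cup",(.552,.232)))
E
sed -i 's/^CT={/CT={"yellow":[0,.0185,-.0045],/' go.py
python3 - <<'E'
from go import *
t,R2=plc("yellow",.09); print(t); to(t,R2,vmax=.025)
E
```

```text
(array([0.5674, 0.1283]), np.float64(0.06)) (array([0.5371, 0.3364]), np.float64(0.037)) (array([0.5532, 0.2322]), np.float64(0.312))
[0.56329957 0.14231018 0.16407322]
t 18.47 q [-0.421  0.386  1.266  0.814  2.057 -0.482] p [0.5475 0.0788 0.2166] e [-2.174  0.011  0.248] F [-0.3  0.6 -0.6] w 0.048
4
[{"x": 0.0079, "y": 0.0026, "z": 0.0193, "rx": -0.11, "ry": -0.08, "rz": -0.25}, {"x": 0.0079, "y": 0.0026, "z": 0.0193, "rx": -0.11, "ry": -0.08, "rz": -0.25}, {"x": 0.0079, "y": 0.0026, "z": 0.0193, "rx": -0.11, "ry": -0.08, "rz": -0.25}, {"x": 0.0079, "y": 0.0026, "z": 0.0193, "rx": -0.11, "ry": -0.08, "rz": -0.25}]
```

Request:
jog_arm(
  series=[
    {"x": 0.008, "y": 0.0015, "z": 0.0185, "rx": -0.1, "ry": -0.1, "rz": -0.2},
    {"x": 0.008, "y": 0.0015, "z": 0.0185, "rx": -0.1, "ry": -0.1, "rz": -0.2},
    {"x": 0.008, "y": 0.0015, "z": 0.0185, "rx": -0.1, "ry": -0.1, "rz": -0.2},
    {"x": 0.007, "y": 0.0015, "z": 0.015, "rx": -0.1, "ry": -0.1, "rz": -0.2},
    {"x": 0, "y": 0, "z": 0, "rx": 0, "ry": 0, "rz": 0},
    {"x": 0, "y": 0, "z": 0, "rx": 0, "ry": 0, "rz": 0},
  ],
  claw=0,
)

```text
time: 18.97
tool_pos: [0.5707, 0.1336, 0.1802]
ee_rot: [-2.207, -0.024, 0.262]
wrist_force: [-0.1, 0.2, 1.1]
width: 0.0484
```

Run:
```python
from go import *
from held import *
from seat import *
from bench import cams
cams.snapshot("wrist"); S=cams.snapshot("wrist"); o=robot.get_obs()
h=hsv(S); m=((h[...,0]>18)&(h[...,0]<36)&(h[...,1]>90)&(h[...,2]>50)).astype(float); m[:,:250]=0;m[:,400:]=0
q,f,ct=camfit(S,o,m,55,1,.022,300); print(q,f,ct)
R=Rn.from_euler('xyz',o["ee_rot"]); print("cup at",R.apply(ct)+o["tool_pos"])
im=S["img"][:,:,::-1].copy()
for p in parts(.567,.1285,"post"): cv2.polylines(im,[cv2.convexHull(proj(S,p).astype(np.float32)).astype(int)],True,(0,255,0),1)
cv2.polylines(im,[cv2.convexHull(proj(S,R.apply(cyl3(ct,mtool(55,1),.095,.025))+o["tool_pos"]).astype(np.float32)).astype(int)],True,(0,0,255),1)
cv2.imwrite("pics/w12.png",cv2.resize(im[210:410,220:420],(600,600)))
t,R2=plc("yellow",.07); to(t,R2,vmax=.01)
```

```text
[-0.00068978  0.02394021  0.00178186] 0.016612156031497873 [-0.00068978  0.01858864 -0.00380884]
cup at [0.57407831 0.11948576 0.16765926]
t 19.07 q [-0.326  0.405  1.295  0.811  1.932 -0.496] p [0.5708 0.1332 0.1804] e [-2.206 -0.024  0.261] F [-0.3 -0.2 -0.8] w 0.0482
4
[{"x": -0.0014, "y": 0.0057, "z": 0.0075, "rx": 0.35, "ry": -0.21, "rz": 0.27}, {"x": -0.0014, "y": 0.0057, "z": 0.0075, "rx": 0.35, "ry": -0.21, "rz": 0.27}, {"x": -0.0013, "y": 0.0058, "z": 0.0075, "rx": 0.35, "ry": -0.21, "rz": 0.27}, {"x": -0.0013, "y": 0.0058, "z": 0.0074, "rx": 0.35, "ry": -0.21, "rz": 0.27}]
```

View pics/w12.png

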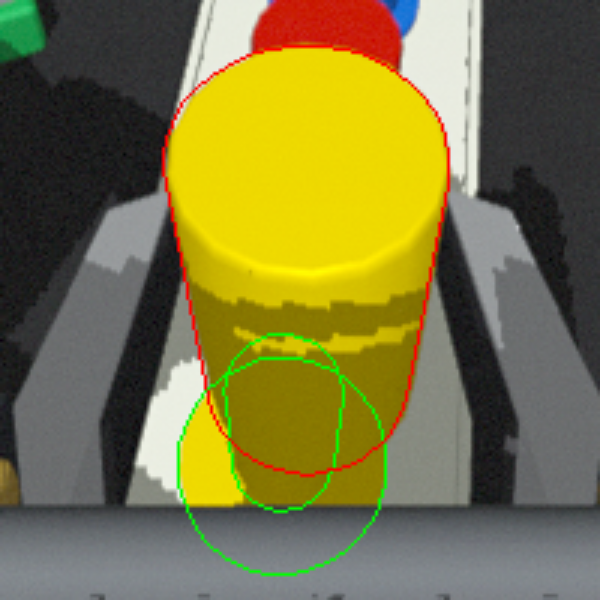

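```bash
sed -i 's/\[0,.0185,-.0045\]/[-.0005,.0186,-.0042]/' go.py
python3 - <<'E'
from go import *
t,R2=plc("yellow",.085); to(t,R2,vmax=.01)
E
```

```text
t 19.07 q [-0.326  0.405  1.295  0.811  1.932 -0.496] p [0.5708 0.1332 0.1804] e [-2.206 -0.024  0.261] F [-0.3 -0.2 -0.8] w 0.0482
3
[{"x": -0.0016, "y": 0.0035, "z": 0.007, "rx": 0.47, "ry": -0.28, "rz": 0.36}, {"x": -0.0016, "y": 0.0036, "z": 0.0069, "rx": 0.47, "ry": -0.28, "rz": 0.36}, {"x": -0.0015, "y": 0.0037, "z": 0.0069, "rx": 0.47, "ry": -0.28, "rz": 0.36}]
```

Request:
jog_arm(
  series=[
    {"x": -0.0015, "y": 0.0035, "z": 0.0065, "rx": 0.5, "ry": -0.3, "rz": 0.4},
    {"x": -0.0015, "y": 0.0035, "z": 0.0065, "rx": 0.5, "ry": -0.3, "rz": 0.4},
    {"x": -0.0015, "y": 0.003, "z": 0.0055, "rx": 0.4, "ry": -0.2, "rz": 0.3},
    {"x": 0, "y": 0, "z": 0, "rx": 0, "ry": 0, "rz": 0},
  ],
  claw=0,
)

```text
time: 19.4
tool_pos: [0.5652, 0.1382, 0.1622]
ee_rot: [-2.184, -0.003, 0.258]
wrist_force: [0.3, -0.5, -1.3]
width: 0.0482
```

Run:
```python
from go import *
t,R2=plc("yellow",.05); to(t,R2,vmax=.009)
```

```text
t 19.4 q [-0.324  0.421  1.324  0.815  1.919 -0.506] p [0.5652 0.1382 0.1622] e [-2.184 -0.003  0.258] F [ 0.3 -0.5 -1.3] w 0.0482
5
[{"x": -0.0001, "y": 0.0057, "z": 0.0051, "rx": 0.03, "ry": -0.06, "rz": -0.0}, {"x": -0.0001, "y": 0.0057, "z": 0.0051, "rx": 0.03, "ry": -0.06, "rz": -0.0}, {"x": -0.0001, "y": 0.0057, "z": 0.0051, "rx": 0.03, "ry": -0.06, "rz": -0.0}, {"x": -0.0001, "y": 0.0057, "z": 0.0051, "rx": 0.03, "ry": -0.06, "rz": -0.0}, {"x": -0.0001, "y": 0.0057, "z": 0.005, "rx": 0.03, "ry": -0.06, "rz": -0.0}]
```

Request:
jog_arm(
  series=[
    {"x": 0, "y": 0.005, "z": 0.006, "rx": 0, "ry": -0.1, "rz": 0},
    {"x": 0, "y": 0.0055, "z": 0.0055, "rx": 0, "ry": -0.1, "rz": 0},
    {"x": 0, "y": 0.006, "z": 0.005, "rx": 0, "ry": 0, "rz": 0},
    {"x": 0, "y": 0.006, "z": 0.0045, "rx": 0, "ry": 0, "rz": 0},
    {"x": 0, "y": 0.006, "z": 0.0045, "rx": 0, "ry": 0, "rz": 0},
  ],
  claw=0,
)

```text
time: 19.82
tool_pos: [0.5641, 0.1424, 0.1208]
ee_rot: [-2.184, -0.001, 0.26]
wrist_force: [-0.5, -0.2, -1.4]
width: 0.0479
```

Run:
```python
from go import *
t,R2=plc("yellow",.013); print(t); to(t,R2,vmax=.006)
```

```text
[0.5638313  0.14225762 0.08732721]
t 19.82 q [-0.318  0.456  1.364  0.798  1.865 -0.558] p [0.5641 0.1424 0.1208] e [-2.184e+00 -1.000e-03  2.600e-01] F [-0.5 -0.2 -1.4] w 0.0479
6
[{"x": -0.0001, "y": 0.0046, "z": 0.0032, "rx": 0.02, "ry": -0.02, "rz": -0.0}, {"x": -0.0001, "y": 0.0046, "z": 0.0032, "rx": 0.02, "ry": -0.02, "rz": -0.0}, {"x": -0.0001, "y": 0.0046, "z": 0.0032, "rx": 0.02, "ry": -0.02, "rz": -0.0}, {"x": -0.0, "y": 0.0046, "z": 0.0032, "rx": 0.02, "ry": -0.02, "rz": -0.0}, {"x": -0.0, "y": 0.0046, "z": 0.0032, "rx": 0.02, "ry": -0.02, "rz": -0.0}, {"x": -0.0, "y": 0.0046, "z": 0.0032, "rx": 0.02, "ry": -0.02, "rz": -0.0}]
```

Request:
jog_arm(
  series=[
    {"x": 0, "y": 0.0045, "z": 0.003, "rx": 0, "ry": 0, "rz": 0},
    {"x": 0, "y": 0.0045, "z": 0.003, "rx": 0, "ry": 0, "rz": 0},
    {"x": 0, "y": 0.0045, "z": 0.003, "rx": 0, "ry": 0, "rz": 0},
    {"x": 0, "y": 0.0045, "z": 0.003, "rx": 0, "ry": 0, "rz": 0},
    {"x": 0, "y": 0.004, "z": 0.003, "rx": 0, "ry": 0, "rz": 0},
  ],
  claw=0,
)

```text
time: 20.23
tool_pos: [0.5635, 0.1423, 0.0897]
ee_rot: [-2.183, 0.002, 0.26]
wrist_force: [0.1, 0.1, -0.3]
width: 0.048
```

Run:
```python
from go import *
t,R2=plc("yellow",.0); print(t); to(t,R2,vmax=.003)
```

```text
[0.5638313  0.14225762 0.07432721]
t 20.23 q [-0.318  0.488  1.386  0.787  1.829 -0.597] p [0.5635 0.1423 0.0897] e [-2.183e+00  2.000e-03  2.600e-01] F [ 0.1  0.1 -0.3] w 0.048
6
[{"x": 0.0, "y": 0.0021, "z": 0.0015, "rx": 0.01, "ry": -0.0, "rz": -0.02}, {"x": 0.0, "y": 0.0021, "z": 0.0015, "rx": 0.01, "ry": -0.0, "rz": -0.02}, {"x": 0.0, "y": 0.0021, "z": 0.0015, "rx": 0.01, "ry": -0.0, "rz": -0.02}, {"x": 0.0, "y": 0.0021, "z": 0.0015, "rx": 0.01, "ry": -0.0, "rz": -0.02}, {"x": 0.0, "y": 0.0021, "z": 0.0015, "rx": 0.01, "ry": -0.0, "rz": -0.02}, {"x": 0.0, "y": 0.0021, "z": 0.0015, "rx": 0.01, "ry": -0.0, "rz": -0.02}]
```

Request:
jog_arm(
  series=[
    {"x": 0, "y": 0.002, "z": 0.0015, "rx": 0, "ry": 0, "rz": 0},
    {"x": 0, "y": 0.002, "z": 0.0015, "rx": 0, "ry": 0, "rz": 0},
    {"x": 0, "y": 0.002, "z": 0.0015, "rx": 0, "ry": 0, "rz": 0},
    {"x": 0, "y": 0.0015, "z": 0.001, "rx": 0, "ry": 0, "rz": 0},
    {"x": 0, "y": 0.001, "z": 0.0007, "rx": 0, "ry": 0, "rz": 0},
  ],
  claw=0,
)

```text
time: 20.65
tool_pos: [0.5635, 0.1425, 0.0776]
ee_rot: [-2.183, 0.002, 0.26]
wrist_force: [-0.1, 1.8, -1.5]
width: 0.0482
```

Request:
jog_arm(
  series=[
    {"x": 0, "y": 0.0008, "z": 0.0006, "rx": 0, "ry": 0, "rz": 0},
    {"x": 0, "y": 0.0008, "z": 0.0006, "rx": 0, "ry": 0, "rz": 0},
  ],
  claw=0,
)

```text
time: 20.82
tool_pos: [0.5637, 0.1425, 0.0756]
ee_rot: [-2.183, 0.001, 0.26]
wrist_force: [0.4, -0.3, -0.3]
width: 0.0481
```

Request:
jog_arm(
  series=[
    {"x": 0, "y": 0.001, "z": 0.0007, "rx": 0, "ry": 0, "rz": 0},
    {"x": 0, "y": 0.001, "z": 0.0007, "rx": 0, "ry": 0, "rz": 0},
    {"x": 0, "y": 0.0008, "z": 0.0005, "rx": 0, "ry": 0, "rz": 0},
  ],
  claw=0,
)

```text
time: 21.07
tool_pos: [0.564, 0.1424, 0.0724]
ee_rot: [-2.183, 0.0, 0.26]
wrist_force: [-0.3, 0.0, -0.9]
width: 0.0482
```

Request:
jog_arm(
  series=[
    {"x": 0, "y": 0.0008, "z": 0.0006, "rx": 0, "ry": 0, "rz": 0},
  ],
  claw=0,
)

```text
time: 21.15
tool_pos: [0.564, 0.1426, 0.0722]
ee_rot: [-2.182, -0.001, 0.261]
wrist_force: [0.6, -0.7, 4.5]
width: 0.0483
```

Request:
jog_arm(
  series=[
    {"x": 0, "y": 0.0008, "z": 0.0006, "rx": 0, "ry": 0, "rz": 0},
  ],
  claw=0,
)

```text
time: 21.23
tool_pos: [0.564, 0.1427, 0.0723]
ee_rot: [-2.181, -0.001, 0.261]
wrist_force: [-0.8, -0.5, 4.4]
width: 0.0481
```

Request:
jog_arm(
  series=[
    {"x": 0, "y": 0, "z": 0, "rx": 0, "ry": 0, "rz": 0},
    {"x": 0, "y": 0, "z": 0, "rx": 0, "ry": 0, "rz": 0},
    {"x": 0, "y": 0, "z": 0, "rx": 0, "ry": 0, "rz": 0},
    {"x": 0, "y": 0, "z": 0, "rx": 0, "ry": 0, "rz": 0},
  ],
  claw=0.9,
)

```text
time: 21.57
tool_pos: [0.5644, 0.1425, 0.0717]
ee_rot: [-2.183, -0.002, 0.261]
wrist_force: [-0.2, -0.4, 0.6]
width: 0.0713
```

Request:
jog_arm(
  series=[
    {"x": 0, "y": 0, "z": -0.01, "rx": 0, "ry": 0, "rz": 0},
    {"x": 0, "y": 0, "z": -0.02, "rx": 0, "ry": 0, "rz": 0},
    {"x": 0, "y": 0, "z": -0.03, "rx": 0, "ry": 0, "rz": 0},
    {"x": 0, "y": 0, "z": -0.035, "rx": 0, "ry": 0, "rz": 0},
    {"x": 0, "y": 0, "z": -0.035, "rx": 0, "ry": 0, "rz": 0},
  ],
  claw=1,
)

```text
time: 21.98
tool_pos: [0.5875, 0.0411, 0.1444]
ee_rot: [-2.175, 0.011, 0.269]
wrist_force: [1.4, 0.4, -0.6]
width: 0.0942
```

Run:
```python
from go import *
from bench import cams
from seat import *
import pickle
S=cams.snapshot("wrist"); pickle.dump(S,open("w13.pkl","wb")); cv2.imwrite("pics/w13.png",S["img"][:,:,::-1])
print(fitseat(S,"yellow","cup",(.567,.1285)))
p,R=pk("brush"); p1=p-.11*R.apply([0,0,1])+[0,0,.05]
cpath(p1,R,("blue","yellow")); to(p1,R,vmax=.04,wmax=6.8)
```

```text
(array([0.567 , 0.1295]), np.float64(0.042))
margin 0.32284922234548175 clear (np.float64(0.06487382071512966), 'clean')
t 22.03 q [-0.446  0.556  1.161  0.765  2.033 -0.575] p [0.5908 0.0355 0.1482] e [-2.181  0.004  0.264] F [-0.4 -2.   2.4] w 0.0936
14
[{"x": -0.0198, "y": 0.0105, "z": -0.0183, "rx": -5.23, "ry": -1.11, "rz": -4.19}, {"x": -0.0209, "y": 0.0106, "z": -0.017, "rx": -5.23, "ry": -1.11, "rz": -4.19}, {"x": -0.022, "y": 0.0105, "z": -0.0156, "rx": -5.23, "ry": -1.11, "rz": -4.19}, {"x": -0.0231, "y": 0.0102, "z": -0.0142, "rx": -5.23, "ry": -1.11, "rz": -4.19}, {"x": -0.024, "y": 0.0097, "z": -0.0129, "rx": -5.23, "ry": -1.11, "rz": -4.19}, {"x": -0.025, "y": 0.0091, "z": -0.0115, "rx": -5.23, "ry": -1.11, "rz": -4.19}, {"x": -0.0258, "y": 0.0082, "z": -0.0103, "rx": -5.23, "ry": -1.11, "rz": -4.19}, {"x": -0.0266, "y": 0.0072, "z": -0.009, "rx": -5.23, "ry": -1.11, "rz": -4.19}, {"x": -0.0272, "y": 0.006, "z": -0.0079, "rx": -5.23, "ry": -1.11, "rz": -4.19}, {"x": -0.0277, "y": 0.0046, "z": -0.0069, "rx": -5.23, "ry": -1.11, "rz": -4.19}, {"x": -0.0281, "y": 0.0032, "z": -0.006, "rx": -5.23, "ry": -1.11, "rz": -4.19}, {"x": -0.0284, "y": 0.0016, "z": -0.0052, "rx": -5.23, "ry": -1.11, "rz": -4.19}, {"x": -0.0286, "y": 0.0, "z": -0.0046, "rx": -5.23, "ry": -1.11, "rz": -4.19}, {"x": -0.0286, "y": -0.0017, "z": -0.0041, "rx": -5.23, "ry": -1.11, "rz": -4.19}]
```

View pics/w13.png

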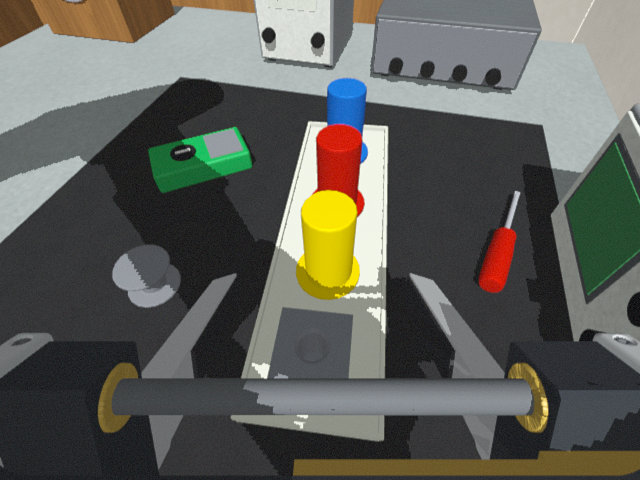

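Request:
jog_arm(
  series=[
    {"x": -0.02, "y": 0.0105, "z": -0.018, "rx": -5.2, "ry": -1.1, "rz": -4.2},
    {"x": -0.021, "y": 0.0105, "z": -0.017, "rx": -5.2, "ry": -1.1, "rz": -4.2},
    {"x": -0.022, "y": 0.0105, "z": -0.0155, "rx": -5.2, "ry": -1.1, "rz": -4.2},
    {"x": -0.023, "y": 0.01, "z": -0.014, "rx": -5.2, "ry": -1.1, "rz": -4.2},
    {"x": -0.024, "y": 0.0095, "z": -0.013, "rx": -5.2, "ry": -1.1, "rz": -4.2},
    {"x": -0.025, "y": 0.009, "z": -0.0115, "rx": -5.2, "ry": -1.1, "rz": -4.2},
    {"x": -0.026, "y": 0.008, "z": -0.01, "rx": -5.2, "ry": -1.1, "rz": -4.2},
    {"x": -0.0265, "y": 0.007, "z": -0.009, "rx": -5.2, "ry": -1.1, "rz": -4.2},
    {"x": -0.027, "y": 0.006, "z": -0.008, "rx": -5.2, "ry": -1.1, "rz": -4.2},
    {"x": -0.0275, "y": 0.0045, "z": -0.007, "rx": -5.2, "ry": -1.1, "rz": -4.2},
    {"x": -0.028, "y": 0.003, "z": -0.006, "rx": -5.2, "ry": -1.1, "rz": -4.2},
  ],
  claw=1,
)

```text
time: 22.95
tool_pos: [0.4428, -0.2658, 0.1782]
ee_rot: [2.943, -0.1, 1.083]
wrist_force: [0.3, -0.5, 0.2]
width: 0.0938
```

Run:
```python
from go import *
from vis import ray
import pickle,cv2
p,R=pk("brush"); p1=p-.10*R.apply([0,0,1])
cpath(p1,R,("blue","yellow"),("brush",)); to(p1,R,vmax=.04,wmax=6.8)
S=pickle.load(open("w13.pkl","rb")); print("bore",ray(S,(313,347),.063))
cv2.imwrite("pics/bore.png",cv2.resize(S["img"][295:375,260:370,::-1],None,fx=7,fy=7,interpolation=cv2.INTER_CUBIC))
```

```text
margin 0.293259940605457 clear (np.float64(0.07344274077270267), 'blk2')
t 22.95 q [-0.758 -0.142  1.624  0.148  1.493 -1.83 ] p [ 0.4428 -0.2658  0.1782] e [ 2.943 -0.1    1.083] F [ 0.3 -0.5  0.2] w 0.0938
3
[{"x": -0.0246, "y": -0.0061, "z": 0.017, "rx": -4.37, "ry": -0.86, "rz": -3.49}, {"x": -0.0239, "y": -0.0089, "z": 0.0168, "rx": -4.37, "ry": -0.86, "rz": -3.49}, {"x": -0.023, "y": -0.0116, "z": 0.0164, "rx": -4.37, "ry": -0.86, "rz": -3.49}]
bore [0.5829197  0.02374269 0.063     ]
```

View pics/bore.png

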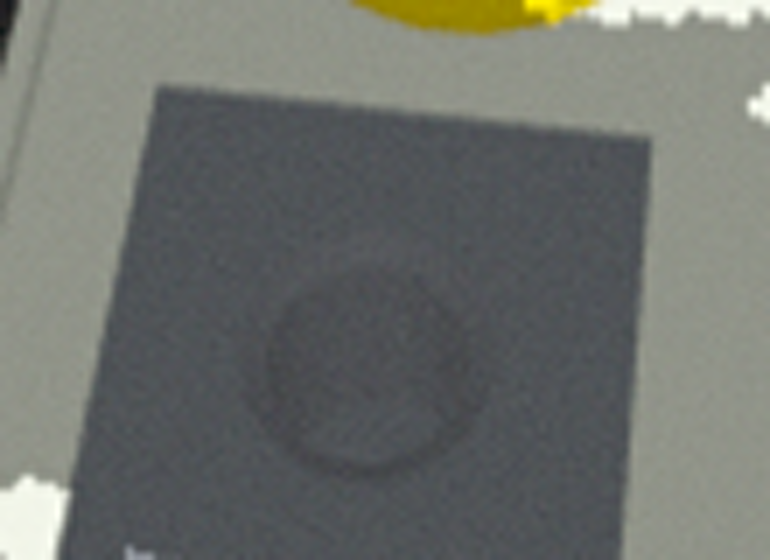

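Request:
jog_arm(
  series=[
    {"x": -0.0245, "y": -0.006, "z": 0.016, "rx": -4.4, "ry": -0.9, "rz": -3.5},
    {"x": -0.024, "y": -0.009, "z": 0.015, "rx": -4.4, "ry": -0.9, "rz": -3.5},
    {"x": -0.021, "y": -0.01, "z": 0.013, "rx": -4.3, "ry": -0.8, "rz": -3.4},
    {"x": 0, "y": 0, "z": 0, "rx": 0, "ry": 0, "rz": 0},
    {"x": 0, "y": 0, "z": 0, "rx": 0, "ry": 0, "rz": 0},
  ],
  claw=1,
)

```text
time: 23.37
tool_pos: [0.3975, -0.3257, 0.1258]
ee_rot: [2.687, 0.015, 1.241]
wrist_force: [0.0, -0.9, 0.5]
width: 0.094
```

```bash
sed -i 's/\[.582,.025,.098\]/[.5826,.0242,.098]/' items.py
python3 - <<'E'
from go import *
from bench import cams
from vis import *
import pickle
p,R=pk("brush")
cams.snapshot("wrist"); s=cams.snapshot("wrist"); pickle.dump(s,open("w14.pkl","wb")); to(p,R,vmax=.02)
im=s["img"][:,:,::-1].copy()
h=hsv(s);m,c,a=blob((h[...,0]>3)&(h[...,0]<20)&(h[...,1]>80)&(h[...,2]>50),(322,250)); print(a)
q,f=fit([(s,m.astype(float))],.044,.112,.009,[.4685,-.3443,-.328]); print(q,f)
cv2.polylines(im,[cv2.convexHull(proj(s,cyl(q[:2],q[2],.044,.112,.009)).astype(np.float32)).astype(int)],True,(255,0,0),1)
cv2.imwrite("pics/w14.png",im)
E
```

```text
t 23.47 q [-0.985 -0.308  1.917  0.283  1.17  -2.296] p [ 0.3988 -0.3255  0.1264] e [2.687 0.015 1.244] F [ 0.7 -0.1 -0.7] w 0.0937
6
[{"x": 0.001, "y": -0.0004, "z": 0.0183, "rx": 0.17, "ry": 0.13, "rz": 0.07}, {"x": 0.001, "y": -0.0003, "z": 0.0183, "rx": 0.17, "ry": 0.13, "rz": 0.07}, {"x": 0.0009, "y": -0.0003, "z": 0.0183, "rx": 0.17, "ry": 0.13, "rz": 0.07}, {"x": 0.0009, "y": -0.0002, "z": 0.0183, "rx": 0.17, "ry": 0.13, "rz": 0.07}, {"x": 0.0009, "y": -0.0002, "z": 0.0183, "rx": 0.17, "ry": 0.13, "rz": 0.07}, {"x": 0.0008, "y": -0.0001, "z": 0.0183, "rx": 0.17, "ry": 0.13, "rz": 0.07}]
[ 321  220   23   86 1575]
[ 0.48022451 -0.34693741 -0.34224664] 0.14100217864923748
```

View pics/w14.png

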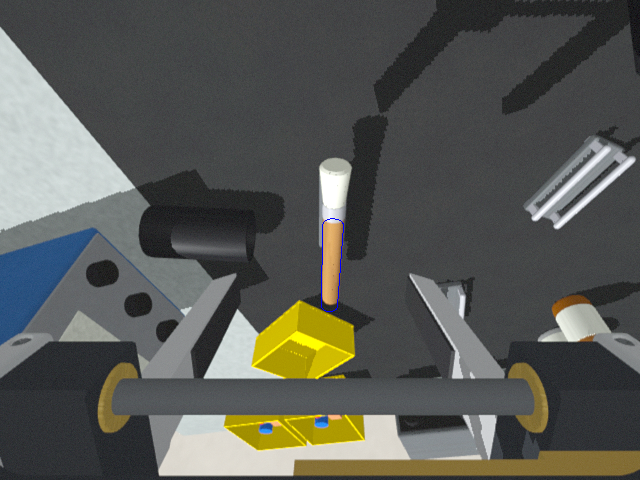

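Run:
```python
from vis import *
import pickle
s=pickle.load(open("w14.pkl","rb")); w=pickle.load(open("w1.pkl","rb")); t,_=pickle.load(open("shots0.pkl","rb"))
cv2.imwrite("pics/br.png",cv2.resize(s["img"][150:320,280:390,::-1],None,fx=3.5,fy=3.5,interpolation=cv2.INTER_CUBIC))
h=hsv(s);m,c,a=blob((h[...,0]>3)&(h[...,0]<20)&(h[...,1]>80)&(h[...,2]>50),(322,250))
ys=np.where(m.any(1))[0]
for y in (ys[0],ys[0]+5,ys[len(ys)//2],ys[-1]-5,ys[-1]): xs=np.where(m[y])[0]; print(y,xs.min(),xs.max())
mw,cw,b=blob(mask(w,'wood'),(465,225)); cv2.imwrite("pics/br2.png",cv2.resize(w["img"][180:280,370:520,::-1],None,fx=5,fy=5,interpolation=cv2.INTER_CUBIC))
f=ray(s,(331,ys[-1]),.05); e=ray(s,(333,ys[0]),.053); print("foot",f,"ferr",e,np.hypot(*(f-e)[:2]))
```

```text
220 323 343
225 323 343
263 322 341
300 322 337
305 330 330
foot [ 0.52614725 -0.3619591   0.05      ] ferr [ 0.41454653 -0.32431672  0.053     ] 0.11777805972247436
```

View pics/br.png

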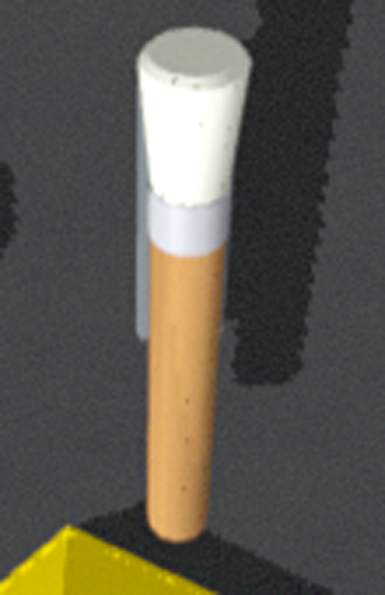

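View pics/br2.png

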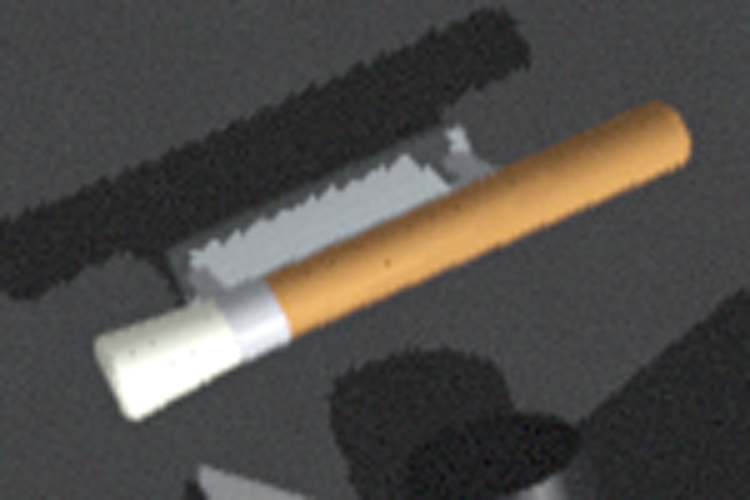

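Request:
jog_arm(
  series=[
    {"x": 0.001, "y": -0.001, "z": 0.018, "rx": 0.2, "ry": 0.1, "rz": 0.1},
    {"x": 0.001, "y": -0.002, "z": 0.018, "rx": 0.3, "ry": 0.1, "rz": 0.1},
    {"x": 0.001, "y": -0.002, "z": 0.018, "rx": 0.3, "ry": 0.1, "rz": 0},
    {"x": 0.001, "y": -0.002, "z": 0.018, "rx": 0.3, "ry": 0.1, "rz": 0},
    {"x": 0.001, "y": -0.002, "z": 0.016, "rx": 0.3, "ry": 0.1, "rz": 0},
    {"x": 0, "y": 0, "z": 0.008, "rx": 0, "ry": 0, "rz": 0},
    {"x": 0, "y": 0, "z": 0, "rx": 0, "ry": 0, "rz": 0},
  ],
  claw=0.7,
)

```text
time: 24.05
tool_pos: [0.4516, -0.3405, 0.0535]
ee_rot: [2.689, 0.018, 1.255]
wrist_force: [0.8, 0.6, 0.8]
width: 0.0655
```

Run:
```python
from go import *
p,R=pk("brush"); print(p); to(p,R,vmax=.02)
```

```text
[ 0.44391426 -0.33593368  0.02678015]
t 24.05 q [-0.898 -0.125  1.922  0.279  0.969 -2.272] p [ 0.4516 -0.3405  0.0535] e [2.689 0.018 1.255] F [0.8 0.6 0.8] w 0.0655
2
[{"x": 0.0012, "y": -0.0097, "z": 0.0101, "rx": 0.48, "ry": 0.32, "rz": 0.53}, {"x": 0.0011, "y": -0.0097, "z": 0.0102, "rx": 0.48, "ry": 0.32, "rz": 0.53}]
```

Request:
jog_arm(
  series=[
    {"x": 0.001, "y": -0.0075, "z": 0.0075, "rx": 0.4, "ry": 0.3, "rz": 0.4},
    {"x": 0.001, "y": -0.0075, "z": 0.0075, "rx": 0.4, "ry": 0.2, "rz": 0.4},
    {"x": 0, "y": -0.005, "z": 0.005, "rx": 0.2, "ry": 0.1, "rz": 0.2},
    {"x": 0, "y": 0, "z": 0, "rx": 0, "ry": 0, "rz": 0},
  ],
  claw=0.6,
)

```text
time: 24.38
tool_pos: [0.4467, -0.3372, 0.0298]
ee_rot: [2.702, 0.003, 1.246]
wrist_force: [0.7, 0.8, -0.1]
width: 0.0564
```

Run:
```python
from go import *
p,R=pk("brush"); to(p,R,vmax=.02)
```

```text
t 24.38 q [-0.904 -0.101  1.948  0.291  0.939 -2.281] p [ 0.4467 -0.3372  0.0298] e [2.702 0.003 1.246] F [ 0.7  0.8 -0.1] w 0.0564
1
[{"x": 0.0003, "y": -0.0041, "z": 0.0014, "rx": 0.21, "ry": 0.06, "rz": 0.23}]
```

Request:
jog_arm(
  series=[
    {"x": 0, "y": -0.003, "z": 0.001, "rx": 0.2, "ry": 0, "rz": 0.2},
    {"x": 0, "y": -0.001, "z": 0, "rx": 0, "ry": 0, "rz": 0},
    {"x": 0, "y": -0.0005, "z": 0, "rx": 0, "ry": 0, "rz": 0},
    {"x": 0, "y": 0, "z": 0, "rx": 0, "ry": 0, "rz": 0},
    {"x": 0, "y": 0, "z": 0, "rx": 0, "ry": 0, "rz": 0},
    {"x": 0, "y": 0, "z": 0, "rx": 0, "ry": 0, "rz": 0},
    {"x": 0, "y": 0, "z": 0, "rx": 0, "ry": 0, "rz": 0},
  ],
  claw=0,
)

```text
time: 24.97
tool_pos: [0.4429, -0.3363, 0.0289]
ee_rot: [2.702, 0.001, 1.24]
wrist_force: [-0.1, -0.5, -0.6]
width: 0.0162
```

Run:
```python
from go import *
from bench import cams
import cv2
S=cams.snapshot("wrist"); cv2.imwrite("pics/w15.png",S["img"][:,:,::-1])
p,R=pk("brush"); to(p,R,vmax=.02); to(robot.get_obs()["tool_pos"]+[0,0,.12],R,vmax=.03)
```

```text
t 25.02 q [-0.91  -0.108  1.956  0.292  0.939 -2.281] p [ 0.4428 -0.3363  0.0287] e [2.702e+00 1.000e-03 1.240e+00] F [-0.3 -1.2 -1.1] w 0.0159
1
[{"x": 0.0007, "y": 0.0, "z": 0.0022, "rx": 0.16, "ry": 0.09, "rz": -0.12}]
t 25.02 q [-0.91  -0.108  1.956  0.292  0.939 -2.281] p [ 0.4428 -0.3363  0.0287] e [2.702e+00 1.000e-03 1.240e+00] F [-0.3 -1.2 -1.1] w 0.0159
5
[{"x": -0.0, "y": 0.0102, "z": -0.0217, "rx": 0.03, "ry": 0.02, "rz": -0.02}, {"x": -0.0, "y": 0.0102, "z": -0.0217, "rx": 0.03, "ry": 0.02, "rz": -0.02}, {"x": -0.0, "y": 0.0102, "z": -0.0217, "rx": 0.03, "ry": 0.02, "rz": -0.02}, {"x": -0.0, "y": 0.0102, "z": -0.0217, "rx": 0.03, "ry": 0.02, "rz": -0.02}, {"x": -0.0, "y": 0.0102, "z": -0.0217, "rx": 0.03, "ry": 0.02, "rz": -0.02}]
```

View pics/w15.png

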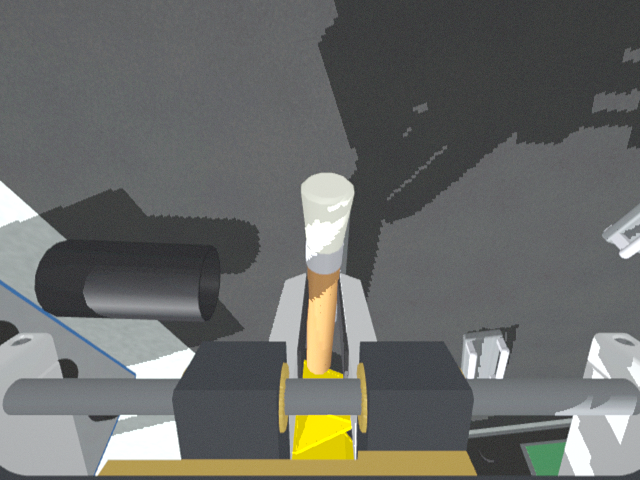

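Request:
jog_arm(
  series=[
    {"x": 0, "y": 0.002, "z": -0.004, "rx": 0, "ry": 0, "rz": 0},
    {"x": 0, "y": 0.007, "z": -0.015, "rx": 0, "ry": 0, "rz": 0},
    {"x": 0, "y": 0.01, "z": -0.022, "rx": 0, "ry": 0, "rz": 0},
    {"x": 0, "y": 0.01, "z": -0.022, "rx": 0, "ry": 0, "rz": 0},
    {"x": 0, "y": 0.01, "z": -0.022, "rx": 0, "ry": 0, "rz": 0},
    {"x": 0, "y": 0.01, "z": -0.022, "rx": 0, "ry": 0, "rz": 0},
  ],
  claw=0,
)

```text
time: 25.52
tool_pos: [0.4369, -0.3319, 0.1408]
ee_rot: [2.721, -0.007, 1.24]
wrist_force: [0.1, -1.6, 0.0]
width: 0.0157
```

Run:
```python
from go import *
p2,R2=pl("brush"); w=p2+[-.06,-.10,.15]; print(w); cpath(w,R2,("blue","yellow"),("brush",)); to(w,R2,vmax=.04,wmax=6.8)
```

```text
[ 0.53120992 -0.06088717  0.24997025]
margin 0.3720056696104277 clear (np.float64(0.08771914014067594), 'blk2')
t 25.52 q [-0.911 -0.209  1.802  0.248  1.205 -2.198] p [ 0.4369 -0.3319  0.1408] e [ 2.721 -0.007  1.24 ] F [ 0.1 -1.6  0. ] w 0.0157
19
[{"x": 0.0151, "y": 0.0024, "z": -0.0051, "rx": 3.3, "ry": 1.99, "rz": 5.39}, {"x": 0.0155, "y": 0.0006, "z": -0.0047, "rx": 3.3, "ry": 1.99, "rz": 5.39}, {"x": 0.0156, "y": -0.0011, "z": -0.0041, "rx": 3.3, "ry": 1.99, "rz": 5.39}, {"x": 0.0155, "y": -0.0028, "z": -0.0035, "rx": 3.3, "ry": 1.99, "rz": 5.39}, {"x": 0.0153, "y": -0.0044, "z": -0.0027, "rx": 3.3, "ry": 1.99, "rz": 5.39}, {"x": 0.0149, "y": -0.0059, "z": -0.0019, "rx": 3.3, "ry": 1.99, "rz": 5.39}, {"x": 0.0143, "y": -0.0074, "z": -0.001, "rx": 3.3, "ry": 1.99, "rz": 5.39}, {"x": 0.0136, "y": -0.0088, "z": -0.0001, "rx": 3.3, "ry": 1.99, "rz": 5.39}, {"x": 0.0127, "y": -0.01, "z": 0.0009, "rx": 3.3, "ry": 1.99, "rz": 5.39}, {"x": 0.0116, "y": -0.011, "z": 0.002, "rx": 3.3, "ry": 1.99, "rz": 5.39}, {"x": 0.0105, "y": -0.0119, "z": 0.003, "rx": 3.3, "ry": 1.99, "rz": 5.39}, {"x": 0.0092, "y": -0.0126, "z": 0.0041, "rx": 3.3, "ry": 1.99, "rz": 5.39}, {"x": 0.0078, "y": -0.0132, "z": 0.0051, "rx": 3.3, "ry": 1.99, "rz": 5.39}, {"x": 0.0064, "y": -0.0135, "z": 0.0061, "rx": 3.3, "ry": 1.99, "rz": 5.39}, {"x": 0.0049, "y": -0.0137, "z": 0.0071, "rx": 3.3, "ry": 1.99, "rz": 5.39}, {"x": 0.0033, "y": -0.0136, "z": 0.008, "rx": 3.3, "ry": 1.99, "rz": 5.39}, {"x": 0.0018, "y": -0.0134, "z": 0.0089, "rx": 3.3, "ry": 1.99, "rz": 5.39}, {"x": 0.0002, "y": -0.0129, "z": 0.0097, "rx": 3.3, "ry": 1.99, "rz": 5.39}, {"x": -0.0013, "y": -0.0123, "z": 0.0104, "rx": 3.3, "ry": 1.99, "rz": 5.39}]
```

Request:
jog_arm(
  series=[
    {"x": 0.015, "y": 0.0025, "z": -0.01, "rx": 3.3, "ry": 2, "rz": 5.4},
    {"x": 0.0155, "y": 0.0005, "z": -0.01, "rx": 3.3, "ry": 2, "rz": 5.4},
    {"x": 0.0155, "y": -0.001, "z": -0.008, "rx": 3.3, "ry": 2, "rz": 5.4},
    {"x": 0.0155, "y": -0.003, "z": -0.006, "rx": 3.3, "ry": 2, "rz": 5.4},
    {"x": 0.0155, "y": -0.0045, "z": -0.004, "rx": 3.3, "ry": 2, "rz": 5.4},
    {"x": 0.015, "y": -0.006, "z": -0.002, "rx": 3.3, "ry": 2, "rz": 5.4},
    {"x": 0.0145, "y": -0.0075, "z": -0.001, "rx": 3.3, "ry": 2, "rz": 5.4},
    {"x": 0.0135, "y": -0.009, "z": 0, "rx": 3.3, "ry": 2, "rz": 5.4},
    {"x": 0.0125, "y": -0.01, "z": 0.001, "rx": 3.3, "ry": 2, "rz": 5.4},
    {"x": 0.0115, "y": -0.011, "z": 0.002, "rx": 3.3, "ry": 2, "rz": 5.4},
    {"x": 0.0105, "y": -0.012, "z": 0.003, "rx": 3.3, "ry": 2, "rz": 5.4},
    {"x": 0.009, "y": -0.0125, "z": 0.004, "rx": 3.3, "ry": 2, "rz": 5.4},
  ],
  claw=0,
)

```text
time: 26.52
tool_pos: [0.4982, -0.1609, 0.2458]
ee_rot: [-2.518, -0.346, 0.035]
wrist_force: [0.3, 0.6, -0.6]
width: 0.0157
```

Run:
```python
from go import *
p2,R2=pl("brush"); w=p2+[-.05,-.08,.13]; print(w); cpath(w,R2,("blue","yellow"),("brush",)); to(w,R2,vmax=.04,wmax=6.8)
```

```text
[ 0.54120992 -0.04088717  0.22997025]
margin 0.7424560807194569 clear (np.float64(0.1284660856038135), 'clean')
t 26.52 q [-0.859  0.106  1.403  0.662  1.908 -0.87 ] p [ 0.4982 -0.1609  0.2458] e [-2.518 -0.346  0.035] F [ 0.3  0.6 -0.6] w 0.0157
7
[{"x": 0.0056, "y": -0.0112, "z": 0.0135, "rx": 3.24, "ry": 1.74, "rz": 5.04}, {"x": 0.0042, "y": -0.0108, "z": 0.0142, "rx": 3.24, "ry": 1.74, "rz": 5.04}, {"x": 0.0028, "y": -0.0103, "z": 0.0149, "rx": 3.24, "ry": 1.74, "rz": 5.04}, {"x": 0.0015, "y": -0.0096, "z": 0.0156, "rx": 3.24, "ry": 1.74, "rz": 5.04}, {"x": 0.0002, "y": -0.0088, "z": 0.0161, "rx": 3.24, "ry": 1.74, "rz": 5.04}, {"x": -0.001, "y": -0.0078, "z": 0.0166, "rx": 3.24, "ry": 1.74, "rz": 5.04}, {"x": -0.0022, "y": -0.0067, "z": 0.0169, "rx": 3.24, "ry": 1.74, "rz": 5.04}]
```

Request:
jog_arm(
  series=[
    {"x": 0.0055, "y": -0.011, "z": 0.013, "rx": 3.2, "ry": 1.7, "rz": 5},
    {"x": 0.004, "y": -0.011, "z": 0.014, "rx": 3.2, "ry": 1.7, "rz": 5},
    {"x": 0.003, "y": -0.0105, "z": 0.0145, "rx": 3.2, "ry": 1.7, "rz": 5},
    {"x": 0.0015, "y": -0.0095, "z": 0.015, "rx": 3.2, "ry": 1.7, "rz": 5},
    {"x": 0, "y": -0.009, "z": 0.0155, "rx": 3.2, "ry": 1.7, "rz": 5},
    {"x": -0.001, "y": -0.008, "z": 0.016, "rx": 3.2, "ry": 1.7, "rz": 5},
    {"x": -0.002, "y": -0.0065, "z": 0.015, "rx": 3.2, "ry": 1.7, "rz": 5},
    {"x": 0, "y": 0, "z": 0, "rx": 0, "ry": 0, "rz": 0},
    {"x": 0, "y": 0, "z": 0, "rx": 0, "ry": 0, "rz": 0},
  ],
  claw=0,
)

```text
time: 27.27
tool_pos: [0.5431, -0.0443, 0.2302]
ee_rot: [-2.005, 0.024, -0.546]
wrist_force: [0.9, 0.2, -0.7]
width: 0.0158
```

Run:
```python
from go import *
from bench import cams
import cv2,pickle
cams.snapshot("wrist"); S={n:cams.snapshot(n) for n in("wrist","scene","top")}; o=robot.get_obs(); pickle.dump((S,o),open("s16.pkl","wb"))
for n in S: cv2.imwrite(f"pics/{n}16.png",S[n]["img"][:,:,::-1])
p2,R2=pl("brush"); w=p2+[0,0,.09]; to(w,R2,vmax=.02,wmax=6.8)
```

```text
t 27.47 q [-0.847  0.075  1.726  1.069  1.746 -0.321] p [ 0.544  -0.0454  0.2316] e [-2.005  0.021 -0.546] F [-0.6  0.3 -0.3] w 0.0163
6
[{"x": -0.0004, "y": -0.0005, "z": 0.0176, "rx": -0.02, "ry": -0.11, "rz": -0.27}, {"x": -0.0004, "y": -0.0005, "z": 0.0176, "rx": -0.02, "ry": -0.11, "rz": -0.27}, {"x": -0.0004, "y": -0.0005, "z": 0.0176, "rx": -0.02, "ry": -0.11, "rz": -0.27}, {"x": -0.0003, "y": -0.0005, "z": 0.0176, "rx": -0.02, "ry": -0.11, "rz": -0.27}, {"x": -0.0003, "y": -0.0005, "z": 0.0176, "rx": -0.02, "ry": -0.11, "rz": -0.27}, {"x": -0.0003, "y": -0.0005, "z": 0.0176, "rx": -0.02, "ry": -0.11, "rz": -0.27}]
```

View pics/wrist16.png

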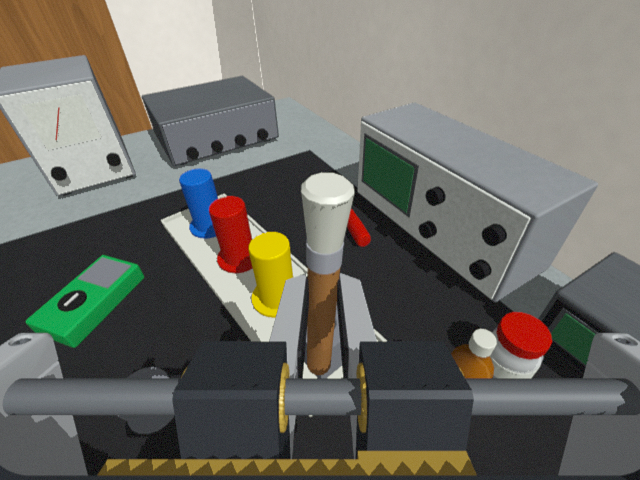

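View pics/scene16.png

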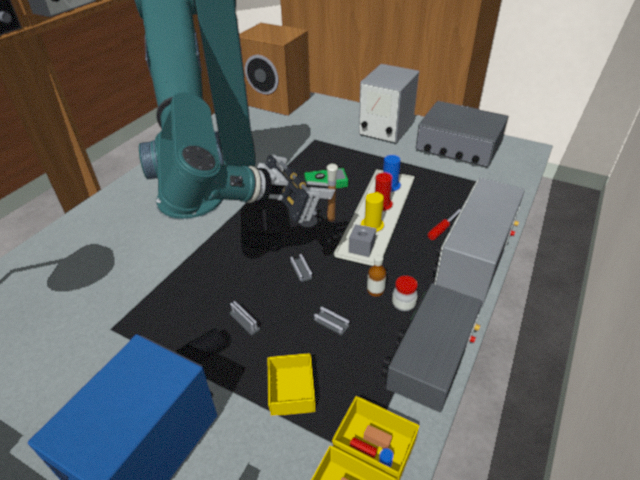

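```bash
cat > brush.py <<'E'
from held import *
def ring(c,d,r,n=40):
    a=np.cross(d,[1,0,0.1]);a/=np.linalg.norm(a);b=np.cross(d,a);t=np.linspace(0,2*np.pi,n,endpoint=False)
    return c+r*(np.outer(np.cos(t),a)+np.outer(np.sin(t),b))
def bm(S,lim=345):
    h=hsv(S);H,Sa,V=[h[...,i].astype(int) for i in range(3)]
    w,_,a1=blob((Sa<45)&(V>165),(327,200)); 
    wd,_,a2=blob((H>3)&(H<20)&(Sa>80)&(V>30),(322,310)); wd[lim:]=0
    return w.astype(float),wd.astype(float),a1,a2
def bfit(S,o,phi,s,lim=345):
    w,wd,a1,a2=bm(S,lim); print(a1,a2); mt=mtool(phi,s); pw=np.cross([1,0,0],mt); R=Rn.from_euler('xyz',o["ee_rot"])
    def geo(q):
        d=mt+q[3]*pw+np.array([q[4],0,0]); d/=np.linalg.norm(d)     # toward foot
        gp=np.array([q[0],0,-GZ])+q[2]*pw; return gp,d               # axis point at grip, dist q[1] from foot
    def pts(q):
        gp,d=geo(q); at=lambda t:gp+d*(q[1]-t)
        W=np.vstack([ring(at(.1265),d,.0098),ring(at(.158),d,.012),ring(at(.160),d,.0112)])
        D=np.vstack([ring(at(.112),d,.009),ring(at(.03),d,.009)])
        return R.apply(W)+o["tool_pos"],R.apply(D)+o["tool_pos"]
    def f(q):
        W,D=pts(q); a=silh(S,W); b=silh(S,D); b[lim:]=0
        b=np.where(a>.5,0,b)
        return np.abs(a-w).sum()/w.sum()+np.abs(b-wd).sum()/wd.sum()
    x=np.array([0,.09,0,0,0.]); st=np.array([.003,.005,.003,.08,.05])
    for k in(1,.5,.3):
        sx=np.vstack([x]+[x+np.eye(5)[i]*st*k for i in range(5)]); r=minimize(f,x,method='Nelder-Mead',options=dict(initial_simplex=sx,xatol=1e-5,fatol=1e-5,maxiter=500)); x=r.x
    gp,d=geo(x); return x,r.fun,gp+d*x[1],d,pts(x)
E
python3 - <<'E'
from brush import *
import pickle
S,o=pickle.load(open("s16.pkl","rb")); S=S["wrist"]
x,f,foot,d,(W,D)=bfit(S,o,65,1); print(x.round(4),f,"foot tool",foot.round(4),"d",d.round(4),mtool(65,1))
R=Rn.from_euler('xyz',o["ee_rot"]); print("world axis",R.apply(d),"foot",R.apply(foot)+o["tool_pos"])
im=S["img"][:,:,::-1].copy()
for p in(W,D): cv2.polylines(im,[cv2.convexHull(proj(S,p).astype(np.float32)).astype(int)],True,(0,255,0),1)
cv2.imwrite("pics/w16o.png",cv2.resize(im[160:390,240:410],None,fx=2.5,fy=2.5))
E
```

```text
[ 302  173   52   82 2357] [ 307  269   34  106 2669]
[-0.0004  0.1011  0.0061 -0.2081 -0.0565] 0.778334124878366 foot tool [-0.006   0.0957  0.0096] d [-0.0552  0.9719  0.2287] [0.         0.90630779 0.42261826]
world axis [-0.16954762 -0.13310364 -0.97649221] foot [ 0.52085944 -0.06828727  0.14088386]
```

View pics/w16o.png

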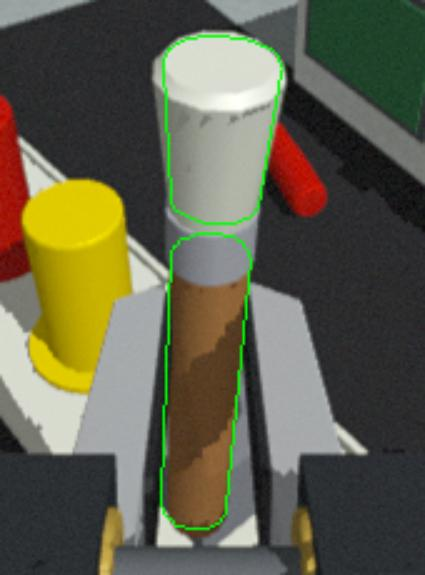

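```bash
python3 - <<'E'
import re
s=open("brush.py").read()
s=s.replace("(Sa<45)&(V>165),(327,200)","(Sa<60)&(V>125)&(Rg),(327,200)").replace("    w,_,a1=","    yy,xx=np.mgrid[:480,:640]; Rg=(xx>295)&(xx<360)&(yy<251+0)\n    w,_,a1=")
s=s.replace("wd[lim:]=0\n","wd[lim:]=0\n    w=cv2.morphologyEx(w.astype(np.uint8),cv2.MORPH_CLOSE,np.ones((9,9)));wd=cv2.morphologyEx(wd.astype(np.uint8),cv2.MORPH_CLOSE,np.ones((9,9)))\n")
open("brush.py","w").write(s)
E
python3 - <<'E'
from brush import *
import pickle
S,o=pickle.load(open("s16.pkl","rb")); S=S["wrist"]
w,wd,a,b=bm(S,380); im=S["img"].copy(); im[w>0]=(255,0,255); im[wd>0]=(0,255,255)
# nominal overlay
mt=mtool(65,1); R=Rn.from_euler('xyz',o["ee_rot"]); at=lambda t:np.array([0,0,-GZ])+mt*(.09-t)
for t,r in((0,.009),(.112,.009),(.126,.0095),(.16,.012)):
    cv2.polylines(im,[proj(S,R.apply(ring(at(t),mt,r))+o["tool_pos"]).astype(int)],True,(0,255,0),1)
cv2.imwrite("pics/w16m.png",cv2.resize(im[160:390,240:410,::-1],None,fx=2.5,fy=2.5))
E
```

```text
(no output)
```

View pics/w16m.png

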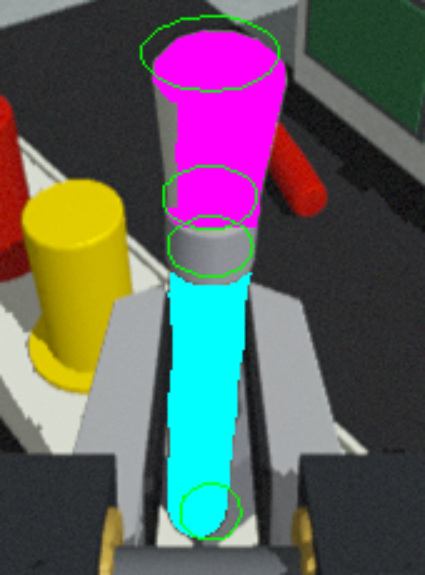

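```bash
sed -i 's/(Sa<60)&(V>125)/(Sa<70)\&(V>95)/; s/ring(at(.03),d,.009)/ring(at(.003),d,.009),ring(at(0),d,.007)/; s/lim=345/lim=374/g' brush.py
python3 - <<'E'
from brush import *
import pickle
S,o=pickle.load(open("s16.pkl","rb")); S=S["wrist"]
x,f,foot,d,(W,D)=bfit(S,o,65,1); print(x.round(4),f,"foot tool",foot.round(4),"d",d.round(4),mtool(65,1))
R=Rn.from_euler('xyz',o["ee_rot"]); print("world axis",R.apply(d),"foot",R.apply(foot)+o["tool_pos"])
im=S["img"][:,:,::-1].copy()
for p in(W,D): cv2.polylines(im,[cv2.convexHull(proj(S,p).astype(np.float32)).astype(int)],True,(0,255,0),1)
cv2.imwrite("pics/w16o.png",cv2.resize(im[160:390,240:410],None,fx=2.5,fy=2.5))
E
```

```text
[ 301  172   54   79 3406] [ 307  269   34  106 2669]
[-0.0008  0.0938  0.0024 -0.0047 -0.038 ] 0.3186694700144689 foot tool [-0.0044  0.0842  0.0224] d [-0.038   0.9076  0.418 ] [0.         0.90630779 0.42261826]
world axis [-0.05201866  0.02803464 -0.99825253] foot [ 0.53086087 -0.05514278  0.14597662]
```

View pics/w16o.png

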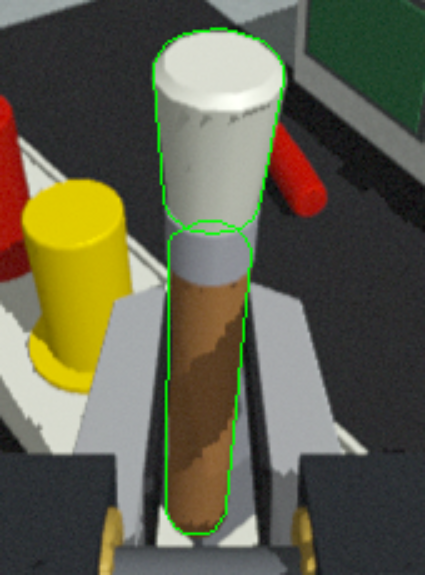

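```bash
cat >> go.py <<'E'
FOOT=np.array([-.0042,.0838,.0218]); BD=np.array([-.038,.9076,.418]); BD/=np.linalg.norm(BD)
SOCK=np.array([.5826,.0242,.018])
def plb(dz):
    R2=pl("brush")[1]; v=R2.apply(BD); ax=np.cross(v,[0,0,-1.]); R=Rn.from_rotvec(ax/np.linalg.norm(ax)*np.arcsin(np.linalg.norm(ax)))*R2
    return SOCK+[0,0,dz]-R.apply(FOOT),R
E
python3 - <<'E'
from go import *
t,R=plb(.08); print(t); cpath(t,R,("blue","yellow"),("brush",)); to(t,R,vmax=.02)
E
```

```text
[0.59105793 0.03693104 0.1833329 ]
margin 0.7444137868663625 clear (np.float64(0.07713977831878503), 'yel')
t 27.47 q [-0.847  0.075  1.726  1.069  1.746 -0.321] p [ 0.544  -0.0454  0.2316] e [-2.005  0.021 -0.546] F [-0.6  0.3 -0.3] w 0.0163
6
[{"x": -0.0003, "y": 0.0007, "z": 0.0177, "rx": 0.03, "ry": 0.04, "rz": -0.6}, {"x": -0.0003, "y": 0.0007, "z": 0.0177, "rx": 0.03, "ry": 0.04, "rz": -0.6}, {"x": -0.0003, "y": 0.0007, "z": 0.0177, "rx": 0.03, "ry": 0.04, "rz": -0.6}, {"x": -0.0003, "y": 0.0007, "z": 0.0177, "rx": 0.03, "ry": 0.04, "rz": -0.6}, {"x": -0.0003, "y": 0.0007, "z": 0.0177, "rx": 0.03, "ry": 0.04, "rz": -0.6}, {"x": -0.0004, "y": 0.0007, "z": 0.0177, "rx": 0.03, "ry": 0.04, "rz": -0.6}]
```

Request:
jog_arm(
  series=[
    {"x": 0, "y": 0.0005, "z": 0.0175, "rx": 0, "ry": 0, "rz": -0.6},
    {"x": 0, "y": 0.0005, "z": 0.0175, "rx": 0, "ry": 0, "rz": -0.6},
    {"x": 0, "y": 0.0005, "z": 0.0175, "rx": 0, "ry": 0, "rz": -0.6},
    {"x": -0.0005, "y": 0.0005, "z": 0.0175, "rx": 0, "ry": 0, "rz": -0.6},
    {"x": -0.0005, "y": 0.0005, "z": 0.016, "rx": 0, "ry": 0, "rz": -0.6},
    {"x": -0.0005, "y": 0.0005, "z": 0.012, "rx": 0, "ry": 0, "rz": -0.6},
    {"x": 0, "y": 0, "z": 0, "rx": 0, "ry": 0, "rz": 0},
    {"x": 0, "y": 0, "z": 0, "rx": 0, "ry": 0, "rz": 0},
  ],
  claw=0,
)

```text
time: 28.13
tool_pos: [0.5961, 0.0239, 0.1943]
ee_rot: [-2.016, -0.068, -0.518]
wrist_force: [-0.3, -0.1, -1.0]
width: 0.0158
```

Run:
```python
from go import *
t,R=plb(.07); to(t,R,vmax=.01)
```

```text
t 28.13 q [-0.672  0.101  1.773  1.112  1.547 -0.4  ] p [0.5961 0.0239 0.1943] e [-2.016 -0.068 -0.518] F [-0.3 -0.1 -1. ] w 0.0158
3
[{"x": -0.0041, "y": 0.0048, "z": 0.0056, "rx": 0.26, "ry": -0.15, "rz": 0.56}, {"x": -0.004, "y": 0.0049, "z": 0.0055, "rx": 0.26, "ry": -0.15, "rz": 0.56}, {"x": -0.0039, "y": 0.0049, "z": 0.0055, "rx": 0.26, "ry": -0.15, "rz": 0.56}]
```

Request:
jog_arm(
  series=[
    {"x": -0.004, "y": 0.0045, "z": 0.0055, "rx": 0.3, "ry": -0.1, "rz": 0.6},
    {"x": -0.004, "y": 0.0045, "z": 0.0055, "rx": 0.3, "ry": -0.1, "rz": 0.6},
    {"x": -0.003, "y": 0.004, "z": 0.0045, "rx": 0.2, "ry": -0.1, "rz": 0.4},
    {"x": 0, "y": 0, "z": 0, "rx": 0, "ry": 0, "rz": 0},
  ],
  claw=0,
)

```text
time: 28.47
tool_pos: [0.5926, 0.0338, 0.176]
ee_rot: [-2.002, -0.044, -0.528]
wrist_force: [0.3, -0.3, -0.7]
width: 0.0163
```

Run:
```python
from go import *
from brush import *
from bench import cams
import pickle
cams.snapshot("wrist"); S={n:cams.snapshot(n) for n in("wrist","scene","top")}; o=robot.get_obs(); pickle.dump((S,o),open("s17.pkl","wb"))
R=Rn.from_euler('xyz',o["ee_rot"]); f=R.apply(FOOT)+o["tool_pos"]; d=R.apply(BD); print("foot",f,"axis",d)
for n in S:
    im=S[n]["img"][:,:,::-1].copy()
    for t,r in((0,.009),(.112,.009),(.126,.0095),(.16,.012)): cv2.polylines(im,[(proj(S[n],ring(f-d*t,d,r))).astype(int)],True,(0,255,0),1)
    for z,r in((.063,.0145),(.018,.0115)): cv2.polylines(im,[(proj(S[n],ring(np.array([.5826,.0242,z]),np.array([0,0,1.]),r))).astype(int)],True,(255,0,255),1)
    c=proj(S[n],f)[0].astype(int); hw,hh,k=(100,75,4)
    if n=="wrist": c=np.array([325,280]); hw,hh,k=(130,115,2.5)
    y0=max(c[1]-hh,0);x0=max(c[0]-hw,0)
    cv2.imwrite(f"pics/{n}17.png",cv2.resize(im[y0:y0+2*hh,x0:x0+2*hw],None,fx=k,fy=k,interpolation=cv2.INTER_CUBIC))
t,R=plb(.07); to(t,R,vmax=.01)
x,f,foot,d,_=bfit(S["wrist"],o,65,1); print(x.round(4),f,foot.round(4),d.round(4))
```

```text
foot [0.58579019 0.02010859 0.09258099] axis [ 0.00807449 -0.00437959 -0.99995781]
t 28.67 q [-0.665  0.112  1.808  1.128  1.526 -0.416] p [0.5936 0.0332 0.1779] e [-2.002 -0.047 -0.528] F [-0.4 -0.3  0.1] w 0.0163
1
[{"x": -0.0043, "y": 0.0032, "z": 0.0036, "rx": -0.01, "ry": -0.46, "rz": 0.37}]
[  296     0    64   251 13792] [ 307  267   34  108 2695]
[-0.0005  0.0971 -0.0043  0.0826 -0.0355] 0.9816769729417848 [-0.004   0.0861  0.0252] [-0.0353  0.8679  0.4955]
```

View pics/scene17.png

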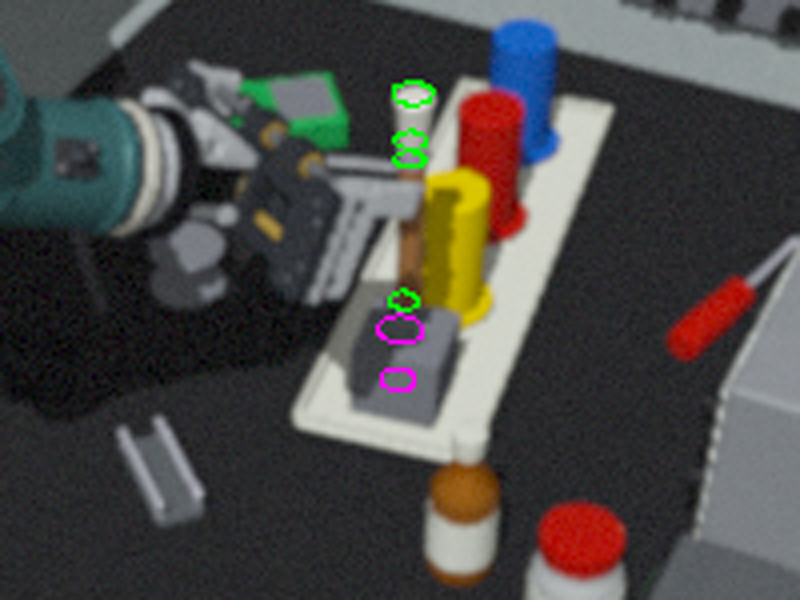

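View pics/wrist17.png

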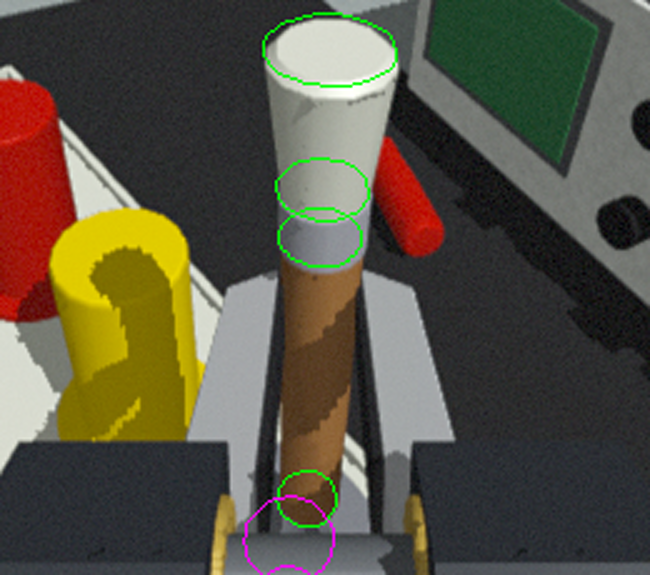

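View pics/top17.png

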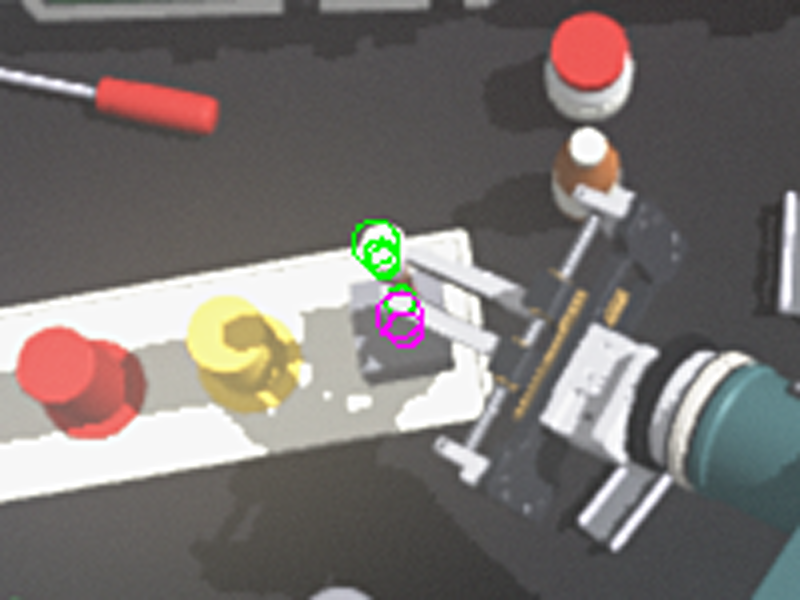

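```bash
sed -i 's/FOOT=np.array(\[-.0042,/FOOT=np.array([-.0032,/; s/BD=np.array(\[-.038,/BD=np.array([-.032,/; s/SOCK=np.array(\[.5826,.0242/SOCK=np.array([.5825,.0240/' go.py
python3 - <<'E'
from go import *
t,R=plb(.062); print(t); to(t,R,vmax=.007)
E
```

```text
[0.59053537 0.03697507 0.16529361]
t 28.67 q [-0.665  0.112  1.808  1.128  1.526 -0.416] p [0.5936 0.0332 0.1779] e [-2.002 -0.047 -0.528] F [-0.4 -0.3  0.1] w 0.0163
2
[{"x": -0.0026, "y": 0.0053, "z": 0.0034, "rx": -0.0, "ry": -0.3, "rz": 0.34}, {"x": -0.0025, "y": 0.0053, "z": 0.0034, "rx": -0.0, "ry": -0.3, "rz": 0.34}]
```

Request:
jog_arm(
  series=[
    {"x": -0.0025, "y": 0.0035, "z": 0.003, "rx": 0, "ry": -0.3, "rz": 0.3},
    {"x": -0.002, "y": 0.0035, "z": 0.003, "rx": 0, "ry": -0.2, "rz": 0.3},
    {"x": -0.0005, "y": 0.002, "z": 0.001, "rx": 0, "ry": -0.1, "rz": 0.1},
    {"x": 0, "y": 0, "z": 0, "rx": 0, "ry": 0, "rz": 0},
  ],
  claw=0,
)

```text
time: 29.0
tool_pos: [0.5912, 0.0374, 0.1664]
ee_rot: [-2.003, -0.032, -0.524]
wrist_force: [-0.6, 0.3, -0.2]
width: 0.0156
```

Run:
```python
from go import *
t,R=plb(.055); to(t,R,vmax=.007); o=robot.get_obs(); R=Rn.from_euler('xyz',o["ee_rot"]); print(R.apply(FOOT)+o["tool_pos"],R.apply(BD))
```

```text
t 29.0 q [-0.66   0.126  1.818  1.126  1.52  -0.424] p [0.5912 0.0374 0.1664] e [-2.003 -0.032 -0.524] F [-0.6  0.3 -0.2] w 0.0156
2
[{"x": -0.0003, "y": 0.0038, "z": 0.0014, "rx": 0.01, "ry": -0.02, "rz": 0.01}, {"x": -0.0003, "y": 0.0038, "z": 0.0014, "rx": 0.01, "ry": -0.02, "rz": 0.01}]
[0.58320802 0.02437333 0.08111103] [ 2.22078603e-04 -4.48102578e-04 -9.99999875e-01]
```

Run:
```python
from go import *
from bench import cams
from brush import *
S=cams.snapshot("scene"); o=robot.get_obs(); R=Rn.from_euler('xyz',o["ee_rot"]); f=R.apply(FOOT)+o["tool_pos"]; d=R.apply(BD)
k=12; x0,y0=330,180
im=cv2.resize(S["img"][180:230,330:395,::-1],None,fx=k,fy=k,interpolation=cv2.INTER_CUBIC)
P=lambda X:((proj(S,X)-[x0,y0]+.5)*k).astype(int)
for t in(0,.05): cv2.polylines(im,[P(ring(f-d*t,d,.009))],True,(0,255,0),1)
cv2.polylines(im,[P(ring(np.array([.5825,.024,.063]),np.array([0,0,1.]),.0145))],True,(255,0,255),1)
sq=np.array([[-.03,-.03],[.03,-.03],[.03,.03],[-.03,.03]])@Rn.from_euler('z',.145).as_matrix()[:2,:2].T
cv2.polylines(im,[P(np.c_[sq+[.5825,.024],np.full(4,.063)])],True,(255,0,255),1)
cv2.imwrite("pics/s18.png",im)
```

```text
(no output)
```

View pics/s18.png

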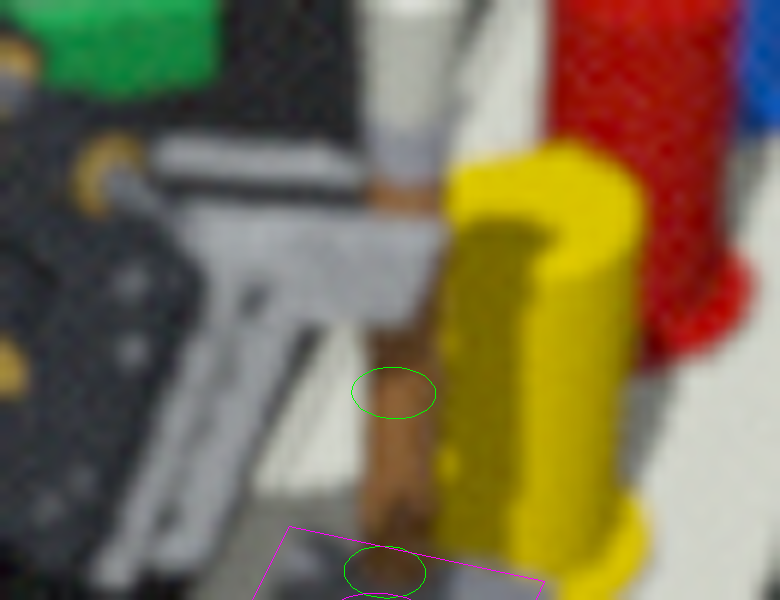

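Run:
```python
from go import *
from bench import cams
from brush import *
S=cams.snapshot("scene"); o=robot.get_obs(); R=Rn.from_euler('xyz',o["ee_rot"]); f=R.apply(FOOT)+o["tool_pos"]; d=R.apply(BD)
k=12; x0,y0=335,212
im=cv2.resize(S["img"][212:262,335:395,::-1],None,fx=k,fy=k,interpolation=cv2.INTER_CUBIC)
P=lambda X:((proj(S,X)-[x0,y0]+.5)*k).astype(int)
cv2.polylines(im,[P(ring(f,d,.009))],True,(0,255,0),1)
cv2.polylines(im,[P(ring(np.array([.5825,.024,.063]),np.array([0,0,1.]),.0145))],True,(255,0,255),1)
sq=np.array([[-.03,-.03],[.03,-.03],[.03,.03],[-.03,.03]])@Rn.from_euler('z',.145).as_matrix()[:2,:2].T
for z in(.063,.008): cv2.polylines(im,[P(np.c_[sq+[.5825,.024],np.full(4,z)])],True,(255,0,255),1)
im=np.clip(im.astype(float)*1.6,0,255).astype(np.uint8)
cv2.imwrite("pics/s19.png",im)
```

```text
(no output)
```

View pics/s19.png

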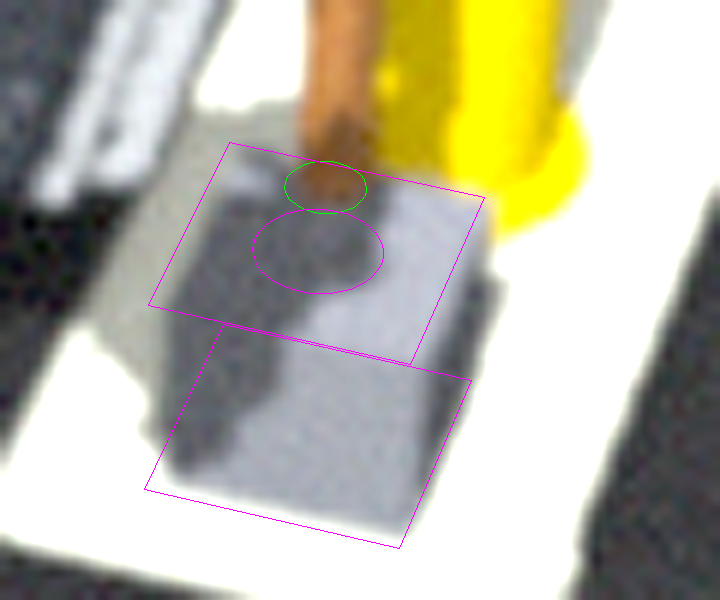

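Request:
jog_arm(
  series=[
    {"x": -0.0003, "y": 0.0042, "z": 0.0018, "rx": 0, "ry": 0, "rz": 0},
    {"x": -0.0003, "y": 0.0042, "z": 0.0018, "rx": 0, "ry": 0, "rz": 0},
    {"x": -0.0002, "y": 0.0035, "z": 0.0015, "rx": 0, "ry": 0, "rz": 0},
  ],
  claw=0,
)

```text
time: 29.35
tool_pos: [0.5915, 0.0368, 0.1542]
ee_rot: [-2.002, -0.036, -0.524]
wrist_force: [0.2, 0.4, -0.3]
width: 0.016
```

Run:
```python
from go import *
t,R=plb(.040); to(t,R,vmax=.004); o=robot.get_obs(); R=Rn.from_euler('xyz',o["ee_rot"]); print(R.apply(FOOT)+o["tool_pos"],R.apply(BD))
```

```text
t 29.35 q [-0.66   0.142  1.828  1.128  1.508 -0.452] p [0.5915 0.0368 0.1542] e [-2.002 -0.036 -0.524] F [ 0.2  0.4 -0.3] w 0.016
3
[{"x": -0.0004, "y": 0.0033, "z": 0.0014, "rx": 0.0, "ry": -0.04, "rz": 0.07}, {"x": -0.0004, "y": 0.0033, "z": 0.0014, "rx": 0.0, "ry": -0.04, "rz": 0.07}, {"x": -0.0004, "y": 0.0033, "z": 0.0014, "rx": 0.0, "ry": -0.04, "rz": 0.07}]
[0.58374914 0.02369485 0.06887289] [ 0.0034814  -0.00211328 -0.99999171]
```

Request:
jog_arm(
  series=[
    {"x": -0.0008, "y": 0.003, "z": 0.001, "rx": 0, "ry": -0.1, "rz": 0.1},
    {"x": -0.0006, "y": 0.003, "z": 0.001, "rx": 0, "ry": 0, "rz": 0.1},
    {"x": -0.0002, "y": 0.003, "z": 0.0012, "rx": 0, "ry": 0, "rz": 0},
  ],
  claw=0,
)

```text
time: 29.6
tool_pos: [0.5896, 0.0368, 0.143]
ee_rot: [-2.003, -0.031, -0.524]
wrist_force: [-0.7, 0.7, -0.3]
width: 0.0161
```

Run:
```python
from go import *
t,R=plb(.025); to(t,R,vmax=.004); o=robot.get_obs(); R=Rn.from_euler('xyz',o["ee_rot"]); print(R.apply(FOOT)+o["tool_pos"],R.apply(BD),o["wrist_torque"])
```

```text
t 29.6 q [-0.663  0.157  1.838  1.128  1.501 -0.47 ] p [0.5896 0.0368 0.143 ] e [-2.003 -0.031 -0.524] F [-0.7  0.7 -0.3] w 0.0161
4
[{"x": 0.0001, "y": 0.0033, "z": 0.0017, "rx": 0.0, "ry": 0.0, "rz": -0.02}, {"x": 0.0001, "y": 0.0033, "z": 0.0017, "rx": 0.0, "ry": 0.0, "rz": -0.02}, {"x": 0.0001, "y": 0.0033, "z": 0.0017, "rx": 0.0, "ry": 0.0, "rz": -0.02}, {"x": 0.0001, "y": 0.0033, "z": 0.0017, "rx": 0.0, "ry": 0.0, "rz": -0.02}]
[0.58149571 0.02388686 0.0576837 ] [-1.13163621e-03  4.93694519e-04 -9.99999238e-01] [-0.42546916  0.23282629  0.01324614]
```

Request:
jog_arm(
  series=[
    {"x": 0, "y": 0.0032, "z": 0.0017, "rx": 0, "ry": 0, "rz": 0},
    {"x": 0, "y": 0.0032, "z": 0.0017, "rx": 0, "ry": 0, "rz": 0},
    {"x": 0, "y": 0.0032, "z": 0.0017, "rx": 0, "ry": 0, "rz": 0},
  ],
  claw=0,
)

```text
time: 29.85
tool_pos: [0.5902, 0.0371, 0.1308]
ee_rot: [-2.003, -0.031, -0.524]
wrist_force: [0.1, 0.5, 0.1]
width: 0.0161
```

Run:
```python
from go import *
t,R=plb(.010); to(t,R,vmax=.004); o=robot.get_obs(); R=Rn.from_euler('xyz',o["ee_rot"]); print(R.apply(FOOT)+o["tool_pos"],R.apply(BD),o["wrist_torque"])
```

```text
t 29.85 q [-0.661  0.175  1.846  1.13   1.489 -0.493] p [0.5902 0.0371 0.1308] e [-2.003 -0.031 -0.524] F [0.1 0.5 0.1] w 0.0161
5
[{"x": -0.0, "y": 0.0032, "z": 0.0015, "rx": 0.0, "ry": -0.0, "rz": -0.02}, {"x": -0.0, "y": 0.0032, "z": 0.0015, "rx": 0.0, "ry": -0.0, "rz": -0.02}, {"x": -0.0, "y": 0.0032, "z": 0.0015, "rx": 0.0, "ry": -0.0, "rz": -0.02}, {"x": -0.0, "y": 0.0032, "z": 0.0015, "rx": 0.0, "ry": -0.0, "rz": -0.02}, {"x": -0.0, "y": 0.0032, "z": 0.0015, "rx": 0.0, "ry": -0.0, "rz": -0.02}]
[0.5820576  0.02418066 0.04553142] [-1.33104719e-03  6.02258254e-04 -9.99998933e-01] [-0.46964076  0.21012805  0.01156057]
```

In the bore with no force. Continue down.

Request:
jog_arm(
  series=[
    {"x": 0, "y": 0.0032, "z": 0.0015, "rx": 0, "ry": 0, "rz": 0},
    {"x": 0, "y": 0.0032, "z": 0.0015, "rx": 0, "ry": 0, "rz": 0},
    {"x": 0, "y": 0.0032, "z": 0.0015, "rx": 0, "ry": 0, "rz": 0},
    {"x": 0, "y": 0.003, "z": 0.0014, "rx": 0, "ry": 0, "rz": 0},
  ],
  claw=0,
)

```text
time: 30.18
tool_pos: [0.5907, 0.037, 0.1152]
ee_rot: [-2.003, -0.03, -0.524]
wrist_force: [0.6, -0.6, -0.7]
width: 0.0158
```

Run:
```python
from go import *
t,R=plb(.0); to(t,R,vmax=.003); o=robot.get_obs(); R=Rn.from_euler('xyz',o["ee_rot"]); print(R.apply(FOOT)+o["tool_pos"],R.apply(BD),o["wrist_torque"])
```

```text
t 30.18 q [-0.661  0.201  1.855  1.133  1.474 -0.523] p [0.5907 0.037  0.1152] e [-2.003 -0.03  -0.524] F [ 0.6 -0.6 -0.7] w 0.0158
4
[{"x": -0.0001, "y": 0.0027, "z": 0.0012, "rx": 0.0, "ry": 0.0, "rz": -0.03}, {"x": -0.0001, "y": 0.0027, "z": 0.0012, "rx": 0.0, "ry": 0.0, "rz": -0.03}, {"x": -0.0001, "y": 0.0027, "z": 0.0012, "rx": 0.0, "ry": 0.0, "rz": -0.03}, {"x": -0.0001, "y": 0.0027, "z": 0.0012, "rx": 0.0, "ry": 0.0, "rz": -0.03}]
[0.58254913 0.0240881  0.02995295] [-1.47486235e-03  6.33945740e-04 -9.99998711e-01] [-0.43404722  0.22006005  0.03880882]
```

Request:
jog_arm(
  series=[
    {"x": 0, "y": 0.0027, "z": 0.0012, "rx": 0, "ry": 0, "rz": 0},
    {"x": 0, "y": 0.002, "z": 0.001, "rx": 0, "ry": 0, "rz": 0},
    {"x": 0, "y": 0.0018, "z": 0.0008, "rx": 0, "ry": 0, "rz": 0},
  ],
  claw=0,
)

```text
time: 30.43
tool_pos: [0.5908, 0.037, 0.1069]
ee_rot: [-2.002, -0.03, -0.524]
wrist_force: [0.4, 0.6, -1.0]
width: 0.0162
```

Request:
jog_arm(
  series=[
    {"x": 0, "y": 0.0015, "z": 0.0007, "rx": 0, "ry": 0, "rz": 0},
    {"x": 0, "y": 0.001, "z": 0.0005, "rx": 0, "ry": 0, "rz": 0},
  ],
  claw=0,
)

```text
time: 30.6
tool_pos: [0.5909, 0.037, 0.1037]
ee_rot: [-2.002, -0.029, -0.524]
wrist_force: [0.5, -0.4, -0.8]
width: 0.0162
```

Request:
jog_arm(
  series=[
    {"x": 0, "y": 0.001, "z": 0.0005, "rx": 0, "ry": 0, "rz": 0},
    {"x": 0, "y": 0.001, "z": 0.0005, "rx": 0, "ry": 0, "rz": 0},
  ],
  claw=0,
)

```text
time: 30.77
tool_pos: [0.5911, 0.037, 0.1014]
ee_rot: [-2.002, -0.03, -0.524]
wrist_force: [0.1, 0.3, -0.7]
width: 0.0159
```

Request:
jog_arm(
  series=[
    {"x": 0, "y": 0.001, "z": 0.0005, "rx": 0, "ry": 0, "rz": 0},
    {"x": 0, "y": 0.0008, "z": 0.0004, "rx": 0, "ry": 0, "rz": 0},
  ],
  claw=0,
)

```text
time: 30.93
tool_pos: [0.5917, 0.0372, 0.1006]
ee_rot: [-2.0, -0.031, -0.524]
wrist_force: [-0.4, -0.2, 3.8]
width: 0.0158
```

Request:
jog_arm(
  series=[
    {"x": 0, "y": 0.0008, "z": 0.0004, "rx": 0, "ry": 0, "rz": 0},
  ],
  claw=0,
)

```text
time: 31.02
tool_pos: [0.592, 0.0373, 0.1006]
ee_rot: [-1.998, -0.032, -0.524]
wrist_force: [-0.3, -1.0, 1.6]
width: 0.0159
```

Request:
jog_arm(
  series=[
    {"x": 0, "y": 0.0008, "z": 0.0004, "rx": 0, "ry": 0, "rz": 0},
  ],
  claw=0,
)

```text
time: 31.1
tool_pos: [0.5923, 0.0374, 0.1007]
ee_rot: [-1.997, -0.033, -0.524]
wrist_force: [-1.0, 0.2, 2.4]
width: 0.0161
```

Request:
jog_arm(
  series=[
    {"x": 0, "y": 0, "z": 0, "rx": 0, "ry": 0, "rz": 0},
    {"x": 0, "y": 0, "z": 0, "rx": 0, "ry": 0, "rz": 0},
    {"x": 0, "y": 0, "z": 0, "rx": 0, "ry": 0, "rz": 0},
    {"x": 0, "y": 0, "z": 0, "rx": 0, "ry": 0, "rz": 0},
  ],
  claw=0.55,
)

```text
time: 31.43
tool_pos: [0.5922, 0.0369, 0.0994]
ee_rot: [-2.0, -0.033, -0.524]
wrist_force: [-0.2, 0.2, -0.4]
width: 0.0389
```

Request:
jog_arm(
  series=[
    {"x": 0, "y": 0, "z": -0.01, "rx": 0, "ry": 0, "rz": 0},
    {"x": 0, "y": 0, "z": -0.02, "rx": 0, "ry": 0, "rz": 0},
    {"x": 0, "y": 0, "z": -0.03, "rx": 0, "ry": 0, "rz": 0},
    {"x": 0, "y": 0, "z": -0.03, "rx": 0, "ry": 0, "rz": 0},
    {"x": 0, "y": 0, "z": -0.03, "rx": 0, "ry": 0, "rz": 0},
    {"x": 0, "y": -0.01, "z": -0.02, "rx": 0, "ry": 0, "rz": 0},
  ],
  claw=0.6,
)

```text
time: 31.93
tool_pos: [0.5224, -0.0695, 0.1648]
ee_rot: [-2.001, -0.021, -0.518]
wrist_force: [-0.0, -0.4, 0.2]
width: 0.0564
```

Run:
```python
from go import *
from bench import cams
import cv2
for n in("wrist","scene","top"):
    S=cams.snapshot(n); cv2.imwrite(f"pics/{n}20.png",S["img"][:,:,::-1] if n=="wrist" else cv2.resize(S["img"][150:280,290:450,::-1] if n=="scene" else S["img"][130:350,110:430,::-1],None,fx=4.5 if n=="scene" else 2.5,fy=4.5 if n=="scene" else 2.5,interpolation=cv2.INTER_CUBIC))
ob()
```

```text
(no output)
```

View pics/wrist20.png

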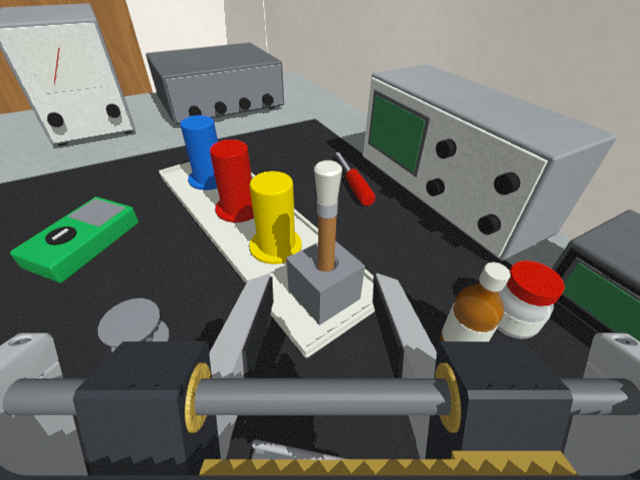

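View pics/scene20.png

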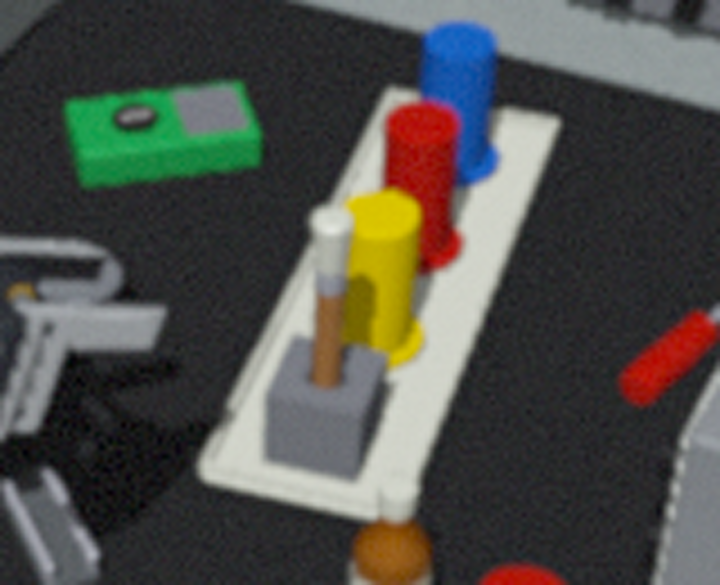

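View pics/top20.png

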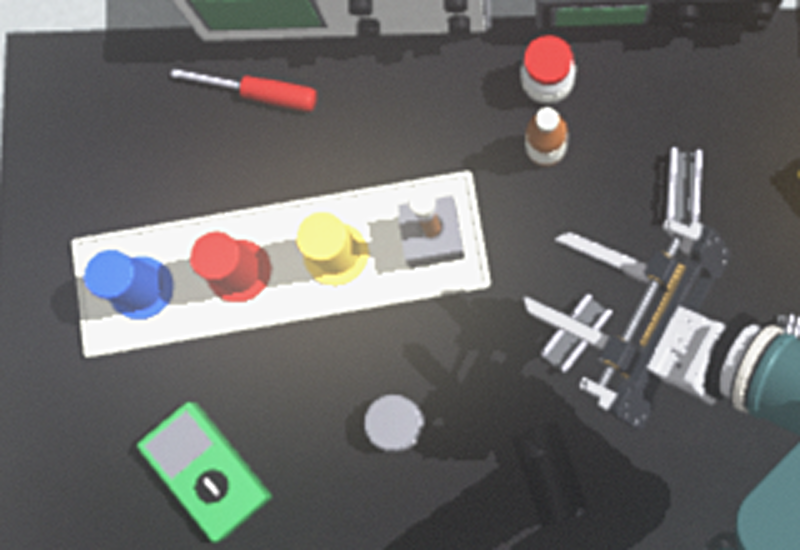

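Run:
```python
from go import *
from bench import cams
from brush import *
S=cams.snapshot("wrist"); im=S["img"][:,:,::-1].copy()
x,y=.5835,.0245
u=np.array([0,0,1.])
for t,r in((.045,.009),(.112,.009),(.126,.0095),(.16,.012)):
    cv2.polylines(im,[proj(S,ring(np.array([x,y,.018+t]),u,r)).astype(int)],True,(0,255,0),1)
    print(t,proj(S,np.array([x,y,.018+t]))[0].round(1))
cv2.imwrite("pics/w21.png",cv2.resize(im[150:290,260:400],None,fx=4.2,fy=4.2,interpolation=cv2.INTER_CUBIC))
print(robot.get_obs()["time"],robot.get_obs()["wrist_force"])
```

```text
0.045 [324.4 263.1]
0.112 [326.5 213. ]
0.126 [327.  200.7]
0.16 [328.4 167.8]
32.1333 [ 0.26516414  1.21536865 -0.64142908]
```

View pics/w21.png

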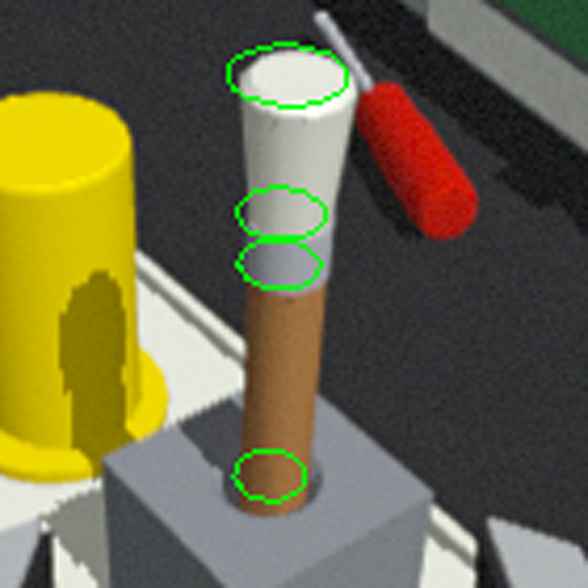

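Run:
```python
from bench import ticket
print(ticket.close_job())
```

```text
the job is handed in; nothing more can be done
None
```

The job is done and handed in at about 32 s on the robot's clock, out of the 72 s allowed. I placed the blue beaker first, then the yellow beaker, then the brush.

- **Beakers:** each was turned upside down and lowered over the post of its own colour. I stopped when the wrist felt about 4.5 N of contact, then let go. Pictures afterwards show both rims flat on their discs, and the fitted cup centres are within about 1 mm of the measured posts.
- **Brush:** it went down the bore with no side force until it touched the floor. The last wrist picture, checked against a fully inserted model, shows it upright with bristles up and the handle fully home. It was about 2° off line in the jaws, which I corrected before inserting it.
- **Other things:** the red beaker and the rest look undisturbed in the final pictures. Both black look-alikes were left alone.
- **Robot:** the gripper is open and clear of everything.

Two checks disagreed slightly. The scene camera put the posts about 3–5 mm away from where the other two cameras did, so I relied on the top and wrist views. All three contacts came 2–4 mm lower than I calculated, so I seated everything by feel rather than by height.

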